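# Load horn cores in the swivel jig and click it round to 60 degrees

### The arm

A 7-joint arm with a two-finger parallel gripper is mounted at the origin on the work surface. World frame = base frame: x ahead of the robot, y to its left, z up, the work surface at z = 0. Lengths are in mm, angles in rad, forces in N, time in s.
With the tool pointing down it reaches from about 400 to 875 mm from the base axis. Payload 4.4 kg.
Tool frame: the origin (TCP) lies midway between the tips of the shut fingers; the grasp point (between the pads) lies 19 mm behind it; x points along the fingers, z is the direction in which the jaws open and shut, and the axes are right-handed (so a half turn about x gives the same grasp; the last joint's range is limited). The gripper opens to 85 mm and grips with 20 to 120 N. Pads are 22 mm wide; open, the fingers measure 114 mm over their backs; the gripper's body (76 mm by 85 mm) begins 54 mm behind the grasp point. The pads swing forward as they close: fully open they stand 13 mm farther back than shut.
Start: joints at [-1.359, 0.628, 0.038, 1.517, -0.027, 0.996, -0.02], TCP at [178.232, 625.101, 231.313] pointing down, gripper open.
Joint ranges: [-3.06, 3.06], [-0.37, 2.12], [-1.25, 1.32], [0.18, 2.47], [-1.1, 4.24], [0.23, 1.98], [-2.94, 2.94]. Speed limits (rad/s): [2.57, 2.57, 3.14, 3.14, 3.14, 3.14, 3.14].

### API

Orientations are given as [roll, pitch, yaw] about the fixed x, y, z axes, in that order (R = Rz(yaw) Ry(pitch) Rx(roll)).
In Python, from cell import ctrl gives the robot as it stands. The module is installed in compiled form; this text tells all that it offers.
- The arm moves only by the tool servo_tool, never from a script. Its argument "rows" is a list of rows, each an object of numbers: "dx", "dy", "dz": the shift along the tool's x, y, z in units of 750 mm (1.0 is 750 mm); "wx", "wy", "wz": the turn, a rotation vector about the tool's x, y, z in units of 6 degrees (1.0 is 6 degrees); "fingers": the closure, from 0 (fully open) to 1 (shut). In form: [{"dx": .., "dy": .., "dz": .., "wx": .., "wy": .., "wz": .., "fingers": ..}, ...]. A call has 1 to 5 rows; each row shifts and turns the commanded pose from where the row before left it, along the tool's axes as they then stand; what a row does not reach is not made up. A row lasts 1/8 s, in which the tool goes at most 62.5 mm and 10.7 degrees, less where a joint would pass 70% of its speed; a pose out of reach is approached as far as the arm can. A call with a number of a shift or a turn outside -1 to 1 is refused whole. A call with a gripper value outside its range is refused whole. The fingers move at their own pace and stop on an object; the grip force is fixed at half the most. Time passes only in rows, so rows that do not move let the fingers close. It gives the time, the measured TCP pose, the force and the opening at its end, in the units of the state.
- ctrl.read_state(): the state, without advancing time (a new reading comes with each control period).
- ctrl.get_image(name): name is "scene" or "top"; returns the picture (480x640x3 uint8, red, green, blue); there is no depth.
- ctrl.camera_info(name): a dict with "fovy" (degrees; the focal length in pixels is half the picture's height over the tangent of half this angle, whatever the lens; pixels are square), "cx", "cy" (the principal point, pixels), "R" (3x3) and "t" (3): a world point X has camera coordinates R X + t. Camera axes: x right, y down, z forward; pixel columns grow to the right and rows downward; lengths in mm; the calibration is good to about 2 mm. A picture is of the moment at which its call begins. camera_info takes no time and is no camera call.
- ctrl.finish_job(): hands the job in, once; it reports no verdict.
Trained networks look in the newest picture that a camera, given by its name, has taken for a name from the list of things; names that differ only in an ending like _2 or _b are one class to them, and where a whole thing is asked for, a point or a joint stands for the part that bears it (a point fixed in the world has none). Each returns a list of dicts, best first, with "conf" (0 to 1); they miss things now and then, are a little off and sometimes report something else, mostly with a low value. They report only what shows in the picture. A call takes as long as a camera call.
- ctrl.search_frame(label, camera): "extent" ([centre column, centre row, width, height] in pixels, round what is visible of it).
- ctrl.silhouettes(label, camera): "region" (480x640 bool, what is visible of it) and "extent" ([centre column, centre row, width, height] in pixels, round what is visible of it).
- ctrl.mark_of(label, camera): "point" ([column, row] in pixels: a listed point, or the origin of a listed thing).
The state is a dict: "clock": time; "qpos": joint angles; "qd": joint speeds; "tau": joint torques, N m; "eef_pos": TCP position; "tool_rot": TCP orientation; "force": force on the tool from outside, world axes, zero at the start; "torque": the same for the moment, N m; "width": finger opening in mm.
Only numpy, scipy, OpenCV 4.12 (cv2) and the standard library are available. Lean on these libraries where they do the work, as an engineer would, in place of code of your own. Each camera call takes 0.05 s, during which the arm holds its last target.

### The job

Clear the wooden offcut from the swivel jig into the green scrap tray, and turn the jig to its zero mark. There, lay every horn core from the hardboard sheet on it flat and side by side, tenons towards the open end, square ends hard against the end stop, the row hard against the fence, and slide the jaw up snug against the row. Then turn the loaded jig four clicks (60 degrees) anticlockwise from zero, seen from above, leave it resting in that click with the row still tight, and do not disturb the red pot and the amber jar standing near it.

Things in the scene. Friction and masses are not known exactly. Their poses are not given: they have to be found in the camera images.
- swivel (a joint): angle of the swivel jig's round table about its upright axis, rad, growing anticlockwise seen from above. It clicks every 15 degrees (0.2618 rad): a sprung ball draws it into the nearest click and holds it there; about 0.3 to 0.6 N m turns it over a click. 0 = the pointer stands at the long broad white zero mark of the scale on the base flange (thin white marks: one a click); end stops at -1.33 and +1.33. It starts 1 to 4 clicks on the clockwise (negative) side of zero
- base: fixed base of the swivel jig, a grey drum on a dark flange 316 mm wide and 8 mm high; origin on the swivel axis, on the bench; its +x axis points to the zero mark. Place and yaw vary from start to start
- table_mid (a point): middle of the face of the turning round table of the jig (below called the swivel), aluminium, 276 mm wide; on the swivel axis, 56 mm above the bench; axes turn with it. It carries, in its own axes: the end stop (steel bar 12 mm high, 14 mm thick, face at x = +45 mm, from y = -75 to +75 mm), the fence (steel bar 12 mm high, 14 mm thick, face at y = -75 mm, from x = -70 to +50 mm), the turning post, the sliding jaw and, on the rim at +x, the pointer. The -x end is open
- corner (a point): inner corner of the jig, on the table's face where the fence face and the end stop face meet; axes as table_mid: cores lie on its -x, +y side, the first touching the fence, the next touching the first, and so on
- turn_post (a point): middle of the jig's turning post, an upright round black post 22 mm thick, standing 50 mm up from the table's face at x = +115 mm, y = 0 of the swivel; this point is 25 mm above the face
- jaw (a joint): travel of the sliding jaw towards the fence, m: 0 = fully open, face 160 mm from the fence (start), 0.12 = end of travel. The face stands 160 mm minus this value from the fence. Stays where left; about 2 to 5 N slides it
- jaw_face (a point): middle of the jaw's clamping face, a steel bar 80 mm long along the swivel's x, 18 mm high and 18 mm thick, lying on the table; the face looks to the fence (swivel -y)
- jaw_post (a point): middle of the jaw's upright round black post, 18 mm thick, rising from 18 to 56 mm above the table's face, 9 mm behind the clamping face; this point is 37 mm above the table's face
- offcut: a brown block of waste wood 45 x 30 x 20 mm (x, y, z), 30 g, loose, lying on the jig's table near its middle at the start; origin at the middle of its underside
- scrap_in (a point): middle of the inner floor (5 mm above the bench) of the green open scrap tray, fixed, 150 x 150 mm outside, walls 5 mm thick, 40 mm high; axes along its sides; place and yaw vary
- board: fixed dark brown sheet of hardboard 320 x 210 mm (x, y), 4 mm thick, on which the horn cores lie; origin at the middle of its underside
- core1: wooden horn core: a flat bar 100 mm long (own x), 22 mm wide (own y), 18 mm thick (own z), with a round tenon 12 mm thick and 20 mm long standing out of the middle of its -x end; the other end is square. Loose, 60 g (varies by 30 %). Origin at the middle of the bar (9 mm above what it lies on). It starts flat on the hardboard sheet, its tenon roughly towards the robot. Absent in some starts (None); all cores are alike
- core1_tenon (a point): middle of the tip of the tenon of core1, 70 mm from the bar's middle along its own -x
- core2: wooden horn core: a flat bar 100 mm long (own x), 22 mm wide (own y), 18 mm thick (own z), with a round tenon 12 mm thick and 20 mm long standing out of the middle of its -x end; the other end is square. Loose, 60 g (varies by 30 %). Origin at the middle of the bar (9 mm above what it lies on). It starts flat on the hardboard sheet, its tenon roughly towards the robot. Absent in some starts (None); all cores are alike
- core2_tenon (a point): middle of the tip of the tenon of core2, 70 mm from the bar's middle along its own -x
- core3: wooden horn core: a flat bar 100 mm long (own x), 22 mm wide (own y), 18 mm thick (own z), with a round tenon 12 mm thick and 20 mm long standing out of the middle of its -x end; the other end is square. Loose, 60 g (varies by 30 %). Origin at the middle of the bar (9 mm above what it lies on). It starts flat on the hardboard sheet, its tenon roughly towards the robot. Absent in some starts (None); all cores are alike
- core3_tenon (a point): middle of the tip of the tenon of core3, 70 mm from the bar's middle along its own -x
- core4: wooden horn core: a flat bar 100 mm long (own x), 22 mm wide (own y), 18 mm thick (own z), with a round tenon 12 mm thick and 20 mm long standing out of the middle of its -x end; the other end is square. Loose, 60 g (varies by 30 %). Origin at the middle of the bar (9 mm above what it lies on). It starts flat on the hardboard sheet, its tenon roughly towards the robot. Absent in some starts (None); all cores are alike
- core4_tenon (a point): middle of the tip of the tenon of core4, 70 mm from the bar's middle along its own -x
- pot: bystander, leave alone: a closed red paint pot, 64 mm wide, 75 mm tall; origin at the middle of its underside
- jar: bystander, leave alone: a small closed amber jar, 48 mm wide, 60 mm tall; origin at the middle of its underside

How it is judged:
By the outcome, as a careful person would: the job done as asked, in the order asked, and still so for the second after the job is handed in, with the robot touching nothing.
Of core1, core2, core3, core4 only 2 to 4 are there at a start; the rules pass over those that are not, and their reading is None.
At some moment in a run one of core1, core2, core3, core4 may be knocked a few centimetres aside while the robot is not near it.
Once in a run the grip may slacken for a moment while it holds something.
It also fails if it takes over 210 s, if anything falls off the work surface, if the arm or the gripper's body presses on something with over 40 N, if the wrist force passes 120 N, or if a joint passes its speed limit or range.

## Working session

There is one attempt and no reset: what is moved stays moved. The work goes in short steps, Python scripts to look and compute and a tool call to move; the robot and the scene stay as the last step left them, time stands still between calls to the robot, and variables do not carry over. Pictures are saved under pics/ and viewed, and the job is handed in when it is done.

Besides the shell and the picture viewer there is one more tool, called after ">>>" as name([rows], argument=value, ...), one row to a line, values as JSON. servo_tool: Moves the arm, as the interface text tells. Its arguments: {"type":"object","properties":{"rows":{"type":"array"}},"required":["rows"]}

```bash
mkdir -p pics; ls
python3 - <<'E'
from cell import ctrl
import cv2,numpy as np
s=ctrl.read_state();print(s)
for n in("scene","top"):
    im=ctrl.get_image(n);cv2.imwrite(f"pics/{n}0.png",im[:,:,::-1])
    print(n,ctrl.camera_info(n))
E
```

```text
pics
{'clock': 0.0, 'qpos': array([-1.35878034,  0.62933253,  0.03843338,  1.51837527, -0.02702119,
        0.99629116, -0.02000553]), 'qd': array([-0.00013455, -0.0002938 , -0.0001514 , -0.0012829 , -0.00031927,
       -0.00078689,  0.0005878 ]), 'tau': array([ 1.56739679e-04, -5.63406873e+01,  1.22624137e+00, -1.93440664e+01,
        1.09669747e-02,  1.04457469e-02, -3.81028286e-06]), 'eef_pos': array([178.05623114, 624.48613085, 230.39541288]), 'tool_rot': array([-3.14075874,  1.56890749, -1.84778868]), 'force': array([ 0.40267066, -0.15013857,  0.02631653]), 'torque': array([-0.03221432, -0.00095545,  0.00465934]), 'width': 85.50575516749845}
scene {'fovy': 53.83563119297439, 'cx': 323.29924438884694, 'cy': 236.6270167112104, 'R': array([[-0.73639099,  0.67644777,  0.01211303],
       [ 0.5445894 ,  0.60328133, -0.58264399],
       [-0.40143579, -0.42245716, -0.81263722]]), 't': array([ 405.72946277, -240.6946974 , 1366.57526006])}
top {'fovy': 42.0334805185276, 'cx': 318.18162647759766, 'cy': 240.16480781299248, 'R': array([[ 0.00288744, -0.99997487, -0.00647542],
       [-0.98701776, -0.00181004, -0.16060093],
       [ 0.16058517,  0.00685508, -0.98699818]]), 't': array([  18.32606811,  552.3309715 , 1178.57345222])}
```

View pics/top0.png

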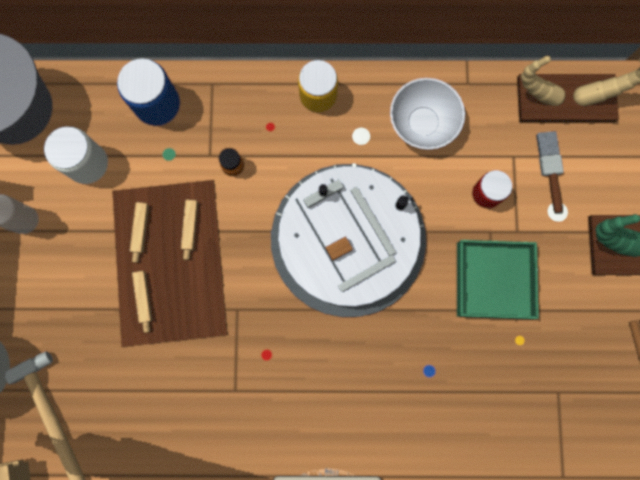

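View pics/scene0.png

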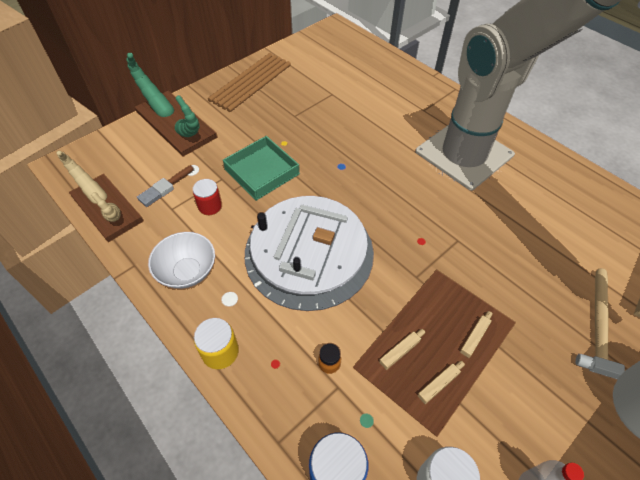

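```bash
cat > h.py <<'E'
from cell import ctrl
import cv2,numpy as np
def cam(n):
    c=ctrl.camera_info(n);f=240/np.tan(np.radians(c["fovy"]/2))
    return np.array([[f,0,c["cx"]],[0,f,c["cy"]],[0,0,1]]),np.array(c["R"]),np.array(c["t"])
def unproj(n,uv,z):
    K,R,t=cam(n);d=R.T@np.linalg.inv(K)@np.array([uv[0],uv[1],1.]);C=-R.T@t
    return C+d*(z-C[2])/d[2]
def proj(n,X):
    K,R,t=cam(n);p=K@(R@np.asarray(X,float)+t);return p[:2]/p[2]
def ortho(n,im,z,x0,x1,y0,y1,s):
    # output: up=+x,left=+y, s px/mm
    K,R,t=cam(n);W=int((y1-y0)*s);H=int((x1-x0)*s)
    # (u,v)->X: y=y1-u/s ; x=x1-v/s
    A=np.array([[0,-1/s,x1],[-1/s,0,y1],[0,0,z],[0,0,1]],float)
    P=K@np.hstack([R,t[:,None]])
    return cv2.warpPerspective(im,P@A,(W,H),flags=cv2.INTER_CUBIC|cv2.WARP_INVERSE_MAP)
def tri(uvs):
    rows=[]
    for n,uv in uvs.items():
        K,R,t=cam(n);P=K@np.hstack([R,t[:,None]])
        rows+= [uv[0]*P[2]-P[0],uv[1]*P[2]-P[1]]
    A=np.array(rows);return np.linalg.lstsq(A[:,:3],-A[:,3],rcond=None)[0]
def pic(name):
    return ctrl.get_image(name)
E
python3 - <<'E'
from h import *
for n in("scene","top"):
    for l in("base","table_mid","corner","turn_post","jaw_face","jaw_post","offcut","scrap_in","core1","core1_tenon","pot","jar"):
        r=ctrl.mark_of(l,n)
        print(n,l,[(np.round(q["point"],1).tolist(),round(q["conf"],2)) for q in r[:5]])
im=cv2.imread("pics/top0.png")
c=unproj("top",(350,238),50);print(c)
o=ortho("top",im,8,c[0]-190,c[0]+190,c[1]-190,c[1]+190,1.5);cv2.imwrite("pics/o1.png",o)
E
```

```text
scene base [([309.4, 247.2], 0.84), ([489.1, 310.3], 0.38)]
scene table_mid [([307.7, 238.7], 0.63)]
scene corner [([301.6, 209.8], 0.6)]
scene turn_post [([299.1, 211.2], 0.72), ([263.2, 219.7], 0.6), ([306.2, 240.0], 0.44)]
scene jaw_face [([295.4, 267.3], 0.83)]
scene jaw_post [([294.1, 264.6], 0.83)]
scene offcut [([326.0, 238.4], 0.84), ([295.8, 267.3], 0.36)]
scene scrap_in [([260.2, 172.2], 0.93)]
scene core1 [([437.5, 381.0], 0.94), ([475.8, 337.7], 0.79), ([396.8, 349.0], 0.62)]
scene core1_tenon [([421.5, 328.7], 0.77), ([262.6, 171.1], 0.69)]
scene pot [([208.5, 205.6], 0.66), ([477.2, 338.4], 0.49)]
scene jar [([331.5, 363.0], 0.97)]
top base [([347.2, 238.7], 0.59), ([184.4, 258.9], 0.51)]
top table_mid [([347.5, 233.6], 0.71)]
top corner [([389.6, 255.4], 0.59)]
top turn_post [([401.3, 203.6], 0.63)]
top jaw_face [([320.0, 195.0], 0.93)]
top jaw_post [([324.6, 190.2], 0.68)]
top offcut [([339.9, 247.2], 0.83), ([323.4, 190.4], 0.66)]
top scrap_in [([494.7, 282.8], 0.86), ([349.2, 234.2], 0.26)]
top core1 [([142.3, 227.7], 0.91), ([187.2, 221.6], 0.74), ([142.0, 295.2], 0.58)]
top core1_tenon [([187.3, 259.2], 0.82)]
top pot [([484.5, 192.3], 0.9)]
top jar [([230.4, 166.6], 0.68)]
[555.81509162 -42.443303    50.        ]
```

View pics/o1.png

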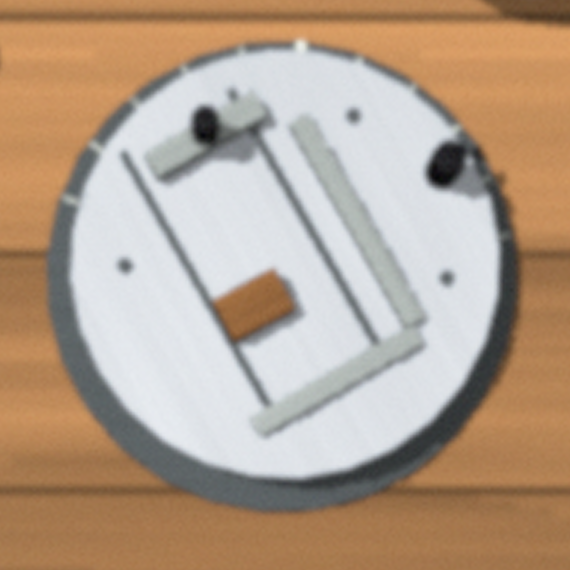

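```bash
cat >> h.py <<'E'
from scipy.optimize import minimize
def boxpts(x,y,z0,yaw,lx,ly,h,ox=0,oy=0):
    c,s=np.cos(yaw),np.sin(yaw);P=[]
    for a in(-1,1):
        for b in(-1,1):
            for k in(0,1):
                u=ox+a*lx/2;v=oy+b*ly/2
                P.append([x+c*u-s*v,y+s*u+c*v,z0+k*h])
    return np.array(P)
def hull(n,P):
    K,R,t=cam(n);p=(K@(R@P.T+t[:,None])).T;return cv2.convexHull((p[:,:2]/p[:,2:]).astype(np.float32))
def render(n,parts):
    S=4;m=np.zeros((480*S,640*S),np.uint8)
    for P in parts:
        h=hull(n,P);cv2.fillConvexPoly(m,np.round((h+.5)*S*16-8).astype(np.int32),255,shift=4)
    return cv2.resize(m,(640,480),interpolation=cv2.INTER_AREA).astype(np.float32)/255
def coreparts(p,z0):
    return [boxpts(p[0],p[1],z0,p[2],100,22,18),boxpts(p[0],p[1],z0+3,p[2],20,12,12,ox=-60)]
def offparts(p,z0): return [boxpts(p[0],p[1],z0,p[2],45,30,20)]
def fit(masks,p0,z0,parts):
    def cost(q):
        p=[q[0],q[1],q[2]/50]
        return sum(np.abs(render(n,parts(p,z0))-m).sum()/max(m.sum(),1) for n,m in masks.items())
    q0=np.array([p0[0],p0[1],p0[2]*50])
    sx=np.vstack([q0]+[q0+np.eye(3)[i]*6 for i in range(3)])
    r=minimize(cost,q0,method="Nelder-Mead",options=dict(initial_simplex=sx,maxfev=130,xatol=.1,fatol=1e-3))
    return [r.x[0],r.x[1],r.x[2]/50],r.fun
E
cat > meas.py <<'E'
from h import *
import sys,pickle
def cores(z0=4,lab="core1",cams=("top","scene")):
    res={}
    for n in cams:
        ctrl.get_image(n)
        res[n]=[(q["conf"],q["region"].astype(np.float32)) for q in ctrl.silhouettes(lab,n)]
    return res
if __name__=="__main__":
    res=cores()
    for n in res:
        for c,m in res[n]:
            v,u=np.nonzero(m);print(n,round(c,2),m.sum(),round(u.mean(),1),round(v.mean(),1),unproj(n,(u.mean(),v.mean()),13).round(0))
    pickle.dump(res,open("cores.pkl","wb"))
    for l in("offcut","swivel","jaw","turn_post","base","pot","jar","scrap_in"):
        for n in("top","scene"):
            r=ctrl.silhouettes(l,n)
            for q in r[:2]:
                v,u=np.nonzero(q["region"]);print(l,n,round(q["conf"],2),len(u),u.mean().round(1),v.mean().round(1))
            if r: np.save(f"m_{l}_{n}.npy",r[0]["region"])
E
python3 meas.py
```

```text
top 0.82 702.0 139.0 230.2 [577. 382.  13.]
top 0.78 713.0 189.0 228.8 [580. 281.  13.]
top 0.66 742.0 142.5 299.7 [437. 368.  13.]
scene 0.83 591.0 439.9 382.4 [579. 381.  13.]
scene 0.78 615.0 401.3 348.6 [583. 280.  13.]
scene 0.76 546.0 476.7 334.2 [437. 368.  13.]
offcut top 0.93 403 339.0 248.5
offcut top 0.19 737 139.0 230.6
offcut scene 0.5 278 323.4 235.6
swivel top 0.71 15190 349.3 235.8
swivel top 0.55 18370 348.5 240.2
swivel scene 0.72 8842 308.1 244.6
jaw top 0.71 485 323.6 193.1
jaw scene 0.66 437 296.7 269.1
turn_post top 0.73 14917 349.7 235.7
turn_post top 0.67 6239 497.3 279.4
turn_post scene 0.79 8896 307.7 244.7
base top 0.9 18194 348.4 240.2
base top 0.63 15187 349.5 235.5
base scene 0.62 11311 308.0 253.9
base scene 0.57 522 476.6 334.2
pot top 0.61 1109 491.9 189.5
pot top 0.53 721 138.9 230.5
pot scene 0.86 826 207.2 196.5
pot scene 0.56 617 401.4 348.6
jar top 0.88 593 230.7 162.1
jar top 0.27 737 142.4 300.1
jar scene 0.91 566 329.5 358.1
jar scene 0.48 434 297.2 269.0
scrap_in top 0.92 6188 496.8 279.3
scrap_in scene 0.88 2925 261.3 166.9
scrap_in scene 0.48 528 476.4 334.6
```

```bash
cat > jig.py <<'E'
from h import *
a=np.linspace(0,2*np.pi,72,endpoint=False)
def disc(x,y,r,z0,z1): return np.vstack([np.c_[x+r*np.cos(a),y+r*np.sin(a),0*a+z] for z in(z0,z1)])
def fitdisc(masks,p0,r,z0,z1):
    def cost(q): return sum(np.abs(render(n,[disc(q[0],q[1],r,z0,z1)])-m).sum()/m.sum() for n,m in masks.items())
    R=minimize(cost,p0,method="Nelder-Mead",options=dict(initial_simplex=[p0,[p0[0]+8,p0[1]],[p0[0],p0[1]+8]],maxfev=80));return R.x,R.fun
if __name__=="__main__":
    for l,r,z0,z1 in(("swivel",138,46,56),("base",158,0,8)):
        for ns in(("top",),("scene",),("top","scene")):
            ms={n:np.load(f"m_{l}_{n}.npy").astype(np.float32) for n in ns}
            if l=="base":
                for n in ms: pass
                def f(q): return sum(np.abs(np.maximum(render(n,[disc(q[0],q[1],158,0,8)]),render(n,[disc(q[0],q[1],138,46,56)]))-m).sum()/m.sum() for n,m in ms.items())
                p0=[557,-44];R=minimize(f,p0,method="Nelder-Mead",options=dict(initial_simplex=[p0,[565,-44],[557,-36]],maxfev=80));print(l,ns,R.x,R.fun)
            else: print(l,ns,fitdisc(ms,[557.,-44.],r,z0,z1))
    for l,r,h in(("pot",32,75),("jar",24,60)):
        for ns in(("top",),("scene",),("top","scene")):
            ms={n:np.load(f"m_{l}_{n}.npy").astype(np.float32) for n in ns}
            p0=unproj("top",{"pot":(491,190),"jar":(231,162)}[l],h/2)[:2]
            print(l,ns,fitdisc(ms,p0,r,0,h))
    import pickle
    res=pickle.load(open("cores.pkl","rb"))
    pr={}
    for i,js in enumerate([(0,0),(1,1),(2,2)]):
        ms={"top":res["top"][js[0]][1],"scene":res["scene"][js[1]][1]}
        v,u=np.nonzero(ms["top"]);g=unproj("top",(u.mean(),v.mean()),13)
        print("core",i,fit(ms,[g[0]+5,g[1],0],4,coreparts))
    ms={n:np.load(f"m_offcut_{n}.npy").astype(np.float32) for n in("top","scene")}
    g=unproj("top",(339,248.5),66)
    print("off",fit(ms,[g[0],g[1],-1.0],56,offparts),fit(ms,[g[0],g[1],.6],56,offparts))
    print("scrap",unproj("top",(496.8,279.3),20))
E
python3 jig.py
```

```text
swivel ('top',) (array([561.42376091, -40.22426952]), np.float64(0.03992564603686333))
swivel ('scene',) (array([560.81367857, -40.53628273]), np.float64(0.04799375310540199))
swivel ('top', 'scene') (array([560.94503794, -40.65667761]), np.float64(0.08837009966373444))
base ('top',) [561.83507925 -40.82537878] 0.04810182750225067
base ('scene',) [560.35003844 -42.59333485] 0.05124353989958763
base ('top', 'scene') [561.03083864 -41.81458236] 0.10165408998727798
pot ('top',) (array([ 655.13684761, -324.88852985]), np.float64(0.1228204146027565))
pot ('scene',) (array([ 654.72807263, -327.13444996]), np.float64(0.09832882136106491))
pot ('top', 'scene') (array([ 655.39869914, -324.92067261]), np.float64(0.22298020124435425))
jar ('top',) (array([712.34471487, 196.49739801]), np.float64(0.12755349278450012))
jar ('scene',) (array([714.69800293, 195.62275295]), np.float64(0.19490057229995728))
jar ('top', 'scene') (array([715.48050474, 197.10326026]), np.float64(0.342077374458313))
core 0 ([np.float64(582.0867416405191), np.float64(381.0783824811491), np.float64(-0.06837823255335744)], np.float64(0.25424924492836))
core 1 ([np.float64(587.1404505974567), np.float64(279.7027879003123), np.float64(-0.05071550629582297)], np.float64(0.15780115127563477))
core 2 ([np.float64(441.46421012572995), np.float64(368.4274687432982), np.float64(0.18903886672602377)], np.float64(0.1707162857055664))
off ([np.float64(532.4578747974244), np.float64(-20.431269353441884), np.float64(-1.1064947962303266)], np.float64(0.21821105480194092)) ([np.float64(532.3821906615592), np.float64(-20.564944103001768), np.float64(2.031613725748841)], np.float64(0.21825408935546875))
scrap [ 478.66396555 -333.1099546    20.        ]
```

Run:
```python
from h import *
im=cv2.imread("pics/top0.png");C=(561,-41)
o=ortho("top",im,8,C[0]-170,C[0]+170,C[1]-170,C[1]+170,1.75)
k=595/2
p=cv2.warpPolar(o,(300,1440),(k,k),300,cv2.WARP_POLAR_LINEAR)
# angle rows: image angle cw from right; world angle of image angle t: up=+x,left=+y
g=p[:,int(142*1.75):int(157*1.75)].max(axis=2).mean(1)
g=p[:,:,:].min(axis=2)[:,int(144*1.75):int(156*1.75)].astype(float).mean(1)
from scipy.signal import find_peaks
pk,pr=find_peaks(g,prominence=8,distance=20)
for q in pk:
    t=q/4.; w=(-t-90)  # image angle t (cw from right): dir (cos t, sin t); world x=-sin t, y=-cos t
    th=np.radians(t);print(t,round(np.degrees(np.arctan2(-np.cos(th),-np.sin(th))),1),g[q].round(),)
o=ortho("top",im,68,C[0]-100,C[0]+150,C[1]-125,C[1]+125,3);o=o[:, :]
cv2.imwrite("pics/o2.png",cv2.resize(o,(600,600)))
o=ortho("top",im,8,C[0]+40,C[0]+170,C[1]-170,C[1]+30,4);cv2.imwrite("pics/o3.png",o)
```

```text
200.0 70.0 165.0
215.0 55.0 184.0
229.75 40.2 184.0
244.75 25.3 194.0
259.75 10.2 194.0
274.25 -4.2 223.0
289.5 -19.5 201.0
304.25 -34.2 192.0
319.0 -49.0 184.0
328.25 -58.2 99.0
334.0 -64.0 103.0
339.0 -69.0 113.0
349.5 -79.5 110.0
```

View pics/o2.png

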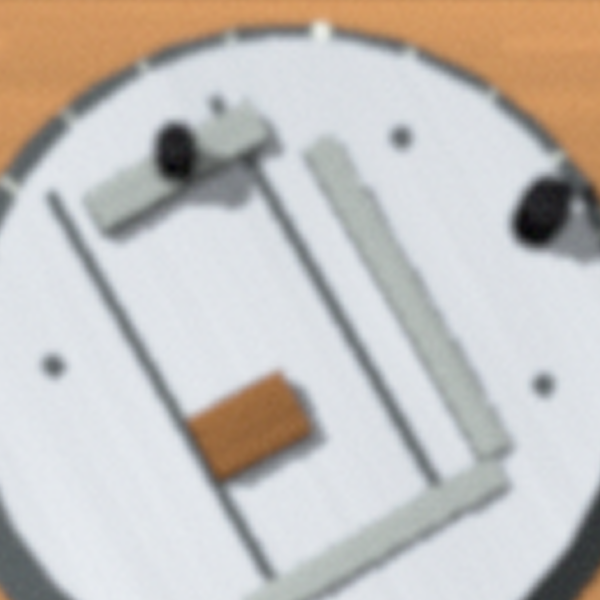

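View pics/o3.png

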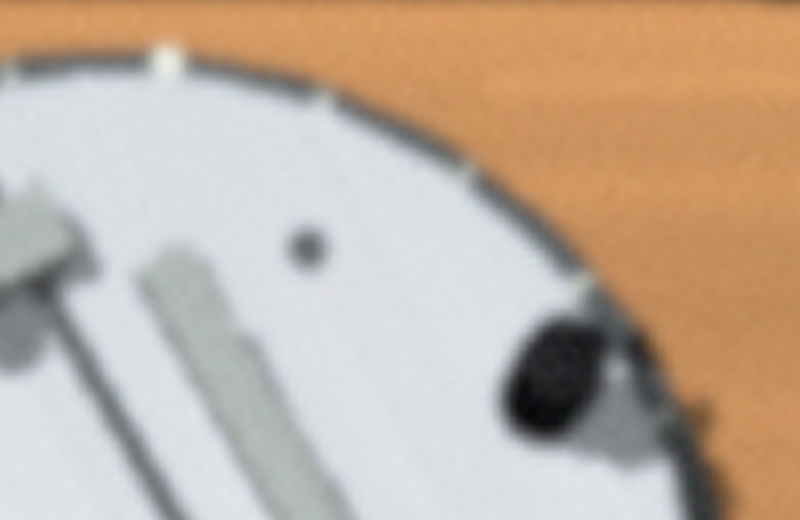

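Run:
```python
from h import *
for l,z,pts in(("turn_post",81,{"top":(401.3,203.6),"scene":(263.2,219.7)}),("jaw_post",93,{"top":(324.6,190.2),"scene":(294.1,264.6)}),("jaw_face",65,{"top":(320,195),"scene":(295.4,267.3)}),("corner",56,{"top":(389.6,255.4),"scene":(301.6,209.8)})):
    for n in pts:
        p=unproj(n,pts[n],z);d=p[:2]-[561,-41];print(l,n,p.round(1),np.hypot(*d).round(1),np.degrees(np.arctan2(d[1],d[0])).round(1))
im=cv2.imread("pics/top0.png");C=(561,-41)
o=ortho("top",im,56,C[0]-150,C[0]+150,C[1]-150,C[1]+150,2)
cv2.imwrite("pics/o4.png",o)
s=cv2.imread("pics/scene0.png")
o=ortho("scene",s,56,C[0]-150,C[0]+150,C[1]-150,C[1]+150,2);cv2.imwrite("pics/o5.png",o)
```

```text
turn_post top [ 617.7 -139.7   81. ] 113.8 -60.1
turn_post scene [ 613.6 -142.8   81. ] 114.6 -62.7
jaw_post top [640.9   7.4  93. ] 93.4 31.2
jaw_post scene [645.4   7.1  93. ] 97.1 29.7
jaw_face top [638.1  16.2  65. ] 96.0 36.6
jaw_face scene [6.372e+02 4.000e-01 6.500e+01] 86.7 28.5
corner top [ 520.9 -118.4   56. ] 87.2 -117.4
corner scene [ 513.9 -120.5   56. ] 92.4 -120.7
```

View pics/o4.png

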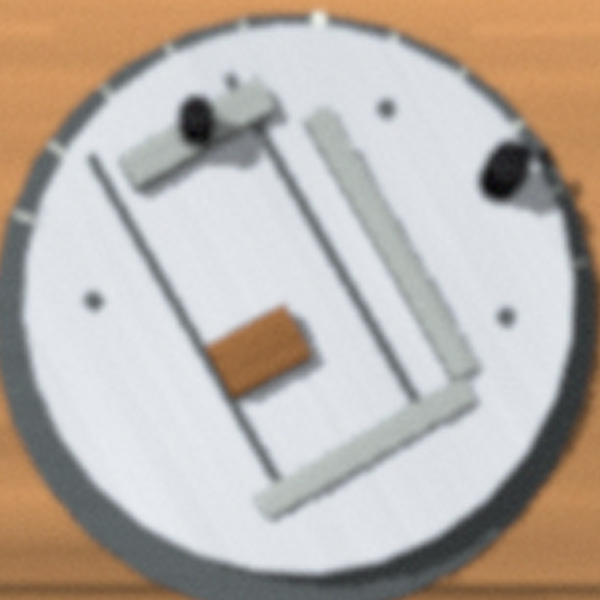

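View pics/o5.png

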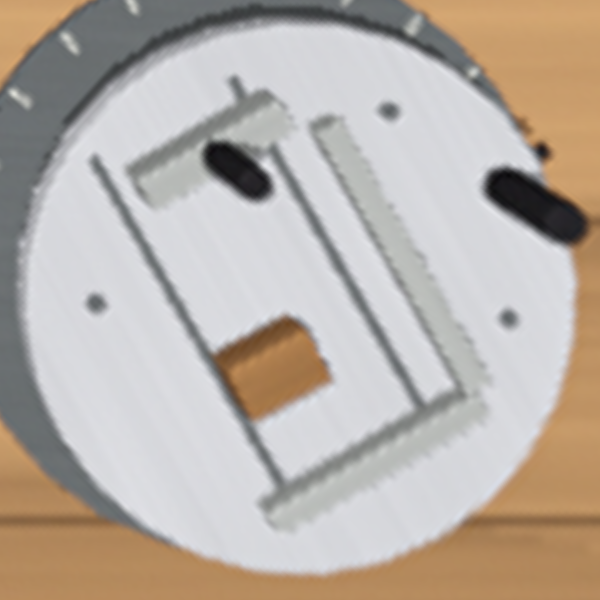

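Run:
```python
from h import *
C=(561,-41)
print([(-cam(n)[1].T@cam(n)[2]).round() for n in("top","scene")])
s=cv2.imread("pics/scene0.png")
o=ortho("scene",s,8,C[0]-170,C[0]+170,C[1]-170,C[1]+170,1.75);cv2.imwrite("pics/o6.png",o)
cv2.imwrite("pics/s2.png",cv2.resize(s[180:320,230:390],None,fx=5,fy=5,interpolation=cv2.INTER_CUBIC)[:600,:800])
```

```text
[array([ 356.,   11., 1252.]), array([978., 448., 965.])]
```

View pics/o6.png

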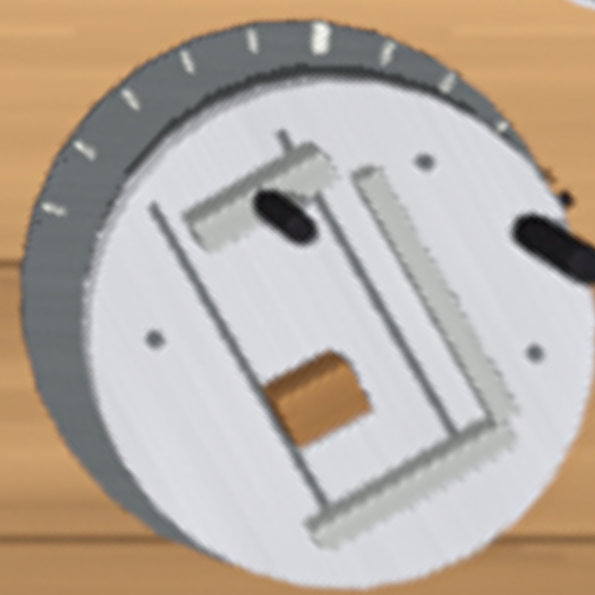

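View pics/s2.png

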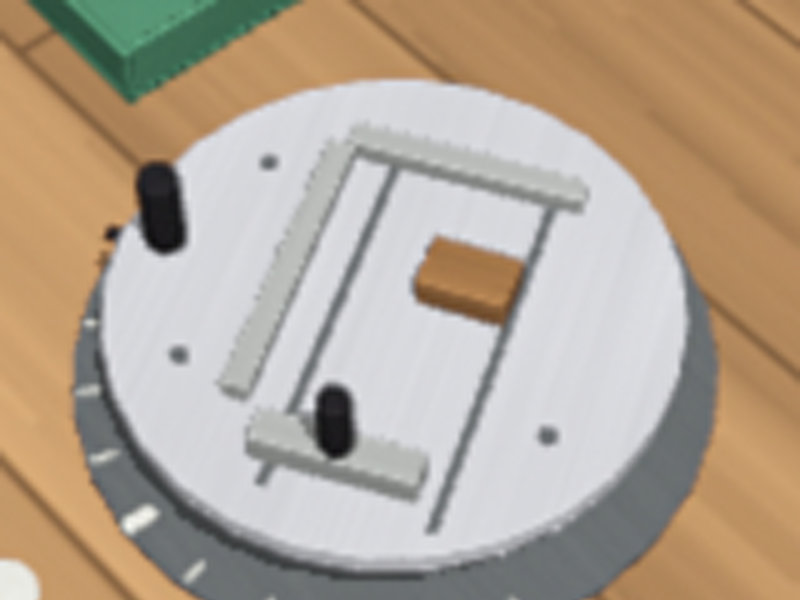

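```bash
cat > go.py <<'E'
import sys,numpy as np
from cell import ctrl
from scipy.spatial.transform import Rotation as Ro
# usage: go.py x y z thdeg  (tool-z angle)
def cur():
    s=ctrl.read_state();R=Ro.from_euler("xyz",s["tool_rot"]).as_matrix();return s,R
def plan(x,y,z,th):
    s,R=cur();p=s["eef_pos"];a=np.degrees(np.arctan2(R[1,2],R[0,2]))
    d=np.array([x,y,z])-p
    dth=(th-a+90)%180-90
    print("t",round(s["clock"],2),"tcp",p.round(1),"th",a.round(1),"xaxis",R[:,0].round(3),"w",round(s["width"],1),"F",s["force"].round(1),"q",s["qpos"].round(2))
    # world delta in tool axes BEFORE turn and AFTER turn
    for nm,t in(("preturn",a),("postturn",a+dth)):
        c,sn=np.cos(np.radians(t)),np.sin(np.radians(t))
        print(nm,"dz %.4f dy %.4f dx %.4f (units)"%((d[0]*c+d[1]*sn)/750,(-d[0]*sn+d[1]*c)/750,-d[2]/750),"|d|",np.linalg.norm(d).round(1))
    print("wx total %.3f units (dth %.2f deg)"%(-dth/6,dth))
    # tilt fix: rotation vec in tool frame to make x-axis point down
    v=np.cross(R[:,0],[0,0,-1]);print("tilt fix w (tool, units)",(np.degrees(R.T@v)/6).round(3))
if __name__=="__main__": plan(*map(float,sys.argv[1:5]))
E
python3 go.py 532.4 -20.5 230 26.6
```

```text
t 2.3 tcp [178.2 625.1 231.3] th 74.1 xaxis [-0. -0. -1.] w 85.3 F [ 0.4 -1.   0.6] q [-1.36  0.63  0.04  1.52 -0.03  1.   -0.02]
preturn dz -0.6982 dy -0.6902 dx 0.0017 (units) |d| 736.4
postturn dz 0.0368 dy -0.9811 dx 0.0017 (units) |d| 736.4
wx total 7.913 units (dth -47.48 deg)
tilt fix w (tool, units) [ 0. -0. -0.]
```

```bash
cat > rows.py <<'E'
import sys,json,numpy as np
from go import cur
# rows.py fingers x y z th [x y z th ...] -> prints rows grouped by 5
MAX=58.
def rows(f,wps,quiet=False,slow=None):
    s,R=cur();p=s["eef_pos"].copy();a=np.degrees(np.arctan2(R[1,2],R[0,2]))
    print("t",round(s["clock"],2),"tcp",p.round(1),"th",a.round(1),"tilt",R[:2,0].round(4),"w",round(s["width"],1),"F",s["force"].round(1),"q7",s["qpos"][6].round(2))
    out=[]
    for (x,y,z,th) in wps:
        d=np.array([x,y,z])-p;dth=(th-a+90)%180-90
        n=max(int(np.ceil(np.linalg.norm(d)/(slow or MAX))),int(np.ceil(abs(dth)/6)),1)
        acc=np.zeros(3)
        for i in range(n):
            tgt=d*(i+1)/n; e=tgt-acc
            c,sn=np.cos(np.radians(a)),np.sin(np.radians(a))
            r=dict(dx=round(-e[2]/750,3),dy=round((-e[0]*sn+e[1]*c)/750,3),dz=round((e[0]*c+e[1]*sn)/750,3))
            # realised
            acc+=np.array([r["dz"]*750*c-r["dy"]*750*sn,r["dz"]*750*sn+r["dy"]*750*c,-r["dx"]*750])
            r["wx"]=round(-dth/n/6,2);a-=r["wx"]*6
            r["fingers"]=f
            out.append({k:v for k,v in r.items() if v!=0 or k=="fingers"})
        p=p+acc
    for i in range(0,len(out),5):print(json.dumps(out[i:i+5]))
    return out
if __name__=="__main__":
    v=list(map(float,sys.argv[2:]));sl=None
    rows(float(sys.argv[1]),[v[i:i+4] for i in range(0,len(v),4)],slow=sl)
E
python3 rows.py 0.35 532.4 -20.5 140 26.6
```

```text
t 2.3 tcp [178.2 625.1 231.3] th 74.1 tilt [-0. -0.] w 85.3 F [ 0.4 -1.   0.6] q7 -0.02
[{"dx": 0.009, "dy": -0.053, "dz": -0.054, "wx": 0.61, "fingers": 0.35}, {"dx": 0.01, "dy": -0.056, "dz": -0.05, "wx": 0.61, "fingers": 0.35}, {"dx": 0.009, "dy": -0.06, "dz": -0.046, "wx": 0.61, "fingers": 0.35}, {"dx": 0.009, "dy": -0.062, "dz": -0.043, "wx": 0.61, "fingers": 0.35}, {"dx": 0.01, "dy": -0.065, "dz": -0.039, "wx": 0.61, "fingers": 0.35}]
[{"dx": 0.009, "dy": -0.068, "dz": -0.034, "wx": 0.61, "fingers": 0.35}, {"dx": 0.01, "dy": -0.069, "dz": -0.03, "wx": 0.61, "fingers": 0.35}, {"dx": 0.009, "dy": -0.071, "dz": -0.025, "wx": 0.61, "fingers": 0.35}, {"dx": 0.009, "dy": -0.073, "dz": -0.021, "wx": 0.61, "fingers": 0.35}, {"dx": 0.01, "dy": -0.073, "dz": -0.016, "wx": 0.61, "fingers": 0.35}]
[{"dx": 0.009, "dy": -0.075, "dz": -0.012, "wx": 0.61, "fingers": 0.35}, {"dx": 0.009, "dy": -0.075, "dz": -0.007, "wx": 0.61, "fingers": 0.35}, {"dx": 0.01, "dy": -0.076, "dz": -0.001, "wx": 0.61, "fingers": 0.35}]
```

>>> servo_tool([
  {"dx": 0.009, "dy": -0.053, "dz": -0.054, "wx": 0.61, "fingers": 0.35},
  {"dx": 0.01, "dy": -0.056, "dz": -0.05, "wx": 0.61, "fingers": 0.35},
  {"dx": 0.009, "dy": -0.06, "dz": -0.046, "wx": 0.61, "fingers": 0.35},
  {"dx": 0.009, "dy": -0.062, "dz": -0.043, "wx": 0.61, "fingers": 0.35},
  {"dx": 0.01, "dy": -0.065, "dz": -0.039, "wx": 0.61, "fingers": 0.35},
])

```text
schema error: expected keys dx, dy, dz, wx, wy, wz, fingers
```

>>> servo_tool([
  {"dx": 0.009, "dy": -0.068, "dz": -0.034, "wx": 0.61, "fingers": 0.35},
  {"dx": 0.01, "dy": -0.069, "dz": -0.03, "wx": 0.61, "fingers": 0.35},
  {"dx": 0.009, "dy": -0.071, "dz": -0.025, "wx": 0.61, "fingers": 0.35},
  {"dx": 0.009, "dy": -0.073, "dz": -0.021, "wx": 0.61, "fingers": 0.35},
  {"dx": 0.01, "dy": -0.073, "dz": -0.016, "wx": 0.61, "fingers": 0.35},
])

```text
schema error: expected keys dx, dy, dz, wx, wy, wz, fingers
```

>>> servo_tool([
  {"dx": 0.009, "dy": -0.075, "dz": -0.012, "wx": 0.61, "fingers": 0.35},
  {"dx": 0.009, "dy": -0.075, "dz": -0.007, "wx": 0.61, "fingers": 0.35},
  {"dx": 0.01, "dy": -0.076, "dz": -0.001, "wx": 0.61, "fingers": 0.35},
  {"fingers": 0.35},
])

```text
schema error: expected keys dx, dy, dz, wx, wy, wz, fingers
```

All keys are required.

>>> servo_tool([
  {"dx": 0.009, "dy": -0.053, "dz": -0.054, "wx": 0.61, "wy": 0, "wz": 0, "fingers": 0.35},
  {"dx": 0.01, "dy": -0.056, "dz": -0.05, "wx": 0.61, "wy": 0, "wz": 0, "fingers": 0.35},
  {"dx": 0.009, "dy": -0.06, "dz": -0.046, "wx": 0.61, "wy": 0, "wz": 0, "fingers": 0.35},
  {"dx": 0.009, "dy": -0.062, "dz": -0.043, "wx": 0.61, "wy": 0, "wz": 0, "fingers": 0.35},
  {"dx": 0.01, "dy": -0.065, "dz": -0.039, "wx": 0.61, "wy": 0, "wz": 0, "fingers": 0.35},
])

```text
clock: 2.92
eef_pos: [315.0, 375.3, 196.2]
tool_rot: [-0.148, 1.57, 0.823]
force: [0.8, -0.0, 0.0]
width: 55.4
```

>>> servo_tool([
  {"dx": 0.009, "dy": -0.068, "dz": -0.034, "wx": 0.61, "wy": 0, "wz": 0, "fingers": 0.35},
  {"dx": 0.01, "dy": -0.069, "dz": -0.03, "wx": 0.61, "wy": 0, "wz": 0, "fingers": 0.35},
  {"dx": 0.009, "dy": -0.071, "dz": -0.025, "wx": 0.61, "wy": 0, "wz": 0, "fingers": 0.35},
  {"dx": 0.009, "dy": -0.073, "dz": -0.021, "wx": 0.61, "wy": 0, "wz": 0, "fingers": 0.35},
  {"dx": 0.01, "dy": -0.073, "dz": -0.016, "wx": 0.61, "wy": 0, "wz": 0, "fingers": 0.35},
])

```text
clock: 3.55
eef_pos: [451.9, 127.5, 160.9]
tool_rot: [-0.233, 1.569, 0.419]
force: [0.1, -0.0, 0.2]
width: 55.7
```

>>> servo_tool([
  {"dx": 0.009, "dy": -0.075, "dz": -0.012, "wx": 0.61, "wy": 0, "wz": 0, "fingers": 0.35},
  {"dx": 0.009, "dy": -0.075, "dz": -0.007, "wx": 0.61, "wy": 0, "wz": 0, "fingers": 0.35},
  {"dx": 0.01, "dy": -0.076, "dz": -0.001, "wx": 0.61, "wy": 0, "wz": 0, "fingers": 0.35},
  {"dx": 0, "dy": 0, "dz": 0, "wx": 0, "wy": 0, "wz": 0, "fingers": 0.35},
])

```text
clock: 4.05
eef_pos: [534.7, -26.4, 139.6]
tool_rot: [-1.449, 1.567, -0.995]
force: [-0.4, 0.2, -1.1]
width: 55.3
```

```bash
sed -i 's/out.append({k:v.*/out.append({k:r.get(k,0) for k in ("dx","dy","dz","wx","wy","wz","fingers")})/' rows.py; python3 rows.py 0.35 532.4 -20.5 62 26.6
cat > snap.py <<'E'
import sys
from h import *
n,name=sys.argv[1],sys.argv[2]
im=ctrl.get_image(n)
b=list(map(int,sys.argv[3:7])) if len(sys.argv)>6 else None
if b:
    im=im[b[1]:b[3],b[0]:b[2]];k=min(800/im.shape[1],600/im.shape[0]);im=cv2.resize(im,None,fx=k,fy=k,interpolation=cv2.INTER_CUBIC)
cv2.imwrite(f"pics/{name}.png",im[:,:,::-1])
E
python3 snap.py scene a1 220 150 420 300
```

```text
t 4.05 tcp [534.7 -26.4 139.6] th 26.0 tilt [ 0.0021 -0.0033] w 55.3 F [-0.4  0.2 -1.1] q7 0.64
[{"dx": 0.052, "dy": 0.004, "dz": 0.0, "wx": -0.05, "wy": 0, "wz": 0, "fingers": 0.35}, {"dx": 0.052, "dy": 0.004, "dz": 0.001, "wx": -0.05, "wy": 0, "wz": 0, "fingers": 0.35}]
```

View pics/a1.png

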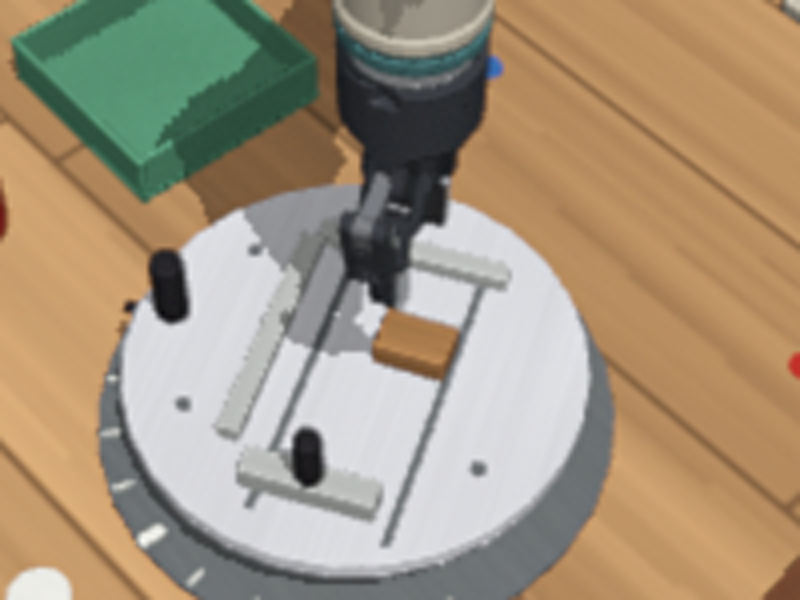

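>>> servo_tool([
  {"dx": 0.052, "dy": 0.003, "dz": 0, "wx": -0.05, "wy": 0, "wz": 0, "fingers": 0.35},
  {"dx": 0.036, "dy": 0.003, "dz": 0, "wx": -0.05, "wy": 0, "wz": 0, "fingers": 0.35},
  {"dx": 0, "dy": 0, "dz": 0, "wx": 0, "wy": 0, "wz": 0, "fingers": 0.35},
])

```text
clock: 4.47
eef_pos: [528.7, -14.6, 72.5]
tool_rot: [2.422, 1.566, 2.898]
force: [-0.5, 0.5, 0.8]
width: 55.7
```

```bash
python3 rows.py 0.35 532.4 -20.5 62 26.6
```

```text
t 4.47 tcp [528.7 -14.6  72.5] th 27.2 tilt [-0.0046  0.0011] w 55.7 F [-0.5  0.5  0.8] q7 0.67
[{"dx": 0.014, "dy": -0.009, "dz": 0.001, "wx": 0.11, "wy": 0, "wz": 0, "fingers": 0.35}]
```

>>> servo_tool([
  {"dx": 0.012, "dy": -0.006, "dz": 0, "wx": 0.1, "wy": 0, "wz": 0, "fingers": 0.35},
  {"dx": 0, "dy": 0, "dz": 0, "wx": 0, "wy": 0, "wz": 0, "fingers": 0.35},
  {"dx": 0, "dy": 0, "dz": 0, "wx": 0, "wy": 0, "wz": 0, "fingers": 0.35},
])

```text
clock: 4.85
eef_pos: [533.3, -20.5, 65.5]
tool_rot: [-0.41, 1.57, 0.052]
force: [0.3, -0.0, -0.1]
width: 55.2
```

```bash
python3 rows.py 0.35 532.4 -20.5 62 26.6
```

```text
t 4.85 tcp [533.3 -20.5  65.5] th 26.5 tilt [0.0011 0.0001] w 55.2 F [ 0.3 -0.  -0.1] q7 0.67
[{"dx": 0.005, "dy": 0.001, "dz": -0.001, "wx": -0.02, "wy": 0, "wz": 0, "fingers": 0.35}]
```

>>> servo_tool([
  {"dx": 0.005, "dy": 0, "dz": 0, "wx": 0, "wy": 0, "wz": 0, "fingers": 1},
  {"dx": 0, "dy": 0, "dz": 0, "wx": 0, "wy": 0, "wz": 0, "fingers": 1},
  {"dx": 0, "dy": 0, "dz": 0, "wx": 0, "wy": 0, "wz": 0, "fingers": 1},
  {"dx": 0, "dy": 0, "dz": 0, "wx": 0, "wy": 0, "wz": 0, "fingers": 1},
  {"dx": -0.03, "dy": 0, "dz": 0, "wx": 0, "wy": 0, "wz": 0, "fingers": 1},
])

```text
clock: 5.48
eef_pos: [531.4, -20.4, 82.4]
tool_rot: [2.669, 1.567, 3.132]
force: [-0.3, 0.4, 0.2]
width: 28.4
```

>>> servo_tool([
  {"dx": -0.06, "dy": 0, "dz": 0, "wx": 0, "wy": 0, "wz": 0, "fingers": 1},
  {"dx": 0, "dy": 0, "dz": 0, "wx": 0, "wy": 0, "wz": 0, "fingers": 1},
  {"dx": 0, "dy": 0, "dz": 0, "wx": 0, "wy": 0, "wz": 0, "fingers": 1},
])

```text
clock: 5.85
eef_pos: [532.4, -20.4, 128.2]
tool_rot: [2.43, 1.57, 2.893]
force: [-1.3, -0.2, -0.5]
width: 28.1
```

```bash
python3 rows.py 1 480 -333 128 26.6
```

```text
t 5.85 tcp [532.4 -20.4 128.2] th 26.5 tilt [-0.0006  0.0002] w 28.1 F [-1.3 -0.2 -0.5] q7 0.65
[{"dx": 0.0, "dy": -0.057, "dz": -0.041, "wx": -0.0, "wy": 0, "wz": 0, "fingers": 1.0}, {"dx": 0.0, "dy": -0.057, "dz": -0.042, "wx": -0.0, "wy": 0, "wz": 0, "fingers": 1.0}, {"dx": 0.0, "dy": -0.057, "dz": -0.041, "wx": -0.0, "wy": 0, "wz": 0, "fingers": 1.0}, {"dx": 0.0, "dy": -0.057, "dz": -0.042, "wx": -0.0, "wy": 0, "wz": 0, "fingers": 1.0}, {"dx": 0.0, "dy": -0.057, "dz": -0.041, "wx": -0.0, "wy": 0, "wz": 0, "fingers": 1.0}]
[{"dx": 0.0, "dy": -0.057, "dz": -0.042, "wx": -0.0, "wy": 0, "wz": 0, "fingers": 1.0}]
```

>>> servo_tool([
  {"dx": 0, "dy": -0.057, "dz": -0.041, "wx": 0, "wy": 0, "wz": 0, "fingers": 1},
  {"dx": 0, "dy": -0.057, "dz": -0.042, "wx": 0, "wy": 0, "wz": 0, "fingers": 1},
  {"dx": 0, "dy": -0.057, "dz": -0.041, "wx": 0, "wy": 0, "wz": 0, "fingers": 1},
  {"dx": 0, "dy": -0.057, "dz": -0.042, "wx": 0, "wy": 0, "wz": 0, "fingers": 1},
  {"dx": 0, "dy": -0.057, "dz": -0.041, "wx": 0, "wy": 0, "wz": 0, "fingers": 1},
])

```text
clock: 6.48
eef_pos: [487.9, -282.1, 126.9]
tool_rot: [2.115, 1.568, 2.577]
force: [0.4, 0.2, -1.3]
width: 28.5
```

>>> servo_tool([
  {"dx": 0, "dy": -0.057, "dz": -0.042, "wx": 0, "wy": 0, "wz": 0, "fingers": 1},
  {"dx": 0, "dy": 0, "dz": 0, "wx": 0, "wy": 0, "wz": 0, "fingers": 1},
  {"dx": 0.07, "dy": 0, "dz": 0, "wx": 0, "wy": 0, "wz": 0, "fingers": 1},
  {"dx": 0.07, "dy": 0, "dz": 0, "wx": 0, "wy": 0, "wz": 0, "fingers": 1},
  {"dx": 0, "dy": 0, "dz": 0, "wx": 0, "wy": 0, "wz": 0, "fingers": 1},
])

```text
clock: 7.1
eef_pos: [476.6, -329.6, 18.9]
tool_rot: [2.024, 1.559, 2.487]
force: [-0.6, -0.4, -0.2]
width: 28.8
```

>>> servo_tool([
  {"dx": 0, "dy": 0, "dz": 0, "wx": 0, "wy": 0, "wz": 0, "fingers": 0.4},
  {"dx": 0, "dy": 0, "dz": 0, "wx": 0, "wy": 0, "wz": 0, "fingers": 0.4},
  {"dx": 0, "dy": 0, "dz": 0, "wx": 0, "wy": 0, "wz": 0, "fingers": 0.4},
  {"dx": -0.075, "dy": 0, "dz": 0, "wx": 0, "wy": 0, "wz": 0, "fingers": 0.4},
  {"dx": -0.08, "dy": 0, "dz": 0, "wx": 0, "wy": 0, "wz": 0, "fingers": 0.4},
])

```text
clock: 7.72
eef_pos: [479.9, -333.2, 141.4]
tool_rot: [2.129, 1.57, 2.592]
force: [0.2, 0.4, 0.6]
width: 51.5
```

```bash
python3 go.py 616 -140 140 0; python3 snap.py scene a2; python3 snap.py top a3
```

```text
t 7.72 tcp [ 479.9 -333.2  141.4] th 26.5 xaxis [-0.001  0.    -1.   ] w 51.5 F [0.2 0.4 0.6] q [ 0.46  0.65  0.15  1.8  -0.14  0.71  1.16]
preturn dz 0.2774 dy 0.1495 dx 0.0018 (units) |d| 236.3
postturn dz 0.1815 dy 0.2576 dx 0.0018 (units) |d| 236.3
wx total 4.417 units (dth -26.50 deg)
tilt fix w (tool, units) [ 0.    -0.003 -0.005]
```

View pics/a2.png

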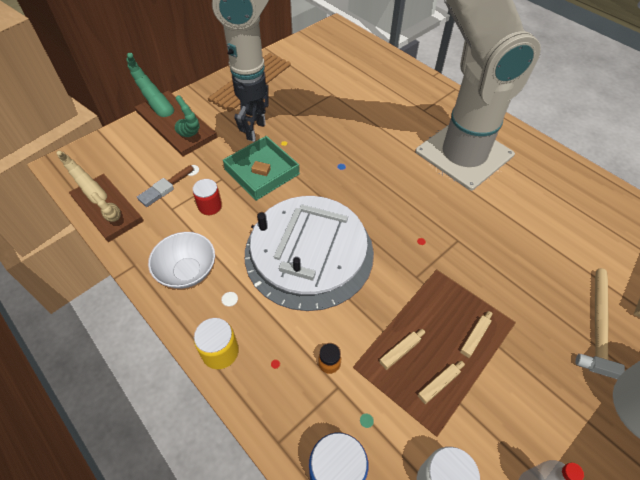

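```bash
python3 - <<'E'
from h import *
from jig import disc
# post fit via dark threshold in both images
for n in("top","scene"):
    im=cv2.cvtColor(ctrl.get_image(n),cv2.COLOR_RGB2GRAY)
    g=proj(n,(616,-142,81));u,v=map(int,g)
    m=(im[v-18:v+18,u-18:u+18]<45).astype(np.uint8)
    k,l,st,ce=cv2.connectedComponentsWithStats(m);j=1+np.argmax(st[1:,4]);M=np.zeros((480,640),np.float32);M[v-18:v+18,u-18:u+18]=(l==j)
    R=minimize(lambda q:np.abs(render(n,[disc(q[0],q[1],11,56,106)])-M).sum(),[616,-142],method="Nelder-Mead",options=dict(initial_simplex=[[616,-142],[622,-142],[616,-136]]))
    d=R.x-[561,-41];print(n,R.x,R.fun/M.sum(),M.sum(),np.hypot(*d),np.degrees(np.arctan2(d[1],d[0])))
E
python3 rows.py 0.35 616 -141.5 135 28.5
```

```text
top [ 615.32928467 -141.79162598] 1.0251415676540798 90.0 114.5016289820038 -61.67418807408419
scene [ 617.79764938 -141.69345856] 0.686382468687285 109.0 115.60772280298724 -60.57417906550549
t 7.92 tcp [ 481.1 -333.9  142.1] th 26.5 tilt [ 0.0037 -0.0021] w 51.6 F [ 0.6 -0.1 -0.5] q7 1.16
[{"dx": 0.002, "dy": 0.03, "dz": 0.055, "wx": -0.07, "wy": 0, "wz": 0, "fingers": 0.35}, {"dx": 0.002, "dy": 0.029, "dz": 0.055, "wx": -0.07, "wy": 0, "wz": 0, "fingers": 0.35}, {"dx": 0.002, "dy": 0.029, "dz": 0.056, "wx": -0.07, "wy": 0, "wz": 0, "fingers": 0.35}, {"dx": 0.002, "dy": 0.029, "dz": 0.056, "wx": -0.07, "wy": 0, "wz": 0, "fingers": 0.35}, {"dx": 0.002, "dy": 0.028, "dz": 0.056, "wx": -0.07, "wy": 0, "wz": 0, "fingers": 0.35}]
```

>>> servo_tool([
  {"dx": 0.002, "dy": 0.03, "dz": 0.055, "wx": -0.07, "wy": 0, "wz": 0, "fingers": 0.35},
  {"dx": 0.002, "dy": 0.029, "dz": 0.055, "wx": -0.07, "wy": 0, "wz": 0, "fingers": 0.35},
  {"dx": 0.002, "dy": 0.029, "dz": 0.056, "wx": -0.07, "wy": 0, "wz": 0, "fingers": 0.35},
  {"dx": 0.002, "dy": 0.029, "dz": 0.056, "wx": -0.07, "wy": 0, "wz": 0, "fingers": 0.35},
  {"dx": 0.002, "dy": 0.028, "dz": 0.056, "wx": -0.07, "wy": 0, "wz": 0, "fingers": 0.35},
])

```text
clock: 8.55
eef_pos: [615.0, -139.3, 130.8]
tool_rot: [2.426, 1.568, 2.926]
force: [0.5, -0.7, 0.1]
width: 55.8
```

>>> servo_tool([
  {"dx": 0, "dy": 0, "dz": 0, "wx": 0, "wy": 0, "wz": 0, "fingers": 0.35},
  {"dx": 0, "dy": 0, "dz": 0, "wx": 0, "wy": 0, "wz": 0, "fingers": 0.35},
  {"dx": 0, "dy": 0, "dz": 0, "wx": 0, "wy": 0, "wz": 0, "fingers": 0.35},
])

```text
clock: 8.93
eef_pos: [614.1, -142.8, 131.8]
tool_rot: [3.068, 1.569, -2.719]
force: [-0.4, 0.3, -0.4]
width: 55.3
```

```bash
python3 rows.py 0.35 616 -141.7 74 28.5
```

```text
t 8.93 tcp [ 614.1 -142.8  131.8] th 28.5 tilt [-0.0016 -0.0007] w 55.3 F [-0.4  0.3 -0.4] q7 0.83
[{"dx": 0.077, "dy": 0.0, "dz": 0.003, "wx": -0.01, "wy": 0, "wz": 0, "fingers": 0.35}]
```

>>> servo_tool([
  {"dx": 0.04, "dy": 0, "dz": 0.003, "wx": 0, "wy": 0, "wz": 0, "fingers": 0.35},
  {"dx": 0.037, "dy": 0, "dz": 0, "wx": 0, "wy": 0, "wz": 0, "fingers": 0.5},
  {"dx": 0, "dy": 0, "dz": 0, "wx": 0, "wy": 0, "wz": 0, "fingers": 1},
  {"dx": 0, "dy": 0, "dz": 0, "wx": 0, "wy": 0, "wz": 0, "fingers": 1},
  {"dx": 0, "dy": 0, "dz": 0, "wx": 0, "wy": 0, "wz": 0, "fingers": 1},
])

```text
clock: 9.55
eef_pos: [615.8, -140.7, 73.7]
tool_rot: [2.761, 1.568, -3.024]
force: [-1.4, -1.4, -15.9]
width: 20.4
```

```bash
python3 rows.py 0.35 616 -141.7 74 28.5; python3 snap.py scene a4 200 120 400 270
```

```text
t 9.55 tcp [ 615.8 -140.7   73.7] th 28.5 tilt [-0.0028 -0.0003] w 20.4 F [ -1.4  -1.4 -15.9] q7 0.84
[{"dx": -0.0, "dy": -0.001, "dz": -0.0, "wx": 0.01, "wy": 0, "wz": 0, "fingers": 0.35}]
```

View pics/a4.png

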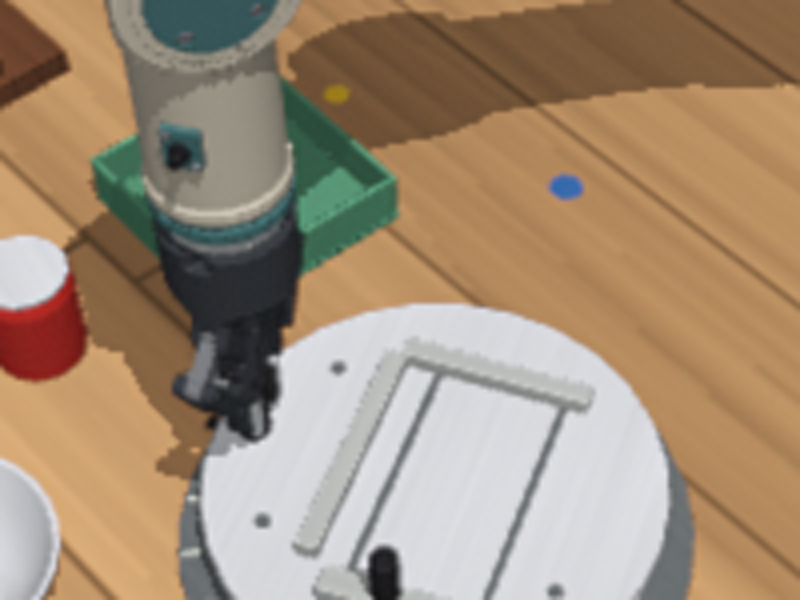

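>>> servo_tool([
  {"dx": 0, "dy": 0.0005, "dz": 0.0128, "wx": -0.8, "wy": 0, "wz": 0, "fingers": 1},
  {"dx": 0, "dy": 0.0005, "dz": 0.0128, "wx": -0.8, "wy": 0, "wz": 0, "fingers": 1},
  {"dx": 0, "dy": 0.0005, "dz": 0.0128, "wx": -0.8, "wy": 0, "wz": 0, "fingers": 1},
  {"dx": 0, "dy": 0.0005, "dz": 0.0128, "wx": -0.8, "wy": 0, "wz": 0, "fingers": 1},
  {"dx": 0, "dy": 0.0005, "dz": 0.0128, "wx": -0.8, "wy": 0, "wz": 0, "fingers": 1},
])

```text
clock: 10.22
eef_pos: [650.0, -112.8, 73.8]
tool_rot: [2.776, 1.562, -2.586]
force: [-6.0, -6.4, -11.4]
width: 20.2
```

>>> servo_tool([
  {"dx": 0, "dy": 0.0005, "dz": 0.0128, "wx": -0.8, "wy": 0, "wz": 0, "fingers": 1},
  {"dx": 0, "dy": 0.0005, "dz": 0.0128, "wx": -0.8, "wy": 0, "wz": 0, "fingers": 1},
  {"dx": 0, "dy": 0.0005, "dz": 0.0128, "wx": -0.8, "wy": 0, "wz": 0, "fingers": 1},
  {"dx": 0, "dy": 0.0005, "dz": 0.0128, "wx": -0.8, "wy": 0, "wz": 0, "fingers": 1},
  {"dx": 0, "dy": 0.0005, "dz": 0.0128, "wx": -0.8, "wy": 0, "wz": 0, "fingers": 1},
])

```text
clock: 10.85
eef_pos: [669.9, -75.2, 73.9]
tool_rot: [2.697, 1.557, -2.253]
force: [-6.0, -8.7, -9.4]
width: 20.6
```

>>> servo_tool([
  {"dx": 0, "dy": 0, "dz": 0, "wx": 0, "wy": 0, "wz": 0, "fingers": 1},
  {"dx": 0, "dy": 0, "dz": 0, "wx": 0, "wy": 0, "wz": 0, "fingers": 1},
])

```text
clock: 11.1
eef_pos: [671.5, -67.4, 73.9]
tool_rot: [2.123, 1.565, -2.823]
force: [-4.4, -2.5, -11.1]
width: 20.1
```

```bash
python3 - <<'E'
from go import *
s,R=cur();d=s["eef_pos"][:2]-[561,-41];print(s["eef_pos"],np.hypot(*d),np.degrees(np.arctan2(d[1],d[0])),np.degrees(np.arctan2(R[1,2],R[0,2])),s["force"],s["torque"],s["width"])
E
python3 snap.py top a5 250 130 450 280
```

```text
[671.48872291 -67.35329653  73.85524353] 113.58808973253399 -13.41529457135321 76.61994748877218 [ -4.40758441  -2.46216671 -11.07493936] [-0.61481115  1.07914924  0.4353466 ] 20.080362762454655
```

View pics/a5.png

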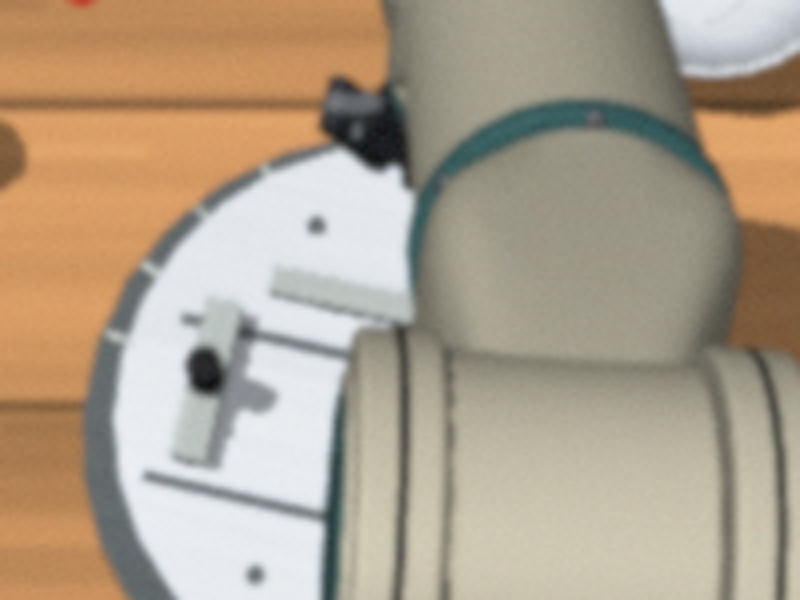

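>>> servo_tool([
  {"dx": 0, "dy": 0.0005, "dz": 0.0116, "wx": -0.72, "wy": 0, "wz": 0, "fingers": 1},
  {"dx": 0, "dy": 0.0005, "dz": 0.0116, "wx": -0.72, "wy": 0, "wz": 0, "fingers": 1},
  {"dx": 0, "dy": 0, "dz": 0, "wx": 0, "wy": 0, "wz": 0, "fingers": 1},
  {"dx": 0, "dy": 0, "dz": 0, "wx": 0, "wy": 0, "wz": 0, "fingers": 1},
])

```text
clock: 11.65
eef_pos: [674.0, -51.0, 73.8]
tool_rot: [2.121, 1.564, -2.675]
force: [-5.3, -4.1, -10.0]
width: 20.4
```

```bash
cat > ang.py <<'E'
from go import *
s,R=cur();d=s["eef_pos"][:2]-[561,-41];print(s["eef_pos"].round(1),np.hypot(*d).round(1),"ang",np.degrees(np.arctan2(d[1],d[0])).round(2),"th",np.degrees(np.arctan2(R[1,2],R[0,2])).round(2),s["force"].round(1),s["torque"].round(2),s["width"])
E
python3 ang.py
```

```text
[674.  -51.   73.8] 113.4 ang -5.06 th 85.22 [ -5.3  -4.1 -10. ] [-0.94  1.17  0.18] 20.368236686041772
```

>>> servo_tool([
  {"dx": 0, "dy": 0, "dz": 0, "wx": 0, "wy": 0, "wz": 0, "fingers": 0.3},
  {"dx": 0, "dy": 0, "dz": 0, "wx": 0, "wy": 0, "wz": 0, "fingers": 0.3},
  {"dx": 0, "dy": 0, "dz": 0, "wx": 0, "wy": 0, "wz": 0, "fingers": 0.3},
  {"dx": -0.07, "dy": 0, "dz": 0, "wx": 0, "wy": 0, "wz": 0, "fingers": 0.3},
  {"dx": -0.07, "dy": 0, "dz": 0, "wx": 0, "wy": 0, "wz": 0, "fingers": 0.3},
])

```text
clock: 12.28
eef_pos: [677.2, -48.4, 181.0]
tool_rot: [-0.7, 1.57, 0.788]
force: [1.4, -0.5, 0.2]
width: 59.7
```

```bash
python3 rows.py 0.3 587.1 279.7 150 87
```

```text
t 12.28 tcp [677.2 -48.4 181. ] th 85.3 tilt [0.0004 0.0004] w 59.7 F [ 1.4 -0.5  0.2] q7 1.45
[{"dx": 0.007, "dy": 0.026, "dz": 0.071, "wx": -0.05, "wy": 0, "wz": 0, "fingers": 0.3}, {"dx": 0.007, "dy": 0.026, "dz": 0.071, "wx": -0.05, "wy": 0, "wz": 0, "fingers": 0.3}, {"dx": 0.007, "dy": 0.025, "dz": 0.071, "wx": -0.05, "wy": 0, "wz": 0, "fingers": 0.3}, {"dx": 0.007, "dy": 0.025, "dz": 0.072, "wx": -0.05, "wy": 0, "wz": 0, "fingers": 0.3}, {"dx": 0.006, "dy": 0.024, "dz": 0.071, "wx": -0.05, "wy": 0, "wz": 0, "fingers": 0.3}]
[{"dx": 0.007, "dy": 0.024, "dz": 0.072, "wx": -0.05, "wy": 0, "wz": 0, "fingers": 0.3}]
```

>>> servo_tool([
  {"dx": 0.007, "dy": 0.026, "dz": 0.071, "wx": -0.05, "wy": 0, "wz": 0, "fingers": 0.3},
  {"dx": 0.007, "dy": 0.026, "dz": 0.071, "wx": -0.05, "wy": 0, "wz": 0, "fingers": 0.3},
  {"dx": 0.007, "dy": 0.025, "dz": 0.071, "wx": -0.05, "wy": 0, "wz": 0, "fingers": 0.3},
  {"dx": 0.007, "dy": 0.025, "dz": 0.072, "wx": -0.05, "wy": 0, "wz": 0, "fingers": 0.3},
  {"dx": 0.006, "dy": 0.024, "dz": 0.071, "wx": -0.05, "wy": 0, "wz": 0, "fingers": 0.3},
])

```text
clock: 12.9
eef_pos: [602.0, 226.8, 154.8]
tool_rot: [-0.947, 1.568, 0.568]
force: [1.5, 0.0, 0.4]
width: 59.7
```

>>> servo_tool([
  {"dx": 0.007, "dy": 0.024, "dz": 0.072, "wx": -0.05, "wy": 0, "wz": 0, "fingers": 0.3},
  {"dx": 0, "dy": 0, "dz": 0, "wx": 0, "wy": 0, "wz": 0, "fingers": 0.3},
  {"dx": 0, "dy": 0, "dz": 0, "wx": 0, "wy": 0, "wz": 0, "fingers": 0.3},
])

```text
clock: 13.28
eef_pos: [587.6, 279.4, 149.3]
tool_rot: [-1.69, 1.57, -0.17]
force: [0.2, 0.3, -0.1]
width: 59.8
```

```bash
python3 rows.py 0.3 587.1 279.7 26 87
python3 - <<'E'
from h import *
C=(561,-41)
t=ctrl.get_image("top")[:,:,::-1];s=ctrl.get_image("scene")[:,:,::-1]
cv2.imwrite("pics/b_top.png",t);cv2.imwrite("pics/b_scene.png",s)
o=np.hstack([ortho(n,i,56,C[0]-150,C[0]+165,C[1]-150,C[1]+150,1.33) for n,i in(("top",t),("scene",s))]);cv2.imwrite("pics/b1.png",o)
E
```

```text
t 13.28 tcp [587.6 279.4 149.3] th 87.1 tilt [ 0.0013 -0.0002] w 59.8 F [ 0.2  0.3 -0.1] q7 0.97
[{"dx": 0.055, "dy": 0.0, "dz": 0.0, "wx": 0.0, "wy": 0, "wz": 0, "fingers": 0.3}, {"dx": 0.055, "dy": 0.0, "dz": 0.0, "wx": 0.0, "wy": 0, "wz": 0, "fingers": 0.3}, {"dx": 0.054, "dy": 0.001, "dz": 0.0, "wx": 0.0, "wy": 0, "wz": 0, "fingers": 0.3}]
```

View pics/b1.png

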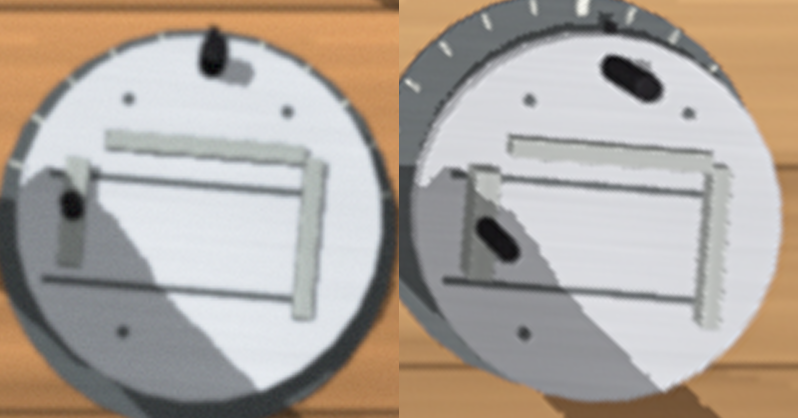

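View pics/b_top.png

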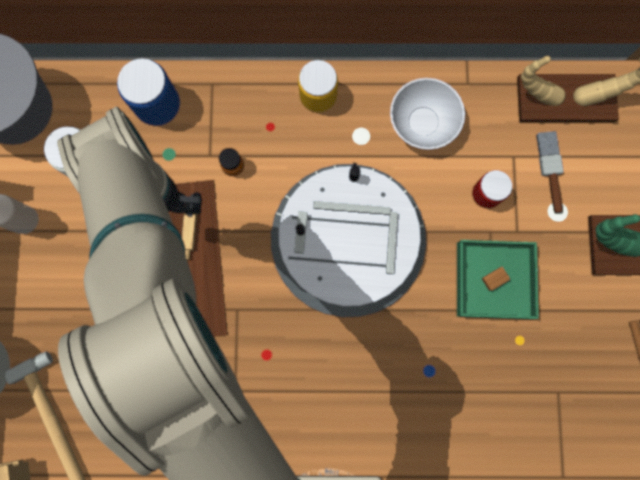

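>>> servo_tool([
  {"dx": 0.06, "dy": 0, "dz": 0, "wx": 0, "wy": 0, "wz": 0, "fingers": 0.3},
  {"dx": 0.06, "dy": 0, "dz": 0, "wx": 0, "wy": 0, "wz": 0, "fingers": 0.3},
  {"dx": 0.06, "dy": 0, "dz": 0, "wx": 0, "wy": 0, "wz": 0, "fingers": 0.4},
  {"dx": 0, "dy": 0, "dz": 0, "wx": 0, "wy": 0, "wz": 0, "fingers": 0.4},
  {"dx": 0, "dy": 0, "dz": 0, "wx": 0, "wy": 0, "wz": 0, "fingers": 0.4},
])

```text
clock: 14.0
eef_pos: [588.8, 278.9, 15.4]
tool_rot: [-1.189, 1.568, 0.328]
force: [-0.1, 0.6, 0.2]
width: 51.0
```

```bash
python3 rows.py 0.3 587.1 279.7 12 87; python3 snap.py scene b2 340 280 540 430
```

```text
t 14.0 tcp [588.8 278.9  15.4] th 87.0 tilt [0.0023 0.0008] w 51.0 F [-0.1  0.6  0.2] q7 0.95
[{"dx": 0.005, "dy": 0.002, "dz": 0.001, "wx": -0.01, "wy": 0, "wz": 0, "fingers": 0.3}]
```

View pics/b2.png

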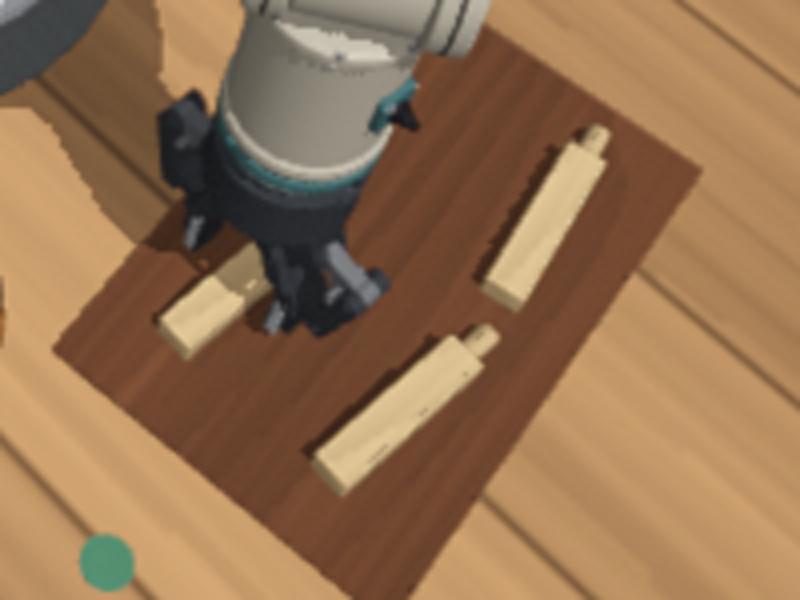

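>>> servo_tool([
  {"dx": 0.004, "dy": 0.001, "dz": 0.001, "wx": 0, "wy": 0, "wz": 0, "fingers": 1},
  {"dx": 0, "dy": 0, "dz": 0, "wx": 0, "wy": 0, "wz": 0, "fingers": 1},
  {"dx": 0, "dy": 0, "dz": 0, "wx": 0, "wy": 0, "wz": 0, "fingers": 1},
  {"dx": 0, "dy": 0, "dz": 0, "wx": 0, "wy": 0, "wz": 0, "fingers": 1},
  {"dx": 0, "dy": 0, "dz": 0, "wx": 0, "wy": 0, "wz": 0, "fingers": 1},
])

```text
clock: 14.68
eef_pos: [587.2, 280.7, 12.4]
tool_rot: [-1.022, 1.569, 0.497]
force: [-1.8, -0.3, 6.8]
width: 19.8
```

>>> servo_tool([
  {"dx": -0.06, "dy": 0, "dz": 0, "wx": 0, "wy": 0, "wz": 0, "fingers": 1},
  {"dx": -0.07, "dy": 0, "dz": 0, "wx": 0, "wy": 0, "wz": 0, "fingers": 1},
  {"dx": -0.03, "dy": 0, "dz": 0, "wx": 0, "wy": 0, "wz": 0, "fingers": 1},
  {"dx": 0, "dy": 0, "dz": 0, "wx": 0, "wy": 0, "wz": 0, "fingers": 1},
  {"dx": 0, "dy": 0, "dz": 0, "wx": 0, "wy": 0, "wz": 0, "fingers": 1},
])

```text
clock: 15.3
eef_pos: [585.6, 279.7, 129.8]
tool_rot: [2.104, 1.569, -2.66]
force: [0.7, 0.0, -0.8]
width: 20.1
```

```bash
python3 rows.py 1 548.7 -82 120 85.4; python3 snap.py scene b3 340 230 540 380
```

```text
t 15.3 tcp [585.6 279.7 129.8] th 87.0 tilt [-0.0017 -0.0009] w 20.1 F [ 0.7  0.  -0.8] q7 0.96
[{"dx": 0.002, "dy": 0.003, "dz": -0.069, "wx": 0.04, "wy": 0, "wz": 0, "fingers": 1.0}, {"dx": 0.002, "dy": 0.004, "dz": -0.069, "wx": 0.04, "wy": 0, "wz": 0, "fingers": 1.0}, {"dx": 0.002, "dy": 0.003, "dz": -0.07, "wx": 0.04, "wy": 0, "wz": 0, "fingers": 1.0}, {"dx": 0.001, "dy": 0.002, "dz": -0.069, "wx": 0.04, "wy": 0, "wz": 0, "fingers": 1.0}, {"dx": 0.002, "dy": 0.002, "dz": -0.069, "wx": 0.04, "wy": 0, "wz": 0, "fingers": 1.0}]
[{"dx": 0.002, "dy": 0.002, "dz": -0.069, "wx": 0.04, "wy": 0, "wz": 0, "fingers": 1.0}, {"dx": 0.002, "dy": 0.002, "dz": -0.069, "wx": 0.04, "wy": 0, "wz": 0, "fingers": 1.0}]
```

View pics/b3.png

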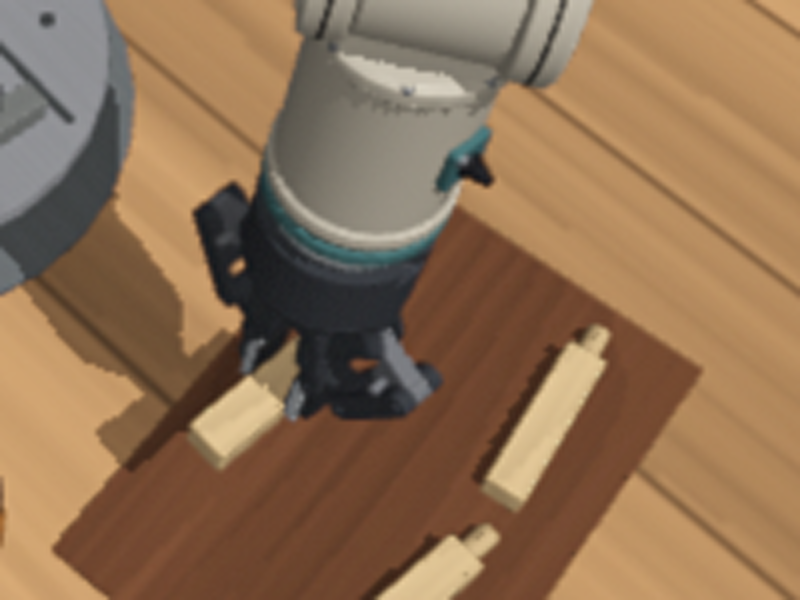

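>>> servo_tool([
  {"dx": 0, "dy": 0.003, "dz": -0.069, "wx": 0.04, "wy": 0, "wz": 0, "fingers": 1},
  {"dx": 0, "dy": 0.004, "dz": -0.069, "wx": 0.04, "wy": 0, "wz": 0, "fingers": 1},
  {"dx": 0, "dy": 0.003, "dz": -0.07, "wx": 0.04, "wy": 0, "wz": 0, "fingers": 1},
  {"dx": 0, "dy": 0.002, "dz": -0.069, "wx": 0.04, "wy": 0, "wz": 0, "fingers": 1},
  {"dx": 0, "dy": 0.002, "dz": -0.069, "wx": 0.04, "wy": 0, "wz": 0, "fingers": 1},
])

```text
clock: 15.98
eef_pos: [559.2, 20.0, 129.4]
tool_rot: [1.713, 1.568, -3.072]
force: [0.3, -1.0, -1.9]
width: 20.0
```

>>> servo_tool([
  {"dx": 0, "dy": 0.002, "dz": -0.069, "wx": 0.04, "wy": 0, "wz": 0, "fingers": 1},
  {"dx": 0, "dy": 0.002, "dz": -0.069, "wx": 0.04, "wy": 0, "wz": 0, "fingers": 1},
  {"dx": 0.03, "dy": 0, "dz": 0, "wx": 0, "wy": 0, "wz": 0, "fingers": 1},
  {"dx": 0.03, "dy": 0, "dz": 0, "wx": 0, "wy": 0, "wz": 0, "fingers": 1},
  {"dx": 0, "dy": 0, "dz": 0, "wx": 0, "wy": 0, "wz": 0, "fingers": 1},
])

```text
clock: 16.6
eef_pos: [547.4, -81.1, 83.3]
tool_rot: [1.526, 1.565, 3.016]
force: [-0.8, -0.4, -0.1]
width: 20.5
```

>>> servo_tool([
  {"dx": 0, "dy": 0, "dz": 0, "wx": 0, "wy": 0, "wz": 0, "fingers": 1},
])

```text
clock: 16.73
eef_pos: [549.6, -81.0, 85.6]
tool_rot: [1.348, 1.57, 2.838]
force: [-0.2, 0.1, -0.4]
width: 20.1
```

```bash
python3 rows.py 1 548.7 -82 65.5 85.4; python3 snap.py scene b4 220 150 420 300; python3 snap.py top b5 250 130 450 280
```

```text
t 16.73 tcp [549.6 -81.   85.6] th 85.4 tilt [-0.0006  0.0002] w 20.1 F [-0.2  0.1 -0.4] q7 1.46
[{"dx": 0.027, "dy": 0.001, "dz": -0.001, "wx": -0.0, "wy": 0, "wz": 0, "fingers": 1.0}]
```

View pics/b4.png

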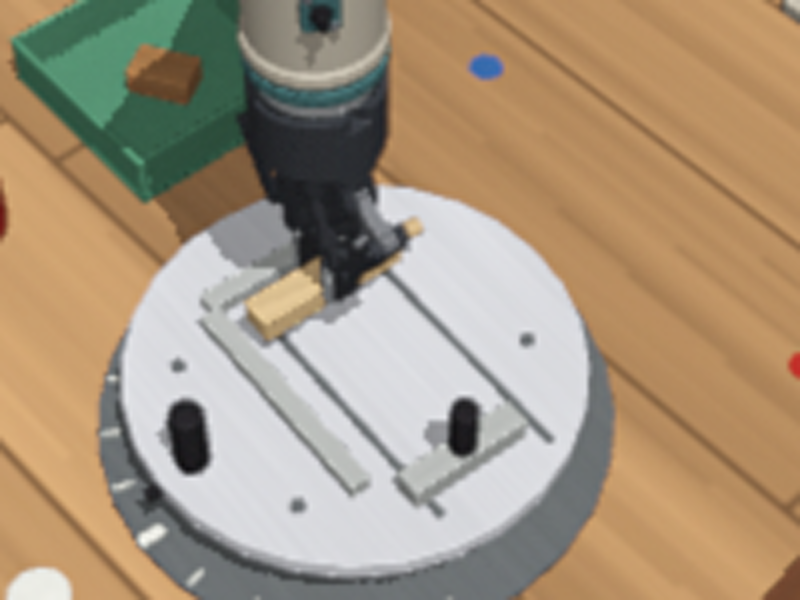

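View pics/b5.png

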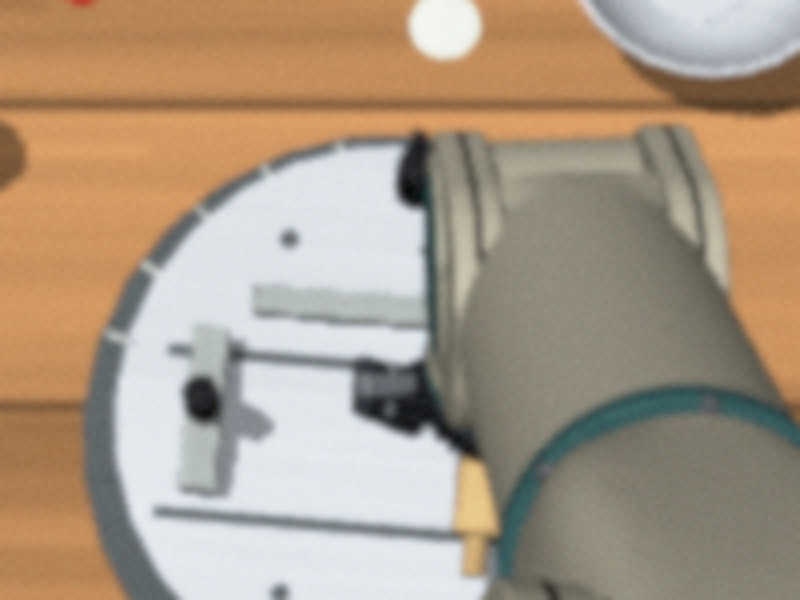

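>>> servo_tool([
  {"dx": 0.025, "dy": 0, "dz": -0.001, "wx": 0, "wy": 0, "wz": 0, "fingers": 1},
  {"dx": 0.002, "dy": 0, "dz": 0, "wx": 0, "wy": 0, "wz": 0, "fingers": 1},
  {"dx": 0, "dy": 0, "dz": 0, "wx": 0, "wy": 0, "wz": 0, "fingers": 1},
  {"dx": 0, "dy": 0, "dz": 0, "wx": 0, "wy": 0, "wz": 0, "fingers": 1},
])

```text
clock: 17.32
eef_pos: [550.1, -82.0, 66.3]
tool_rot: [-1.584, 1.57, -0.094]
force: [-0.5, -1.0, 0.3]
width: 20.0
```

>>> servo_tool([
  {"dx": 0, "dy": -0.003, "dz": 0, "wx": 0, "wy": 0, "wz": 0, "fingers": 1},
  {"dx": 0, "dy": -0.001, "dz": 0, "wx": 0, "wy": 0, "wz": 0, "fingers": 1},
  {"dx": 0, "dy": 0, "dz": 0, "wx": 0, "wy": 0, "wz": 0, "fingers": 1},
])

```text
clock: 17.7
eef_pos: [552.4, -82.3, 65.6]
tool_rot: [1.67, 1.57, -3.124]
force: [-0.7, -0.4, 0.4]
width: 19.9
```

>>> servo_tool([
  {"dx": 0, "dy": -0.002, "dz": 0, "wx": 0, "wy": 0, "wz": 0, "fingers": 1},
  {"dx": 0, "dy": 0, "dz": 0, "wx": 0, "wy": 0, "wz": 0, "fingers": 1},
])

```text
clock: 17.95
eef_pos: [552.5, -82.3, 65.2]
tool_rot: [1.597, 1.567, 3.087]
force: [-5.2, 0.4, 2.2]
width: 19.9
```

>>> servo_tool([
  {"dx": 0, "dy": -0.002, "dz": 0, "wx": 0, "wy": 0, "wz": 0, "fingers": 1},
  {"dx": 0, "dy": 0, "dz": 0, "wx": 0, "wy": 0, "wz": 0, "fingers": 1},
])

```text
clock: 18.2
eef_pos: [552.5, -82.3, 65.0]
tool_rot: [1.604, 1.565, 3.094]
force: [-8.0, 1.4, 3.4]
width: 19.9
```

```bash
python3 rows.py 1 553.7 -82.5 65.5 85.4; python3 snap.py scene b6 220 150 420 300
```

```text
t 18.2 tcp [552.5 -82.3  65. ] th 85.4 tilt [-0.0061  0.0003] w 19.9 F [-8.   1.4  3.4] q7 1.45
[{"dx": -0.001, "dy": -0.002, "dz": -0.0, "wx": -0.01, "wy": 0, "wz": 0, "fingers": 1.0}]
```

View pics/b6.png

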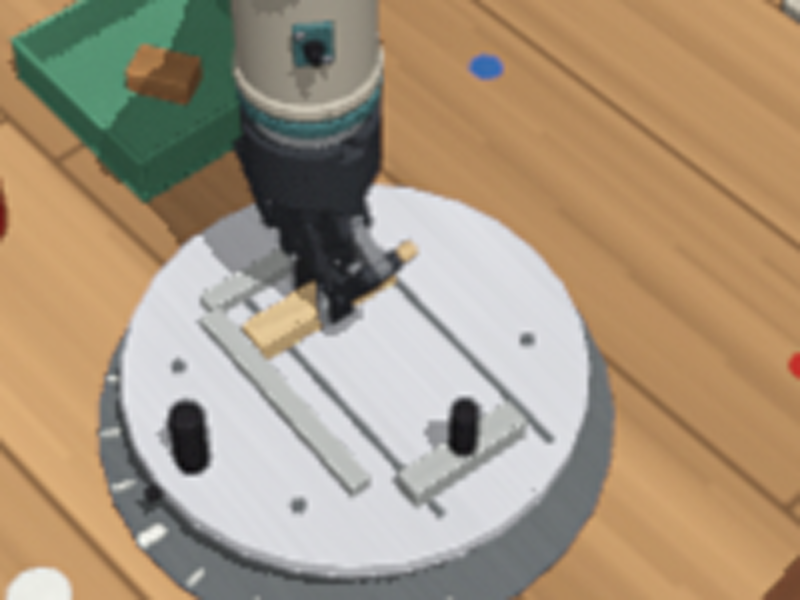

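>>> servo_tool([
  {"dx": 0, "dy": 0, "dz": 0, "wx": 0, "wy": 0, "wz": 0, "fingers": 0.66},
  {"dx": 0, "dy": 0, "dz": 0, "wx": 0, "wy": 0, "wz": 0, "fingers": 0.66},
  {"dx": -0.015, "dy": 0, "dz": 0, "wx": 0, "wy": 0, "wz": 0, "fingers": 0.66},
  {"dx": -0.06, "dy": 0, "dz": 0, "wx": 0, "wy": 0, "wz": 0, "fingers": 0.5},
  {"dx": -0.04, "dy": 0, "dz": 0, "wx": 0, "wy": 0, "wz": 0, "fingers": 0.4},
])

```text
clock: 18.88
eef_pos: [556.9, -82.6, 154.3]
tool_rot: [-1.565, 1.568, -0.075]
force: [0.2, 0.5, 0.1]
width: 51.2
```

>>> servo_tool([
  {"dx": 0, "dy": 0, "dz": 0.08, "wx": 0, "wy": 0, "wz": 0, "fingers": 0.3},
  {"dx": 0, "dy": 0, "dz": 0, "wx": 0, "wy": 0, "wz": 0, "fingers": 0.3},
  {"dx": 0, "dy": 0, "dz": 0, "wx": 0, "wy": 0, "wz": 0, "fingers": 0.3},
])

```text
clock: 19.25
eef_pos: [560.8, -22.7, 152.4]
tool_rot: [-1.924, 1.57, -0.434]
force: [-0.1, -0.8, 0.5]
width: 59.6
```

```bash
cat > pc.py <<'E'
from meas import *
def tops(z0,cams=("top","scene"),region=None):
    res=cores(cams=cams);out=[]
    base=[(c,m) for c,m in res[cams[0]]]
    for c,m in base:
        v,u=np.nonzero(m);g=unproj(cams[0],(u.mean(),v.mean()),z0+9)
        ms={cams[0]:m}
        for n in cams[1:]:
            for c2,m2 in res[n]:
                v,u=np.nonzero(m2);g2=unproj(n,(u.mean(),v.mean()),z0+9)
                if np.hypot(*(g-g2)[:2])<15: ms[n]=m2
        r=fit(ms,[g[0]+5,g[1],0],z0,coreparts)
        print(round(c,2),len(ms),"x %.1f y %.1f yaw %.1f cost %.2f"%(r[0][0],r[0][1],np.degrees(r[0][2]),r[1]))
if __name__=="__main__":
    tops(4)
E
python3 pc.py;  python3 rows.py .3 582.1 381.1 140 86;python3 snap.py scene b7
```

```text
0.77 2 x 582.0 y 380.7 yaw -3.7 cost 0.20
0.73 2 x 443.0 y 368.6 yaw 10.4 cost 0.19
t 19.45 tcp [560.3 -24.2 151.7] th 85.2 tilt [-0.0002 -0.0006] w 59.7 F [-0.3 -0.5 -0.9] q7 1.37
[{"dx": 0.002, "dy": 0.002, "dz": 0.068, "wx": -0.02, "wy": 0, "wz": 0, "fingers": 0.3}, {"dx": 0.002, "dy": 0.002, "dz": 0.067, "wx": -0.02, "wy": 0, "wz": 0, "fingers": 0.3}, {"dx": 0.002, "dy": 0.002, "dz": 0.068, "wx": -0.02, "wy": 0, "wz": 0, "fingers": 0.3}, {"dx": 0.002, "dy": 0.001, "dz": 0.067, "wx": -0.02, "wy": 0, "wz": 0, "fingers": 0.3}, {"dx": 0.002, "dy": 0.002, "dz": 0.068, "wx": -0.02, "wy": 0, "wz": 0, "fingers": 0.3}]
[{"dx": 0.002, "dy": 0.001, "dz": 0.068, "wx": -0.02, "wy": 0, "wz": 0, "fingers": 0.3}, {"dx": 0.002, "dy": 0.001, "dz": 0.067, "wx": -0.02, "wy": 0, "wz": 0, "fingers": 0.3}, {"dx": 0.002, "dy": 0.001, "dz": 0.068, "wx": -0.02, "wy": 0, "wz": 0, "fingers": 0.3}]
```

View pics/b7.png

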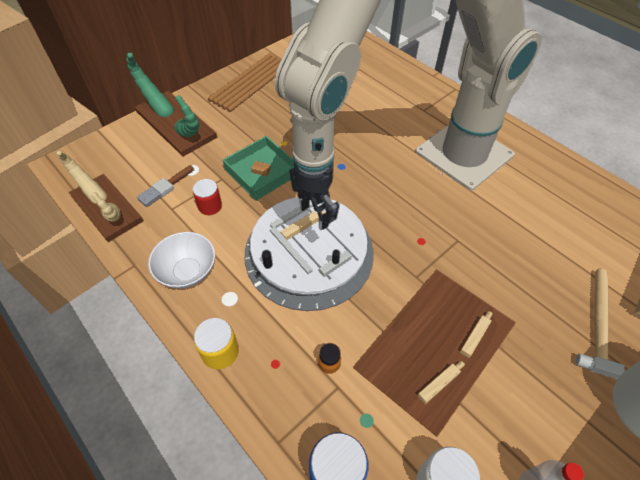

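>>> servo_tool([
  {"dx": 0.002, "dy": 0.002, "dz": 0.068, "wx": -0.02, "wy": 0, "wz": 0, "fingers": 0.3},
  {"dx": 0.002, "dy": 0.002, "dz": 0.067, "wx": -0.02, "wy": 0, "wz": 0, "fingers": 0.3},
  {"dx": 0.002, "dy": 0.002, "dz": 0.068, "wx": -0.02, "wy": 0, "wz": 0, "fingers": 0.3},
  {"dx": 0.002, "dy": 0.001, "dz": 0.067, "wx": -0.02, "wy": 0, "wz": 0, "fingers": 0.3},
  {"dx": 0.002, "dy": 0.002, "dz": 0.068, "wx": -0.02, "wy": 0, "wz": 0, "fingers": 0.3},
])

```text
clock: 20.12
eef_pos: [573.5, 231.2, 144.1]
tool_rot: [-2.922, 1.57, -1.423]
force: [1.4, -0.0, -0.0]
width: 59.4
```

>>> servo_tool([
  {"dx": 0.002, "dy": 0.001, "dz": 0.068, "wx": -0.02, "wy": 0, "wz": 0, "fingers": 0.3},
  {"dx": 0.002, "dy": 0.001, "dz": 0.067, "wx": -0.02, "wy": 0, "wz": 0, "fingers": 0.3},
  {"dx": 0.002, "dy": 0.001, "dz": 0.067, "wx": -0.02, "wy": 0, "wz": 0, "fingers": 0.3},
  {"dx": 0, "dy": 0, "dz": 0, "wx": 0, "wy": 0, "wz": 0, "fingers": 0.3},
  {"dx": 0, "dy": 0, "dz": 0, "wx": 0, "wy": 0, "wz": 0, "fingers": 0.3},
])

```text
clock: 20.75
eef_pos: [581.5, 380.5, 139.2]
tool_rot: [2.948, 1.569, -1.83]
force: [-0.3, -1.2, -0.3]
width: 59.7
```

>>> servo_tool([
  {"dx": 0.06, "dy": 0, "dz": 0, "wx": 0, "wy": 0, "wz": 0, "fingers": 0.3},
  {"dx": 0.06, "dy": 0, "dz": 0, "wx": 0, "wy": 0, "wz": 0, "fingers": 0.4},
  {"dx": 0.03, "dy": 0, "dz": 0, "wx": 0, "wy": 0, "wz": 0, "fingers": 0.4},
  {"dx": 0, "dy": 0, "dz": 0, "wx": 0, "wy": 0, "wz": 0, "fingers": 0.4},
  {"dx": 0, "dy": 0, "dz": 0, "wx": 0, "wy": 0, "wz": 0, "fingers": 0.4},
])

```text
clock: 21.38
eef_pos: [582.7, 382.2, 29.1]
tool_rot: [-0.939, 1.568, 0.566]
force: [-0.6, 0.8, -1.2]
width: 51.3
```

```bash
python3 rows.py 0.4 582.1 380.7 12 86.2; python3 snap.py scene b8 340 280 540 430
```

```text
t 21.38 tcp [582.7 382.2  29.1] th 86.3 tilt [0.0025 0.0016] w 51.3 F [-0.6  0.8 -1.2] q7 0.81
[{"dx": 0.023, "dy": 0.001, "dz": -0.002, "wx": 0.01, "wy": 0, "wz": 0, "fingers": 0.4}]
```

View pics/b8.png

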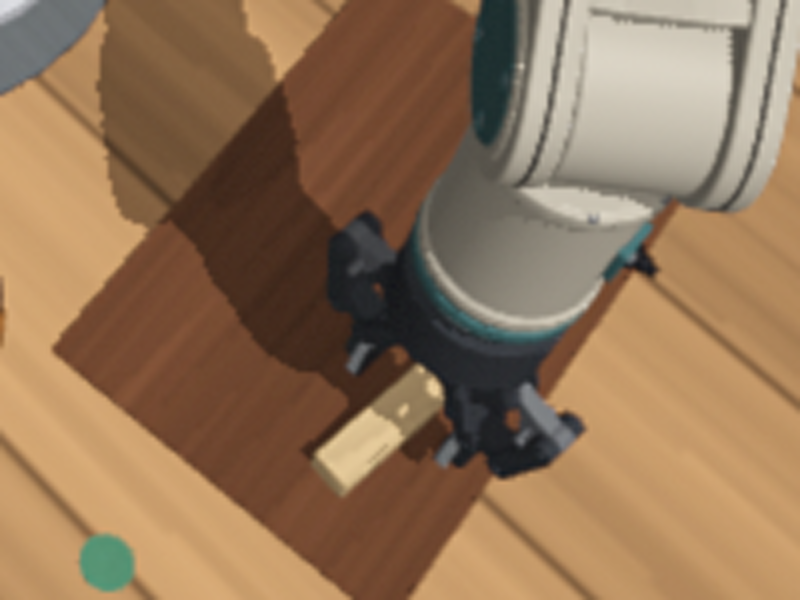

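>>> servo_tool([
  {"dx": 0.023, "dy": 0.001, "dz": -0.001, "wx": 0, "wy": 0, "wz": 0, "fingers": 0.4},
  {"dx": 0, "dy": 0, "dz": 0, "wx": 0, "wy": 0, "wz": 0, "fingers": 0.5},
  {"dx": 0, "dy": 0, "dz": 0, "wx": 0, "wy": 0, "wz": 0, "fingers": 1},
  {"dx": 0, "dy": 0, "dz": 0, "wx": 0, "wy": 0, "wz": 0, "fingers": 1},
  {"dx": 0, "dy": 0, "dz": 0, "wx": 0, "wy": 0, "wz": 0, "fingers": 1},
])

```text
clock: 22.05
eef_pos: [580.7, 381.4, 10.3]
tool_rot: [-0.831, 1.57, 0.676]
force: [0.0, 0.0, 0.5]
width: 20.3
```

>>> servo_tool([
  {"dx": 0, "dy": 0, "dz": 0, "wx": 0, "wy": 0, "wz": 0, "fingers": 1},
  {"dx": -0.06, "dy": 0, "dz": 0, "wx": 0, "wy": 0, "wz": 0, "fingers": 1},
  {"dx": -0.07, "dy": 0, "dz": 0, "wx": 0, "wy": 0, "wz": 0, "fingers": 1},
  {"dx": -0.035, "dy": 0, "dz": 0, "wx": 0, "wy": 0, "wz": 0, "fingers": 1},
  {"dx": 0, "dy": 0, "dz": 0, "wx": 0, "wy": 0, "wz": 0, "fingers": 1},
])

```text
clock: 22.68
eef_pos: [581.9, 382.1, 136.5]
tool_rot: [-0.9, 1.566, 0.607]
force: [-0.1, 0.2, -0.7]
width: 20.0
```

```bash
python3 rows.py 1 552.2 -38.3 135 85.4
```

```text
t 22.68 tcp [581.9 382.1 136.5] th 86.3 tilt [0.0042 0.0029] w 20.0 F [-0.1  0.2 -0.7] q7 0.82
[{"dx": 0.0, "dy": 0.0, "dz": -0.07, "wx": 0.02, "wy": 0, "wz": 0, "fingers": 1.0}, {"dx": 0.0, "dy": 0.001, "dz": -0.07, "wx": 0.02, "wy": 0, "wz": 0, "fingers": 1.0}, {"dx": 0.001, "dy": -0.0, "dz": -0.071, "wx": 0.02, "wy": 0, "wz": 0, "fingers": 1.0}, {"dx": -0.0, "dy": -0.0, "dz": -0.07, "wx": 0.02, "wy": 0, "wz": 0, "fingers": 1.0}, {"dx": 0.0, "dy": -0.0, "dz": -0.07, "wx": 0.02, "wy": 0, "wz": 0, "fingers": 1.0}]
[{"dx": 0.0, "dy": -0.001, "dz": -0.07, "wx": 0.02, "wy": 0, "wz": 0, "fingers": 1.0}, {"dx": 0.001, "dy": -0.0, "dz": -0.071, "wx": 0.02, "wy": 0, "wz": 0, "fingers": 1.0}, {"dx": -0.0, "dy": -0.001, "dz": -0.07, "wx": 0.02, "wy": 0, "wz": 0, "fingers": 1.0}]
```

>>> servo_tool([
  {"dx": 0, "dy": 0, "dz": -0.07, "wx": 0.02, "wy": 0, "wz": 0, "fingers": 1},
  {"dx": 0, "dy": 0.001, "dz": -0.07, "wx": 0.02, "wy": 0, "wz": 0, "fingers": 1},
  {"dx": 0, "dy": 0, "dz": -0.071, "wx": 0.02, "wy": 0, "wz": 0, "fingers": 1},
  {"dx": 0, "dy": 0, "dz": -0.07, "wx": 0.02, "wy": 0, "wz": 0, "fingers": 1},
  {"dx": 0, "dy": 0, "dz": -0.07, "wx": 0.02, "wy": 0, "wz": 0, "fingers": 1},
])

```text
clock: 23.3
eef_pos: [560.4, 116.6, 132.2]
tool_rot: [1.923, 1.568, -2.864]
force: [1.0, -0.4, -1.0]
width: 20.2
```

>>> servo_tool([
  {"dx": 0, "dy": -0.001, "dz": -0.07, "wx": 0.02, "wy": 0, "wz": 0, "fingers": 1},
  {"dx": 0, "dy": 0, "dz": -0.071, "wx": 0.02, "wy": 0, "wz": 0, "fingers": 1},
  {"dx": 0, "dy": -0.001, "dz": -0.07, "wx": 0.02, "wy": 0, "wz": 0, "fingers": 1},
  {"dx": 0, "dy": 0, "dz": 0, "wx": 0, "wy": 0, "wz": 0, "fingers": 1},
  {"dx": 0, "dy": 0, "dz": 0, "wx": 0, "wy": 0, "wz": 0, "fingers": 1},
])

```text
clock: 23.92
eef_pos: [550.3, -38.8, 132.7]
tool_rot: [1.202, 1.569, 2.692]
force: [-0.2, 0.3, -0.9]
width: 20.2
```

>>> servo_tool([
  {"dx": 0.04, "dy": 0, "dz": 0, "wx": 0, "wy": 0, "wz": 0, "fingers": 1},
  {"dx": 0.03, "dy": 0, "dz": 0, "wx": 0, "wy": 0, "wz": 0, "fingers": 1},
  {"dx": 0, "dy": 0, "dz": 0, "wx": 0, "wy": 0, "wz": 0, "fingers": 1},
  {"dx": 0, "dy": 0, "dz": 0, "wx": 0, "wy": 0, "wz": 0, "fingers": 1},
])

```text
clock: 24.42
eef_pos: [551.5, -38.0, 81.6]
tool_rot: [-0.658, 1.57, 0.833]
force: [0.0, -0.3, -0.6]
width: 20.5
```

```bash
python3 rows.py 1 552.2 -38.3 63 85.4;python3 snap.py scene b9 220 150 420 300
```

```text
t 24.43 tcp [551.5 -38.   81.6] th 85.5 tilt [0.0005 0.0005] w 20.5 F [ 0.  -0.3 -0.6] q7 1.37
[{"dx": 0.025, "dy": -0.001, "dz": -0.0, "wx": 0.01, "wy": 0, "wz": 0, "fingers": 1.0}]
```

View pics/b9.png

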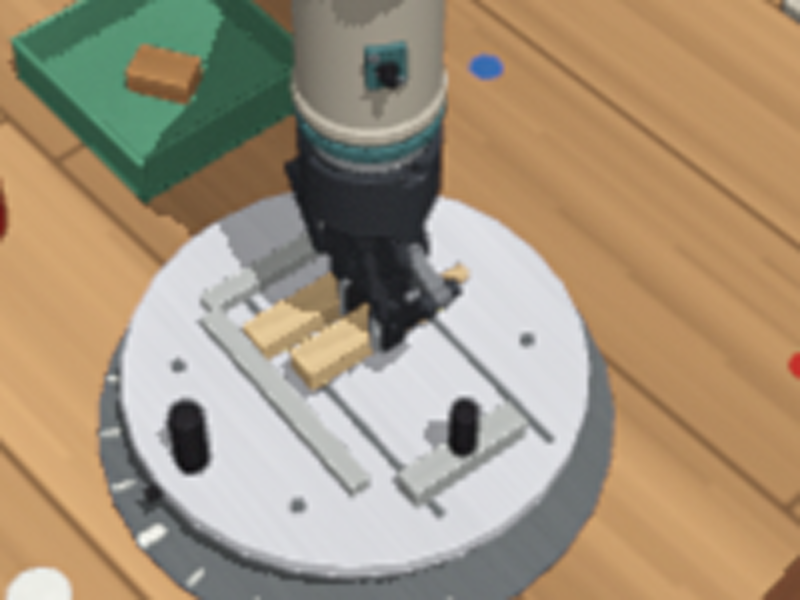

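>>> servo_tool([
  {"dx": 0.022, "dy": 0, "dz": 0, "wx": 0, "wy": 0, "wz": 0, "fingers": 1},
  {"dx": 0.003, "dy": 0, "dz": 0, "wx": 0, "wy": 0, "wz": 0, "fingers": 1},
  {"dx": 0, "dy": 0, "dz": 0, "wx": 0, "wy": 0, "wz": 0, "fingers": 1},
])

```text
clock: 24.85
eef_pos: [550.9, -39.3, 62.3]
tool_rot: [1.608, 1.57, 3.098]
force: [0.5, -0.4, -1.3]
width: 20.6
```

>>> servo_tool([
  {"dx": 0, "dy": -0.003, "dz": 0, "wx": 0, "wy": 0, "wz": 0, "fingers": 1},
  {"dx": 0, "dy": -0.001, "dz": 0, "wx": 0, "wy": 0, "wz": 0, "fingers": 1},
  {"dx": 0, "dy": 0, "dz": 0, "wx": 0, "wy": 0, "wz": 0, "fingers": 1},
])

```text
clock: 25.22
eef_pos: [554.2, -39.6, 62.5]
tool_rot: [-1.329, 1.571, 0.161]
force: [0.4, -0.2, -0.3]
width: 20.4
```

>>> servo_tool([
  {"dx": 0, "dy": -0.002, "dz": 0, "wx": 0, "wy": 0, "wz": 0, "fingers": 1},
  {"dx": 0, "dy": 0, "dz": 0, "wx": 0, "wy": 0, "wz": 0, "fingers": 1},
])

```text
clock: 25.48
eef_pos: [555.1, -39.7, 62.4]
tool_rot: [1.648, 1.57, 3.138]
force: [-1.1, 0.0, -0.9]
width: 20.3
```

>>> servo_tool([
  {"dx": 0, "dy": -0.002, "dz": 0, "wx": 0, "wy": 0, "wz": 0, "fingers": 1},
  {"dx": 0, "dy": 0, "dz": 0, "wx": 0, "wy": 0, "wz": 0, "fingers": 1},
])

```text
clock: 25.72
eef_pos: [555.1, -39.7, 62.3]
tool_rot: [1.653, 1.567, -3.14]
force: [-4.4, 0.4, 2.1]
width: 20.6
```

```bash
python3 rows.py 1 556.2 -38.3 63 85.4;python3 snap.py scene b10 220 150 420 300
```

```text
t 25.73 tcp [555.1 -39.7  62.3] th 85.4 tilt [-0.0041 -0.    ] w 20.6 F [-4.4  0.4  2.1] q7 1.37
[{"dx": -0.001, "dy": -0.001, "dz": 0.002, "wx": -0.01, "wy": 0, "wz": 0, "fingers": 1.0}]
```

View pics/b10.png

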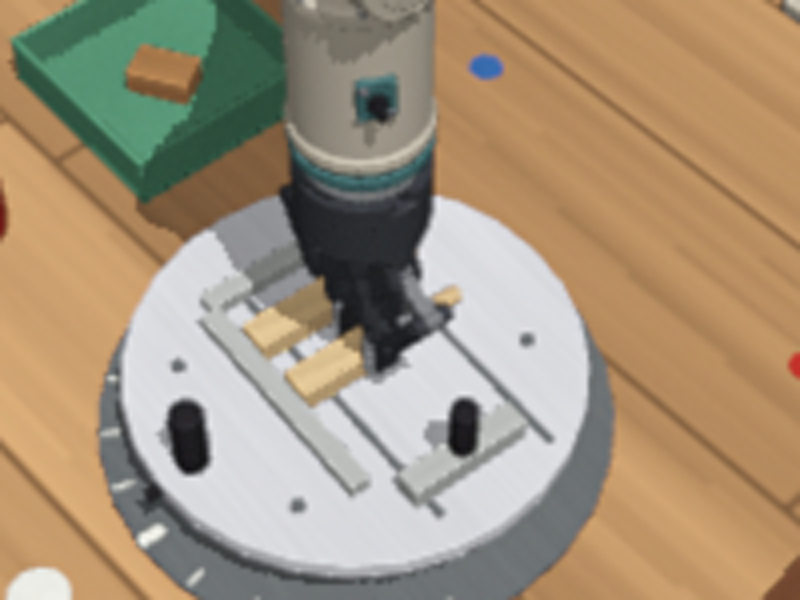

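>>> servo_tool([
  {"dx": 0, "dy": 0, "dz": 0, "wx": 0, "wy": 0, "wz": 0, "fingers": 0.66},
  {"dx": 0, "dy": 0, "dz": 0, "wx": 0, "wy": 0, "wz": 0, "fingers": 0.66},
  {"dx": -0.015, "dy": 0, "dz": 0, "wx": 0, "wy": 0, "wz": 0, "fingers": 0.66},
  {"dx": -0.06, "dy": 0, "dz": 0, "wx": 0, "wy": 0, "wz": 0, "fingers": 0.5},
  {"dx": -0.04, "dy": 0, "dz": 0, "wx": 0, "wy": 0, "wz": 0, "fingers": 0.4},
])

```text
clock: 26.4
eef_pos: [558.2, -39.8, 151.2]
tool_rot: [-1.479, 1.568, 0.011]
force: [0.8, 0.1, -0.7]
width: 51.3
```

>>> servo_tool([
  {"dx": 0, "dy": 0, "dz": 0, "wx": -0.9, "wy": 0, "wz": 0, "fingers": 0.3},
  {"dx": 0, "dy": 0, "dz": 0, "wx": -0.9, "wy": 0, "wz": 0, "fingers": 0.3},
  {"dx": 0, "dy": 0, "dz": 0, "wx": -0.7, "wy": 0, "wz": 0, "fingers": 0.3},
  {"dx": 0, "dy": 0, "dz": 0, "wx": 0, "wy": 0, "wz": 0, "fingers": 0.3},
  {"dx": 0, "dy": 0, "dz": 0, "wx": 0, "wy": 0, "wz": 0, "fingers": 0.3},
])

```text
clock: 27.02
eef_pos: [557.3, -39.9, 149.2]
tool_rot: [-1.871, 1.57, -0.121]
force: [0.3, -0.2, 0.2]
width: 59.8
```

```bash
python3 pc.py;  python3 rows.py .3 442 368.6 120 100.5;python3 snap.py scene b11
```

```text
0.91 2 x 443.1 y 368.9 yaw 10.5 cost 0.25
0.56 1 x 537.6 y -36.3 yaw -8.1 cost 2.15
t 27.23 tcp [557.1 -39.8 148.9] th 100.3 tilt [ 0.0001 -0.0001] w 60.0 F [ 0.3  0.5 -0.3] q7 1.59
[{"dx": 0.005, "dy": 0.007, "dz": 0.07, "wx": -0.0, "wy": 0, "wz": 0, "fingers": 0.3}, {"dx": 0.005, "dy": 0.006, "dz": 0.071, "wx": -0.0, "wy": 0, "wz": 0, "fingers": 0.3}, {"dx": 0.004, "dy": 0.007, "dz": 0.07, "wx": -0.0, "wy": 0, "wz": 0, "fingers": 0.3}, {"dx": 0.005, "dy": 0.007, "dz": 0.071, "wx": -0.0, "wy": 0, "wz": 0, "fingers": 0.3}, {"dx": 0.005, "dy": 0.006, "dz": 0.07, "wx": -0.0, "wy": 0, "wz": 0, "fingers": 0.3}]
[{"dx": 0.005, "dy": 0.007, "dz": 0.07, "wx": -0.0, "wy": 0, "wz": 0, "fingers": 0.3}, {"dx": 0.005, "dy": 0.007, "dz": 0.071, "wx": -0.0, "wy": 0, "wz": 0, "fingers": 0.3}, {"dx": 0.004, "dy": 0.006, "dz": 0.07, "wx": -0.0, "wy": 0, "wz": 0, "fingers": 0.3}]
```

View pics/b11.png

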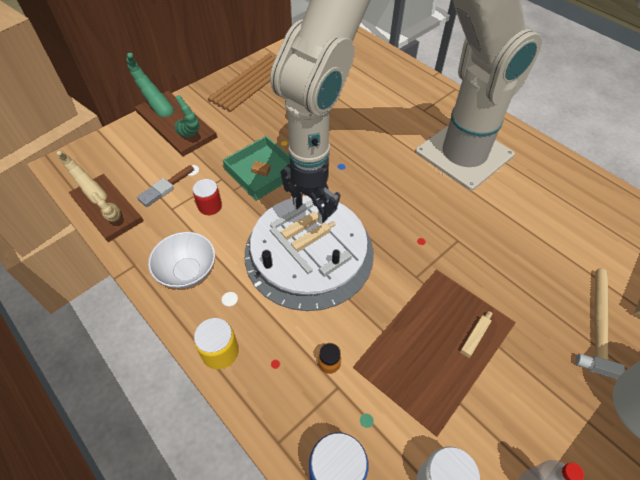

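>>> servo_tool([
  {"dx": 0, "dy": 0.007, "dz": 0.07, "wx": 0, "wy": 0, "wz": 0, "fingers": 0.3},
  {"dx": 0, "dy": 0.006, "dz": 0.071, "wx": 0, "wy": 0, "wz": 0, "fingers": 0.3},
  {"dx": 0, "dy": 0.007, "dz": 0.07, "wx": 0, "wy": 0, "wz": 0, "fingers": 0.3},
  {"dx": 0.005, "dy": 0.007, "dz": 0.071, "wx": 0, "wy": 0, "wz": 0, "fingers": 0.3},
  {"dx": 0.005, "dy": 0.006, "dz": 0.07, "wx": 0, "wy": 0, "wz": 0, "fingers": 0.3},
])

```text
clock: 27.9
eef_pos: [484.8, 217.2, 141.3]
tool_rot: [-1.327, 1.57, 0.425]
force: [-0.2, -0.1, 0.4]
width: 59.6
```

>>> servo_tool([
  {"dx": 0.005, "dy": 0.006, "dz": 0.07, "wx": 0, "wy": 0, "wz": 0, "fingers": 0.3},
  {"dx": 0.005, "dy": 0.006, "dz": 0.071, "wx": 0, "wy": 0, "wz": 0, "fingers": 0.3},
  {"dx": 0.02, "dy": 0.006, "dz": 0.07, "wx": 0, "wy": 0, "wz": 0, "fingers": 0.3},
  {"dx": 0, "dy": 0, "dz": 0, "wx": 0, "wy": 0, "wz": 0, "fingers": 0.3},
  {"dx": 0, "dy": 0, "dz": 0, "wx": 0, "wy": 0, "wz": 0, "fingers": 0.3},
])

```text
clock: 28.52
eef_pos: [443.4, 368.1, 118.5]
tool_rot: [2.73, 1.569, -1.802]
force: [-0.2, 0.6, -0.2]
width: 60.0
```

>>> servo_tool([
  {"dx": 0.06, "dy": 0, "dz": 0, "wx": 0, "wy": 0, "wz": 0, "fingers": 0.3},
  {"dx": 0.05, "dy": 0, "dz": 0, "wx": 0, "wy": 0, "wz": 0, "fingers": 0.4},
  {"dx": 0, "dy": 0, "dz": 0, "wx": 0, "wy": 0, "wz": 0, "fingers": 0.4},
  {"dx": 0, "dy": 0, "dz": 0, "wx": 0, "wy": 0, "wz": 0, "fingers": 0.4},
])

```text
clock: 29.02
eef_pos: [444.8, 368.3, 37.6]
tool_rot: [-1.258, 1.569, 0.491]
force: [0.3, 1.1, 0.5]
width: 51.0
```

```bash
python3 rows.py 0.4 443 368.8 11 100.5; python3 snap.py scene b12 390 250 590 400
```

```text
t 29.02 tcp [444.8 368.3  37.6] th 100.3 tilt [0.0014 0.0008] w 51.0 F [0.3 1.1 0.5] q7 0.84
[{"dx": 0.035, "dy": 0.002, "dz": 0.001, "wx": -0.04, "wy": 0, "wz": 0, "fingers": 0.4}]
```

View pics/b12.png

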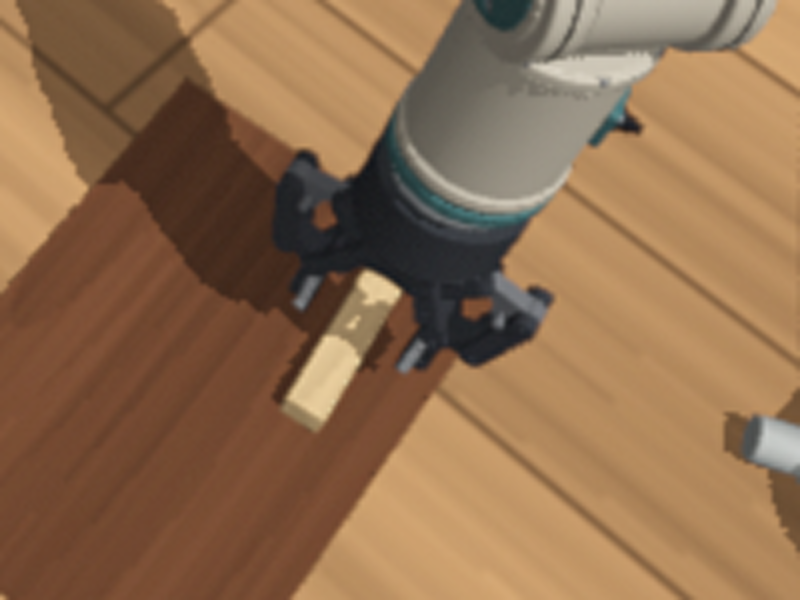

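>>> servo_tool([
  {"dx": 0.035, "dy": 0.001, "dz": 0, "wx": 0, "wy": 0, "wz": 0, "fingers": 0.4},
  {"dx": 0, "dy": 0, "dz": 0, "wx": 0, "wy": 0, "wz": 0, "fingers": 0.5},
  {"dx": 0, "dy": 0, "dz": 0, "wx": 0, "wy": 0, "wz": 0, "fingers": 1},
  {"dx": 0, "dy": 0, "dz": 0, "wx": 0, "wy": 0, "wz": 0, "fingers": 1},
  {"dx": 0, "dy": 0, "dz": 0, "wx": 0, "wy": 0, "wz": 0, "fingers": 1},
])

```text
clock: 29.7
eef_pos: [443.6, 369.2, 11.8]
tool_rot: [-1.052, 1.568, 0.699]
force: [-0.9, -1.4, 5.7]
width: 20.3
```

>>> servo_tool([
  {"dx": 0, "dy": 0, "dz": 0, "wx": 0, "wy": 0, "wz": 0, "fingers": 1},
  {"dx": -0.06, "dy": 0, "dz": 0, "wx": 0, "wy": 0, "wz": 0, "fingers": 1},
  {"dx": -0.07, "dy": 0, "dz": 0, "wx": 0, "wy": 0, "wz": 0, "fingers": 1},
  {"dx": -0.04, "dy": 0, "dz": 0, "wx": 0, "wy": 0, "wz": 0, "fingers": 1},
  {"dx": 0, "dy": 0, "dz": 0, "wx": 0, "wy": 0, "wz": 0, "fingers": 1},
])

```text
clock: 30.32
eef_pos: [444.4, 370.0, 140.9]
tool_rot: [-1.023, 1.564, 0.728]
force: [0.6, -0.5, -0.4]
width: 20.2
```

```bash
python3 rows.py 1 555.6 4.6 138 85.4
```

```text
t 30.32 tcp [444.4 370.  140.9] th 100.4 tilt [0.005  0.0044] w 20.2 F [ 0.6 -0.5 -0.4] q7 0.87
[{"dx": 0.001, "dy": -0.008, "dz": -0.072, "wx": 0.36, "wy": 0, "wz": 0, "fingers": 1.0}, {"dx": 0.0, "dy": -0.011, "dz": -0.072, "wx": 0.36, "wy": 0, "wz": 0, "fingers": 1.0}, {"dx": 0.001, "dy": -0.014, "dz": -0.072, "wx": 0.36, "wy": 0, "wz": 0, "fingers": 1.0}, {"dx": 0.0, "dy": -0.017, "dz": -0.07, "wx": 0.36, "wy": 0, "wz": 0, "fingers": 1.0}, {"dx": 0.001, "dy": -0.019, "dz": -0.071, "wx": 0.36, "wy": 0, "wz": 0, "fingers": 1.0}]
[{"dx": 0.0, "dy": -0.021, "dz": -0.069, "wx": 0.36, "wy": 0, "wz": 0, "fingers": 1.0}, {"dx": 0.001, "dy": -0.025, "dz": -0.069, "wx": 0.36, "wy": 0, "wz": 0, "fingers": 1.0}]
```

>>> servo_tool([
  {"dx": 0, "dy": -0.008, "dz": -0.072, "wx": 0.36, "wy": 0, "wz": 0, "fingers": 1},
  {"dx": 0, "dy": -0.011, "dz": -0.072, "wx": 0.36, "wy": 0, "wz": 0, "fingers": 1},
  {"dx": 0, "dy": -0.014, "dz": -0.072, "wx": 0.36, "wy": 0, "wz": 0, "fingers": 1},
  {"dx": 0, "dy": -0.017, "dz": -0.07, "wx": 0.36, "wy": 0, "wz": 0, "fingers": 1},
  {"dx": 0, "dy": -0.019, "dz": -0.071, "wx": 0.36, "wy": 0, "wz": 0, "fingers": 1},
])

```text
clock: 30.95
eef_pos: [522.2, 105.6, 136.7]
tool_rot: [1.745, 1.569, -2.976]
force: [1.5, 0.9, -1.5]
width: 20.3
```

>>> servo_tool([
  {"dx": 0, "dy": -0.021, "dz": -0.069, "wx": 0.36, "wy": 0, "wz": 0, "fingers": 1},
  {"dx": 0, "dy": -0.025, "dz": -0.069, "wx": 0.36, "wy": 0, "wz": 0, "fingers": 1},
  {"dx": 0, "dy": 0, "dz": 0, "wx": 0, "wy": 0, "wz": 0, "fingers": 1},
  {"dx": 0, "dy": 0, "dz": 0, "wx": 0, "wy": 0, "wz": 0, "fingers": 1},
  {"dx": 0.05, "dy": 0, "dz": 0, "wx": 0, "wy": 0, "wz": 0, "fingers": 1},
])

```text
clock: 31.58
eef_pos: [556.2, 5.2, 101.5]
tool_rot: [-1.216, 1.565, 0.274]
force: [0.5, -0.5, -1.8]
width: 20.0
```

>>> servo_tool([
  {"dx": 0, "dy": 0, "dz": 0, "wx": 0, "wy": 0, "wz": 0, "fingers": 1},
  {"dx": 0, "dy": 0, "dz": 0, "wx": 0, "wy": 0, "wz": 0, "fingers": 1},
])

```text
clock: 31.82
eef_pos: [554.3, 4.3, 100.6]
tool_rot: [-0.046, 1.57, 1.443]
force: [0.2, -0.5, -0.2]
width: 20.4
```

```bash
python3 rows.py 1 555.6 4.6 65 85.4;python3 snap.py scene b13 220 150 420 300
```

```text
t 31.82 tcp [554.3   4.3 100.6] th 85.4 tilt [0.0001 0.0005] w 20.4 F [ 0.2 -0.5 -0.2] q7 1.3
[{"dx": 0.047, "dy": -0.002, "dz": 0.001, "wx": -0.01, "wy": 0, "wz": 0, "fingers": 1.0}]
```

View pics/b13.png

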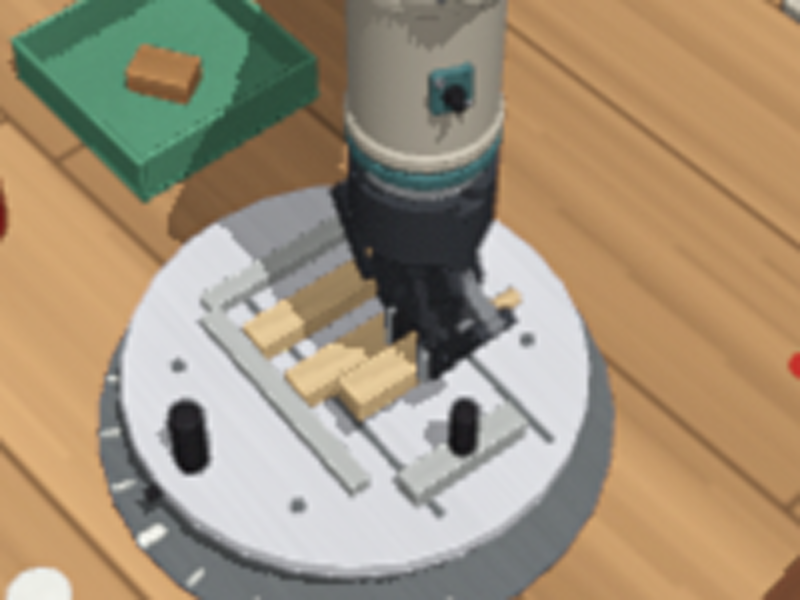

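>>> servo_tool([
  {"dx": 0.02, "dy": -0.001, "dz": -0.002, "wx": 0, "wy": 0, "wz": 0, "fingers": 1},
  {"dx": 0, "dy": 0, "dz": 0, "wx": 0, "wy": 0, "wz": 0, "fingers": 1},
])

```text
clock: 32.12
eef_pos: [554.1, 1.1, 84.2]
tool_rot: [1.812, 1.569, -2.984]
force: [0.5, 0.1, -1.6]
width: 20.4
```

>>> servo_tool([
  {"dx": 0.012, "dy": 0, "dz": 0, "wx": 0, "wy": 0, "wz": 0, "fingers": 1},
  {"dx": 0, "dy": 0, "dz": 0, "wx": 0, "wy": 0, "wz": 0, "fingers": 1},
])

```text
clock: 32.38
eef_pos: [554.2, 1.3, 75.3]
tool_rot: [1.672, 1.569, -3.123]
force: [0.5, 0.8, 0.2]
width: 20.0
```

```bash
python3 rows.py 1 555.6 4.6 65 85.4;python3 snap.py scene b14 220 150 420 300
```

```text
t 32.38 tcp [554.2   1.3  75.3] th 85.2 tilt [-0.0015 -0.    ] w 20.0 F [0.5 0.8 0.2] q7 1.29
[{"dx": 0.014, "dy": -0.001, "dz": 0.004, "wx": -0.03, "wy": 0, "wz": 0, "fingers": 1.0}]
```

View pics/b14.png

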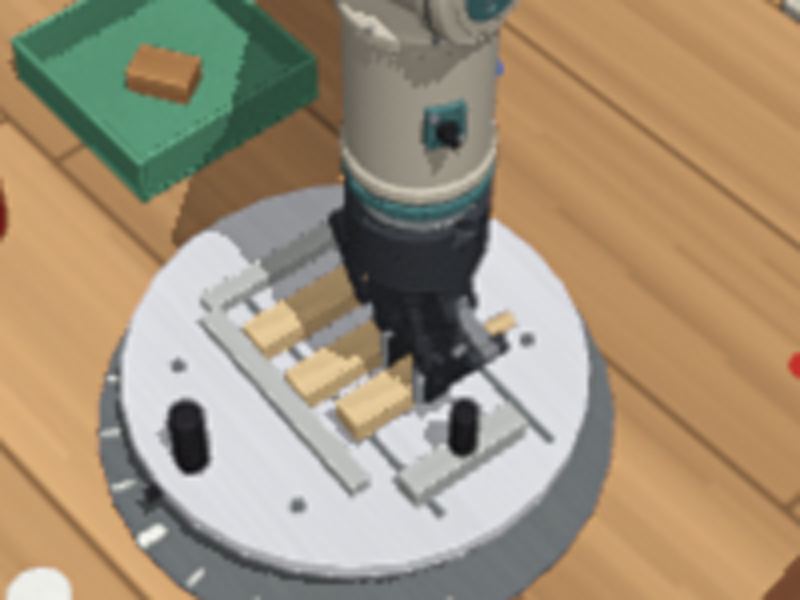

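>>> servo_tool([
  {"dx": 0.013, "dy": 0, "dz": 0.002, "wx": 0, "wy": 0, "wz": 0, "fingers": 1},
  {"dx": 0.001, "dy": 0, "dz": 0, "wx": 0, "wy": 0, "wz": 0, "fingers": 1},
  {"dx": 0, "dy": 0, "dz": 0, "wx": 0, "wy": 0, "wz": 0, "fingers": 1},
])

```text
clock: 32.8
eef_pos: [554.8, 2.9, 65.4]
tool_rot: [1.736, 1.57, -3.059]
force: [0.2, -1.0, -0.3]
width: 20.3
```

>>> servo_tool([
  {"dx": 0, "dy": -0.002, "dz": 0, "wx": 0, "wy": 0, "wz": 0, "fingers": 1},
  {"dx": 0, "dy": 0, "dz": 0, "wx": 0, "wy": 0, "wz": 0, "fingers": 1},
])

```text
clock: 33.05
eef_pos: [556.6, 2.7, 65.6]
tool_rot: [-1.211, 1.571, 0.277]
force: [0.3, 0.8, 0.2]
width: 20.2
```

>>> servo_tool([
  {"dx": 0, "dy": -0.002, "dz": 0, "wx": 0, "wy": 0, "wz": 0, "fingers": 1},
  {"dx": 0, "dy": 0, "dz": 0, "wx": 0, "wy": 0, "wz": 0, "fingers": 1},
])

```text
clock: 33.3
eef_pos: [558.1, 2.6, 65.6]
tool_rot: [-1.146, 1.571, 0.342]
force: [0.1, -0.3, -1.2]
width: 20.4
```

```bash
python3 rows.py 1 558.6 4.6 65 85.4
```

```text
t 33.3 tcp [558.1   2.6  65.6] th 85.2 tilt [0.0002 0.0001] w 20.4 F [ 0.1 -0.3 -1.2] q7 1.29
[{"dx": 0.001, "dy": -0.0, "dz": 0.003, "wx": -0.03, "wy": 0, "wz": 0, "fingers": 1.0}]
```

>>> servo_tool([
  {"dx": 0.0015, "dy": -0.002, "dz": 0, "wx": 0, "wy": 0, "wz": 0, "fingers": 1},
  {"dx": 0, "dy": 0, "dz": 0, "wx": 0, "wy": 0, "wz": 0, "fingers": 1},
])

```text
clock: 33.55
eef_pos: [559.5, 2.4, 64.3]
tool_rot: [2.434, 1.571, -2.361]
force: [-0.6, 0.2, -0.5]
width: 20.2
```

>>> servo_tool([
  {"dx": 0, "dy": -0.0015, "dz": 0, "wx": 0, "wy": 0, "wz": 0, "fingers": 1},
  {"dx": 0, "dy": 0, "dz": 0, "wx": 0, "wy": 0, "wz": 0, "fingers": 1},
])

```text
clock: 33.8
eef_pos: [560.7, 2.4, 64.4]
tool_rot: [-1.133, 1.571, 0.355]
force: [-0.4, -0.9, -0.1]
width: 20.4
```

```bash
python3 rows.py 1 558.6 4.6 65 85.4
```

```text
t 33.8 tcp [560.7   2.4  64.4] th 85.2 tilt [0.0001 0.    ] w 20.4 F [-0.4 -0.9 -0.1] q7 1.29
[{"dx": -0.001, "dy": 0.003, "dz": 0.003, "wx": -0.03, "wy": 0, "wz": 0, "fingers": 1.0}]
```

>>> servo_tool([
  {"dx": 0, "dy": -0.0015, "dz": 0, "wx": 0, "wy": 0, "wz": 0, "fingers": 1},
  {"dx": 0, "dy": 0, "dz": 0, "wx": 0, "wy": 0, "wz": 0, "fingers": 1},
])

```text
clock: 34.05
eef_pos: [561.2, 2.3, 64.3]
tool_rot: [1.723, 1.57, -3.072]
force: [-1.4, 0.7, -0.9]
width: 20.4
```

>>> servo_tool([
  {"dx": 0, "dy": -0.0015, "dz": 0, "wx": 0, "wy": 0, "wz": 0, "fingers": 1},
  {"dx": 0, "dy": 0, "dz": 0, "wx": 0, "wy": 0, "wz": 0, "fingers": 1},
])

```text
clock: 34.3
eef_pos: [561.3, 2.3, 64.1]
tool_rot: [1.696, 1.568, -3.1]
force: [-4.6, 0.5, 2.5]
width: 20.2
```

```bash
python3 rows.py 1 558.6 4.6 65 85.4;python3 snap.py scene b15 250 170 370 260
```

```text
t 34.3 tcp [561.3   2.3  64.1] th 85.3 tilt [-0.0031 -0.0001] w 20.2 F [-4.6  0.5  2.5] q7 1.29
[{"dx": -0.001, "dy": 0.004, "dz": 0.003, "wx": -0.02, "wy": 0, "wz": 0, "fingers": 1.0}]
```

View pics/b15.png

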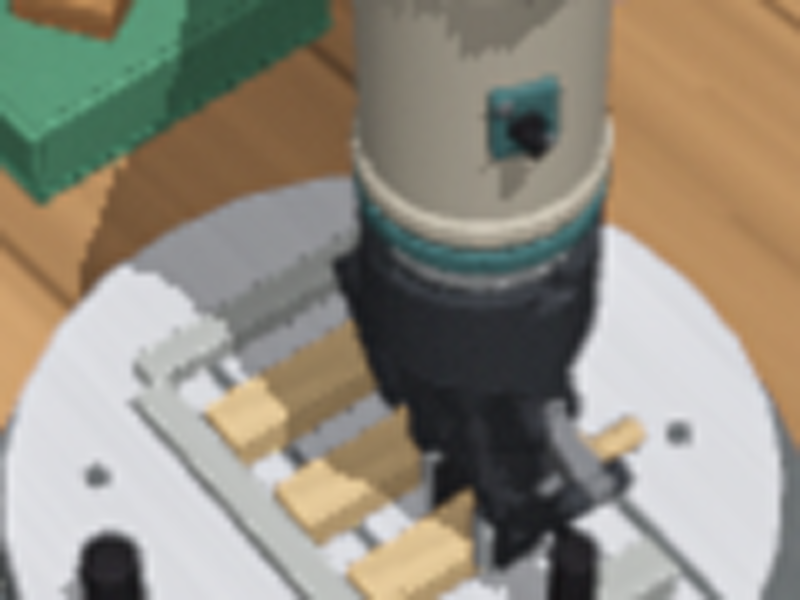

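>>> servo_tool([
  {"dx": 0, "dy": 0, "dz": 0, "wx": 0, "wy": 0, "wz": 0, "fingers": 0.66},
  {"dx": 0, "dy": 0, "dz": 0, "wx": 0, "wy": 0, "wz": 0, "fingers": 0.66},
  {"dx": -0.015, "dy": 0, "dz": 0, "wx": 0, "wy": 0, "wz": 0, "fingers": 0.66},
  {"dx": -0.06, "dy": 0, "dz": 0, "wx": 0, "wy": 0, "wz": 0, "fingers": 0.5},
  {"dx": -0.04, "dy": 0, "dz": 0, "wx": 0, "wy": 0, "wz": 0, "fingers": 0.4},
])

```text
clock: 34.98
eef_pos: [565.2, 2.9, 153.3]
tool_rot: [-1.322, 1.565, 0.166]
force: [0.4, -0.2, 0.4]
width: 51.1
```

>>> servo_tool([
  {"dx": 0, "dy": 0, "dz": 0.07, "wx": 0, "wy": 0, "wz": 0, "fingers": 0.3},
  {"dx": 0, "dy": 0, "dz": 0.07, "wx": 0, "wy": 0, "wz": 0, "fingers": 0.3},
  {"dx": 0, "dy": 0, "dz": 0.07, "wx": 0, "wy": 0, "wz": 0, "fingers": 0.3},
  {"dx": 0, "dy": 0, "dz": 0, "wx": 0, "wy": 0, "wz": 0, "fingers": 0.3},
])

```text
clock: 35.48
eef_pos: [576.9, 167.1, 151.9]
tool_rot: [-0.532, 1.563, 0.964]
force: [-0.1, -0.2, 0.0]
width: 60.2
```

```bash
cat > two.py <<'E'
import sys
from h import *
C=(561,-41);z=float(sys.argv[2])
t=ctrl.get_image("top")[:,:,::-1];s=ctrl.get_image("scene")[:,:,::-1]
o=np.hstack([ortho(n,i,z,C[0]-150,C[0]+165,C[1]-150,C[1]+150,1.33) for n,i in(("top",t),("scene",s))]);cv2.imwrite(f"pics/{sys.argv[1]}.png",o)
u,v=map(int,proj("scene",(561,-41,50)))
cv2.imwrite(f"pics/{sys.argv[1]}s.png",cv2.resize(s[v-70:v+60,u-75:u+75],None,fx=4.6,fy=4.6,interpolation=cv2.INTER_CUBIC))
for n in("top","scene"): print(n,[(q["point"],q["conf"]) for q in ctrl.mark_of("jaw_post",n)[:2]],[unproj(n,q["point"],93).round(1) for q in ctrl.mark_of("jaw_post",n)[:2]])
E
python3 two.py c1 74;python3 go.py 566.5 52.9 150 85.4
```

```text
top [([354.2, 175.9], 0.67), ([299.9, 230.7], 0.66)] [array([669. , -49.2,  93. ]), array([562.4,  53.8,  93. ])]
scene [([334.2, 256.5], 0.64), ([311.4, 250.5], 0.3)] [array([566.1,  50.4,  93. ]), array([592.8,   4.8,  93. ])]
t 35.77 tcp [576.4 157.4 150.9] th 85.1 xaxis [ 0.001 -0.001 -1.   ] w 59.5 F [-0.3  0.5 -0.6] q [-0.24  0.65 -0.12  1.75  0.11  0.75  1.07]
preturn dz -0.1399 dy 0.0012 dx 0.0012 (units) |d| 104.9
postturn dz -0.1399 dy 0.0020 dx 0.0012 (units) |d| 104.9
wx total -0.051 units (dth 0.31 deg)
tilt fix w (tool, units) [ 0.    -0.005  0.007]
```

View pics/c1.png

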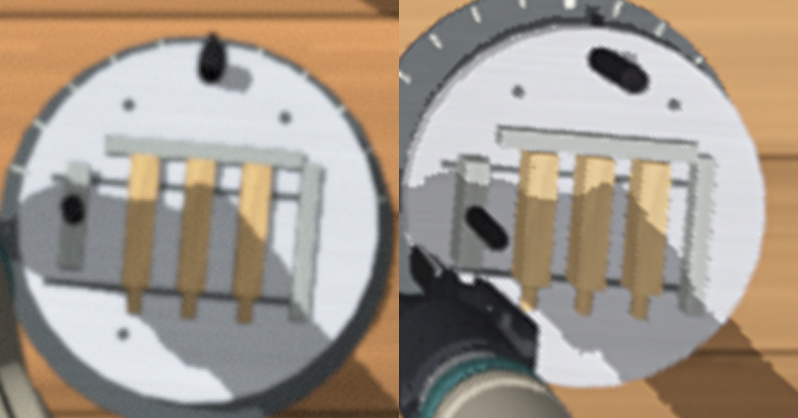

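View pics/c1s.png

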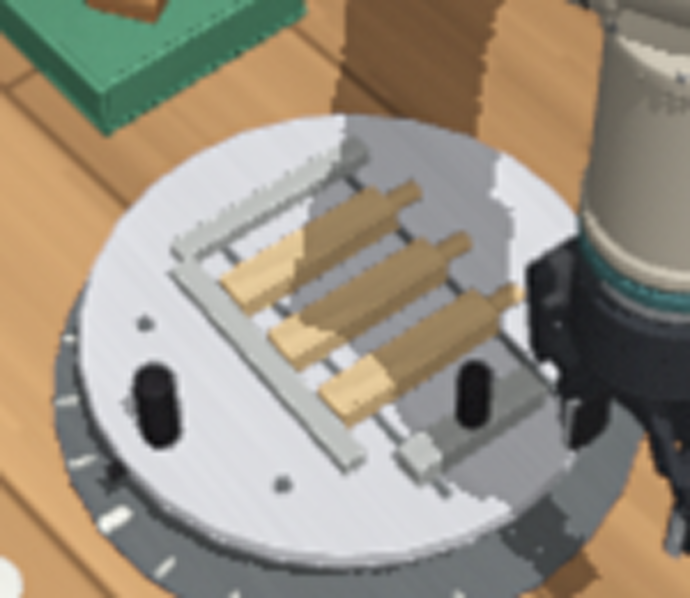

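>>> servo_tool([
  {"dx": 0, "dy": 0.002, "dz": -0.07, "wx": -0.05, "wy": 0, "wz": 0, "fingers": 0.4},
  {"dx": 0, "dy": 0, "dz": -0.069, "wx": 0, "wy": 0, "wz": 0, "fingers": 0.4},
  {"dx": 0, "dy": 0, "dz": 0, "wx": 0, "wy": 0, "wz": 0, "fingers": 0.4},
  {"dx": 0, "dy": 0, "dz": 0, "wx": 0, "wy": 0, "wz": 0, "fingers": 0.4},
  {"dx": 0, "dy": 0, "dz": 0, "wx": 0, "wy": 0, "wz": 0, "fingers": 0.4},
])

```text
clock: 36.4
eef_pos: [566.2, 56.7, 150.8]
tool_rot: [-0.305, 1.57, 1.189]
force: [0.1, -0.1, 0.7]
width: 51.4
```

```bash
python3 rows.py .4 565 53 83 85.4
```

```text
t 36.4 tcp [566.2  56.7 150.8] th 85.6 tilt [0.0004 0.001 ] w 51.4 F [ 0.1 -0.1  0.7] q7 1.23
[{"dx": 0.045, "dy": 0.001, "dz": -0.003, "wx": 0.02, "wy": 0, "wz": 0, "fingers": 0.4}, {"dx": 0.045, "dy": 0.0, "dz": -0.002, "wx": 0.02, "wy": 0, "wz": 0, "fingers": 0.4}]
```

>>> servo_tool([
  {"dx": 0.045, "dy": 0.001, "dz": -0.003, "wx": 0.02, "wy": 0, "wz": 0, "fingers": 0.4},
  {"dx": 0.045, "dy": 0, "dz": -0.002, "wx": 0.02, "wy": 0, "wz": 0, "fingers": 0.4},
  {"dx": 0, "dy": 0, "dz": 0, "wx": 0, "wy": 0, "wz": 0, "fingers": 0.4},
  {"dx": 0, "dy": 0, "dz": 0, "wx": 0, "wy": 0, "wz": 0, "fingers": 0.6},
  {"dx": 0, "dy": 0, "dz": 0, "wx": 0, "wy": 0, "wz": 0, "fingers": 1},
])

```text
clock: 37.02
eef_pos: [566.0, 52.1, 84.6]
tool_rot: [-1.389, 1.568, 0.101]
force: [-1.3, -7.8, 8.6]
width: 16.9
```

>>> servo_tool([
  {"dx": 0, "dy": 0, "dz": 0, "wx": 0, "wy": 0, "wz": 0, "fingers": 1},
  {"dx": 0, "dy": 0, "dz": 0, "wx": 0, "wy": 0, "wz": 0, "fingers": 1},
  {"dx": 0, "dy": 0, "dz": 0, "wx": 0, "wy": 0, "wz": 0, "fingers": 1},
])

```text
clock: 37.4
eef_pos: [566.1, 52.0, 84.8]
tool_rot: [-1.328, 1.568, 0.161]
force: [-0.8, 0.4, 6.0]
width: 15.9
```

```bash
python3 rows.py 1 565 53 83 85.4; python3 snap.py scene c2 250 170 400 280
```

```text
t 37.4 tcp [566.1  52.   84.8] th 85.3 tilt [0.0029 0.0005] w 15.9 F [-0.8  0.4  6. ] q7 1.21
[{"dx": 0.002, "dy": 0.002, "dz": 0.001, "wx": -0.02, "wy": 0, "wz": 0, "fingers": 1.0}]
```

View pics/c2.png

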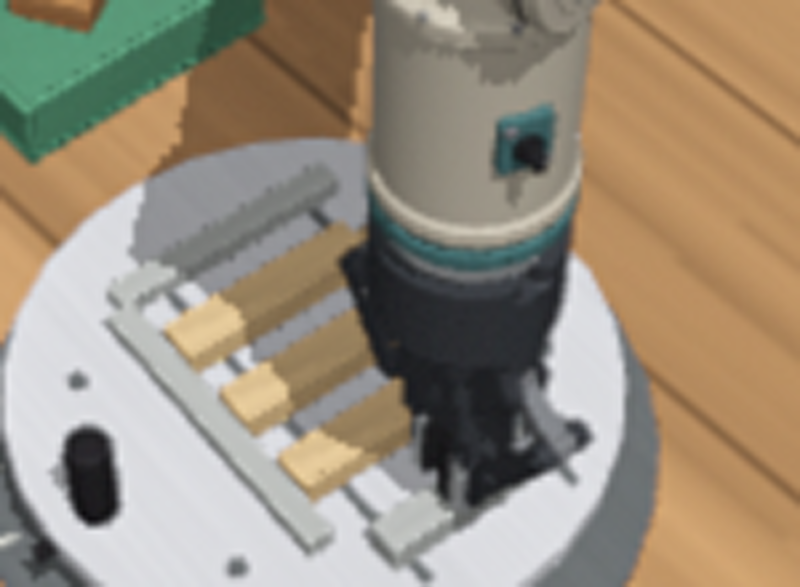

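>>> servo_tool([
  {"dx": 0, "dy": 0, "dz": -0.012, "wx": 0, "wy": 0, "wz": 0, "fingers": 1},
  {"dx": 0, "dy": 0, "dz": -0.012, "wx": 0, "wy": 0, "wz": 0, "fingers": 1},
  {"dx": 0, "dy": 0, "dz": -0.012, "wx": 0, "wy": 0, "wz": 0, "fingers": 1},
  {"dx": 0, "dy": 0, "dz": -0.012, "wx": 0, "wy": 0, "wz": 0, "fingers": 1},
  {"dx": 0, "dy": 0, "dz": -0.012, "wx": 0, "wy": 0, "wz": 0, "fingers": 1},
])

```text
clock: 38.08
eef_pos: [562.5, 8.4, 84.8]
tool_rot: [-0.928, 1.567, 0.562]
force: [-1.3, 2.5, 6.7]
width: 16.6
```

>>> servo_tool([
  {"dx": 0, "dy": 0, "dz": -0.012, "wx": 0, "wy": 0, "wz": 0, "fingers": 1},
  {"dx": 0, "dy": 0, "dz": -0.012, "wx": 0, "wy": 0, "wz": 0, "fingers": 1},
  {"dx": 0, "dy": 0, "dz": -0.012, "wx": 0, "wy": 0, "wz": 0, "fingers": 1},
  {"dx": 0, "dy": 0, "dz": -0.012, "wx": 0, "wy": 0, "wz": 0, "fingers": 1},
  {"dx": 0, "dy": 0, "dz": 0, "wx": 0, "wy": 0, "wz": 0, "fingers": 1},
])

```text
clock: 38.7
eef_pos: [559.4, -29.3, 84.8]
tool_rot: [-1.449, 1.568, 0.039]
force: [-0.6, -0.6, 6.9]
width: 16.2
```

```bash
python3 rows.py 1 560.9 -40.5 83 85.4; python3 snap.py scene c3 250 170 400 280
```

```text
t 38.7 tcp [559.4 -29.3  84.8] th 85.3 tilt [0.0028 0.0001] w 16.2 F [-0.6 -0.6  6.9] q7 1.33
[{"dx": 0.002, "dy": -0.003, "dz": -0.015, "wx": -0.02, "wy": 0, "wz": 0, "fingers": 1.0}]
```

View pics/c3.png

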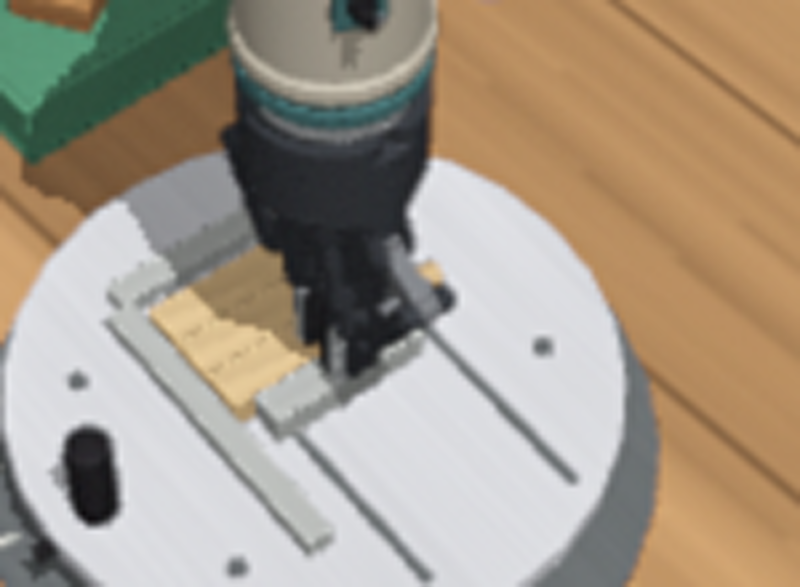

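>>> servo_tool([
  {"dx": 0, "dy": 0, "dz": -0.005, "wx": 0, "wy": 0, "wz": 0, "fingers": 1},
  {"dx": 0, "dy": 0, "dz": -0.005, "wx": 0, "wy": 0, "wz": 0, "fingers": 1},
  {"dx": 0, "dy": 0, "dz": 0, "wx": 0, "wy": 0, "wz": 0, "fingers": 1},
])

```text
clock: 39.12
eef_pos: [558.9, -35.7, 84.8]
tool_rot: [-1.192, 1.568, 0.297]
force: [-0.2, 1.8, 6.5]
width: 16.2
```

>>> servo_tool([
  {"dx": 0, "dy": 0, "dz": -0.003, "wx": 0, "wy": 0, "wz": 0, "fingers": 1},
  {"dx": 0, "dy": 0, "dz": 0, "wx": 0, "wy": 0, "wz": 0, "fingers": 1},
])

```text
clock: 39.38
eef_pos: [558.7, -37.6, 84.8]
tool_rot: [-1.114, 1.568, 0.375]
force: [-0.4, 1.8, 7.3]
width: 16.4
```

>>> servo_tool([
  {"dx": 0, "dy": 0, "dz": -0.002, "wx": 0, "wy": 0, "wz": 0, "fingers": 1},
  {"dx": 0, "dy": 0, "dz": 0, "wx": 0, "wy": 0, "wz": 0, "fingers": 1},
])

```text
clock: 39.62
eef_pos: [558.6, -39.0, 84.8]
tool_rot: [-1.075, 1.568, 0.415]
force: [-0.8, 2.4, 7.5]
width: 16.1
```

```bash
python3 rows.py 1 560.9 -40.5 83 85.4; python3 snap.py scene c4 250 170 400 280
```

```text
t 39.62 tcp [558.6 -39.   84.8] th 85.3 tilt [0.003  0.0013] w 16.1 F [-0.8  2.4  7.5] q7 1.35
[{"dx": 0.002, "dy": -0.003, "dz": -0.002, "wx": -0.01, "wy": 0, "wz": 0, "fingers": 1.0}]
```

View pics/c4.png

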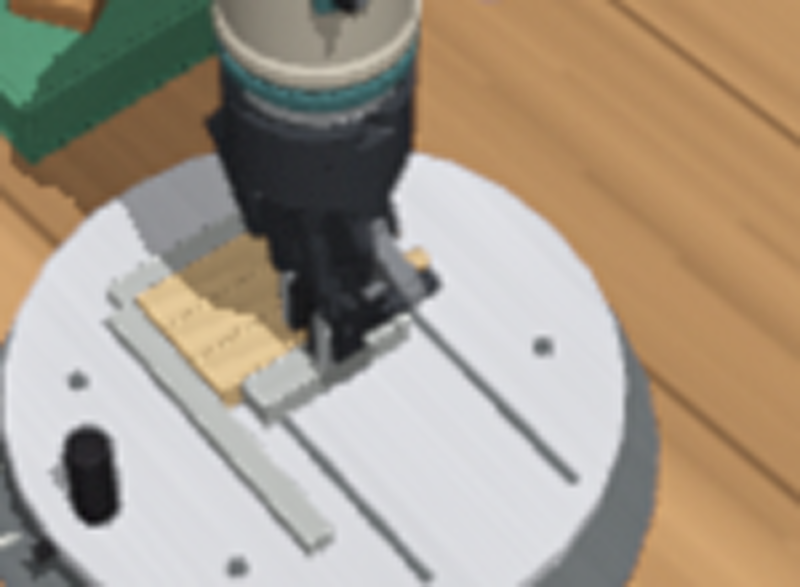

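>>> servo_tool([
  {"dx": 0, "dy": 0, "dz": -0.0015, "wx": 0, "wy": 0, "wz": 0, "fingers": 1},
  {"dx": 0, "dy": 0, "dz": 0, "wx": 0, "wy": 0, "wz": 0, "fingers": 1},
])

```text
clock: 39.92
eef_pos: [558.5, -40.0, 84.8]
tool_rot: [-1.06, 1.568, 0.43]
force: [-2.0, 2.6, 8.1]
width: 16.1
```

>>> servo_tool([
  {"dx": 0, "dy": 0, "dz": -0.0015, "wx": 0, "wy": 0, "wz": 0, "fingers": 1},
  {"dx": 0, "dy": 0, "dz": 0, "wx": 0, "wy": 0, "wz": 0, "fingers": 1},
])

```text
clock: 40.17
eef_pos: [558.4, -41.1, 84.8]
tool_rot: [-1.052, 1.568, 0.438]
force: [-0.4, 2.9, 7.9]
width: 16.2
```

>>> servo_tool([
  {"dx": 0, "dy": 0, "dz": -0.001, "wx": 0, "wy": 0, "wz": 0, "fingers": 1},
  {"dx": 0, "dy": 0, "dz": 0, "wx": 0, "wy": 0, "wz": 0, "fingers": 1},
])

```text
clock: 40.42
eef_pos: [558.4, -41.7, 84.8]
tool_rot: [-1.026, 1.567, 0.464]
force: [-0.7, 2.3, 6.6]
width: 16.3
```

>>> servo_tool([
  {"dx": 0, "dy": 0, "dz": -0.0015, "wx": 0, "wy": 0, "wz": 0, "fingers": 1},
  {"dx": 0, "dy": 0, "dz": 0, "wx": 0, "wy": 0, "wz": 0, "fingers": 1},
])

```text
clock: 40.67
eef_pos: [558.4, -41.7, 84.8]
tool_rot: [-0.774, 1.567, 0.716]
force: [-1.3, 4.6, 6.7]
width: 16.4
```

>>> servo_tool([
  {"dx": 0, "dy": 0, "dz": -0.0015, "wx": 0, "wy": 0, "wz": 0, "fingers": 1},
  {"dx": 0, "dy": 0, "dz": 0, "wx": 0, "wy": 0, "wz": 0, "fingers": 1},
])

```text
clock: 40.92
eef_pos: [558.4, -41.8, 84.8]
tool_rot: [-0.629, 1.566, 0.863]
force: [-0.9, 7.4, 6.6]
width: 15.9
```

```bash
python3 rows.py 1 560.9 -40.5 83 85.4; python3 snap.py scene c5 250 170 400 280
```

```text
t 40.92 tcp [558.4 -41.8  84.8] th 85.4 tilt [0.0034 0.0039] w 15.9 F [-0.9  7.4  6.6] q7 1.36
[{"dx": 0.002, "dy": -0.003, "dz": 0.002, "wx": 0.01, "wy": 0, "wz": 0, "fingers": 1.0}]
```

View pics/c5.png

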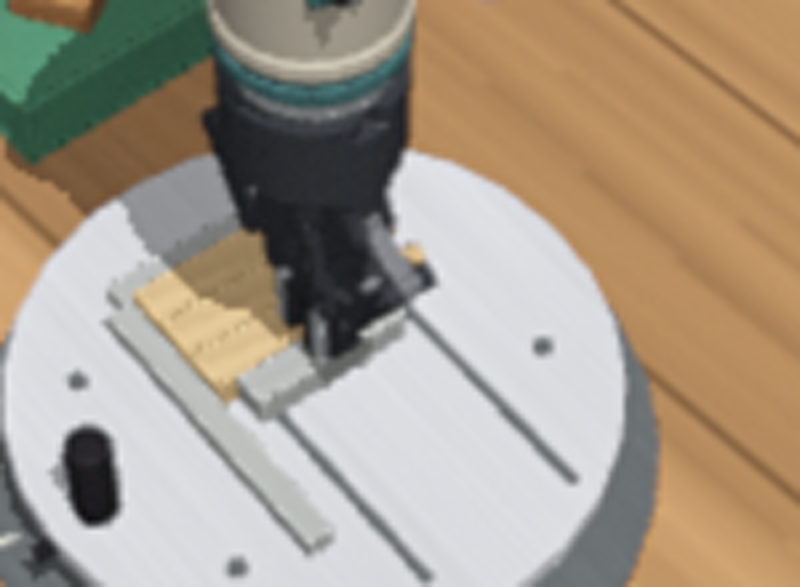

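>>> servo_tool([
  {"dx": 0, "dy": 0, "dz": 0, "wx": 0, "wy": 0, "wz": 0, "fingers": 0.5},
  {"dx": 0, "dy": 0, "dz": 0, "wx": 0, "wy": 0, "wz": 0, "fingers": 0.5},
  {"dx": -0.03, "dy": 0, "dz": 0, "wx": 0, "wy": 0, "wz": 0, "fingers": 0.5},
  {"dx": -0.06, "dy": 0, "dz": 0, "wx": 0, "wy": 0, "wz": 0, "fingers": 0.5},
  {"dx": -0.04, "dy": 0, "dz": 0, "wx": 0, "wy": 0, "wz": 0, "fingers": 0.8},
])

```text
clock: 41.6
eef_pos: [557.4, -46.2, 182.3]
tool_rot: [-1.887, 1.569, -0.399]
force: [-0.5, -0.1, 0.3]
width: 25.8
```

>>> servo_tool([
  {"dx": 0, "dy": 0, "dz": 0.08, "wx": 0, "wy": 0, "wz": 0, "fingers": 1},
  {"dx": 0, "dy": 0, "dz": 0.08, "wx": 0, "wy": 0, "wz": 0, "fingers": 1},
  {"dx": 0, "dy": 0, "dz": 0.08, "wx": 0, "wy": 0, "wz": 0, "fingers": 1},
  {"dx": 0, "dy": 0, "dz": 0.08, "wx": 0, "wy": 0, "wz": 0, "fingers": 1},
  {"dx": 0, "dy": 0, "dz": 0, "wx": 0, "wy": 0, "wz": 0, "fingers": 1},
])

```text
clock: 42.22
eef_pos: [575.7, 201.0, 180.6]
tool_rot: [0.034, 1.566, 1.532]
force: [-0.1, -1.0, 0.1]
width: 0.4
```

```bash
python3 two.py d1 74; python3 go.py 480 -55 150 85.4
```

```text
top [([348.3, 233.6], 0.92)] [array([557.1, -37.4,  93. ])]
scene [([309.4, 231.7], 0.79), ([308.1, 250.6], 0.36)] [array([561.7, -37. ,  93. ]), array([5.984e+02, 1.000e-01, 9.300e+01])]
t 42.52 tcp [576.9 191.4 180.6] th 85.1 xaxis [-0.    -0.001 -1.   ] w 0.1 F [-1.  -0.6  0.3] q [-0.27  0.63 -0.15  1.69  0.12  0.83  1.01]
preturn dz -0.3383 dy 0.1009 dx 0.0408 (units) |d| 266.6
postturn dz -0.3378 dy 0.1025 dx 0.0408 (units) |d| 266.6
wx total -0.045 units (dth 0.27 deg)
tilt fix w (tool, units) [ 0.    -0.011 -0.   ]
```

View pics/d1.png

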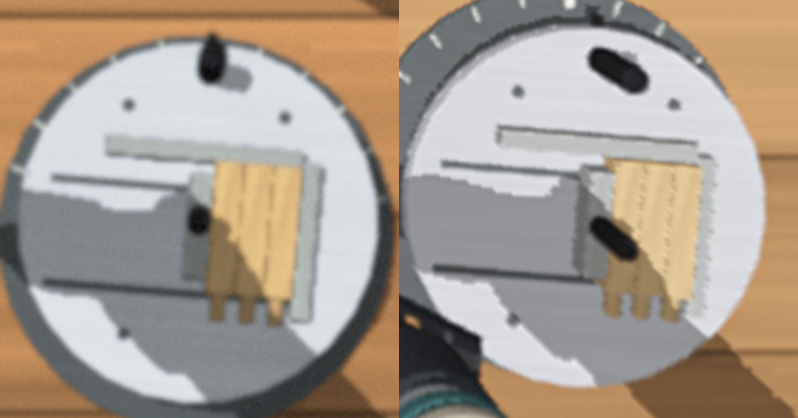

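View pics/d1s.png

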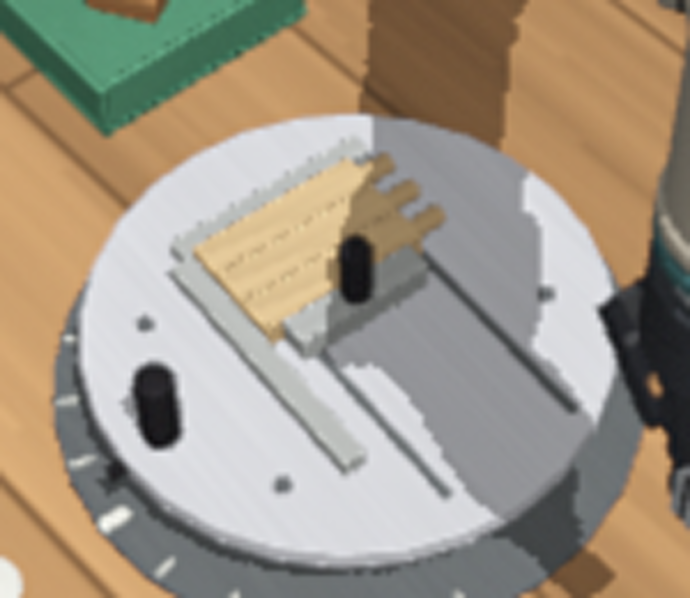

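```bash
python3 rows.py 1 457 -85.8 135 85.4
```

```text
t 42.52 tcp [576.9 191.4 180.6] th 85.1 tilt [-0.0001 -0.0012] w 0.1 F [-1.  -0.6  0.3] q7 1.01
[{"dx": 0.01, "dy": 0.021, "dz": -0.064, "wx": -0.01, "wy": 0, "wz": 0, "fingers": 1.0}, {"dx": 0.01, "dy": 0.022, "dz": -0.063, "wx": -0.01, "wy": 0, "wz": 0, "fingers": 1.0}, {"dx": 0.01, "dy": 0.021, "dz": -0.064, "wx": -0.01, "wy": 0, "wz": 0, "fingers": 1.0}, {"dx": 0.011, "dy": 0.022, "dz": -0.063, "wx": -0.01, "wy": 0, "wz": 0, "fingers": 1.0}, {"dx": 0.01, "dy": 0.021, "dz": -0.064, "wx": -0.01, "wy": 0, "wz": 0, "fingers": 1.0}]
[{"dx": 0.01, "dy": 0.022, "dz": -0.064, "wx": -0.01, "wy": 0, "wz": 0, "fingers": 1.0}]
```

>>> servo_tool([
  {"dx": 0.01, "dy": 0.021, "dz": -0.064, "wx": -0.01, "wy": 0, "wz": 0, "fingers": 1},
  {"dx": 0.01, "dy": 0.022, "dz": -0.063, "wx": -0.01, "wy": 0, "wz": 0, "fingers": 1},
  {"dx": 0.01, "dy": 0.021, "dz": -0.064, "wx": -0.01, "wy": 0, "wz": 0, "fingers": 1},
  {"dx": 0.011, "dy": 0.022, "dz": -0.063, "wx": -0.01, "wy": 0, "wz": 0, "fingers": 1},
  {"dx": 0.01, "dy": 0.021, "dz": -0.064, "wx": -0.01, "wy": 0, "wz": 0, "fingers": 1},
])

```text
clock: 43.15
eef_pos: [476.7, -40.3, 142.5]
tool_rot: [-2.248, 1.57, -0.757]
force: [0.5, -0.3, -0.2]
width: 0.1
```

>>> servo_tool([
  {"dx": 0.01, "dy": 0.022, "dz": -0.064, "wx": -0.01, "wy": 0, "wz": 0, "fingers": 1},
  {"dx": 0, "dy": 0, "dz": 0, "wx": 0, "wy": 0, "wz": 0, "fingers": 1},
  {"dx": 0.05, "dy": 0, "dz": 0, "wx": 0, "wy": 0, "wz": 0, "fingers": 1},
  {"dx": 0, "dy": 0, "dz": 0, "wx": 0, "wy": 0, "wz": 0, "fingers": 1},
  {"dx": 0, "dy": 0, "dz": 0, "wx": 0, "wy": 0, "wz": 0, "fingers": 1},
])

```text
clock: 43.78
eef_pos: [457.9, -83.9, 98.1]
tool_rot: [-1.25, 1.57, 0.245]
force: [0.4, -0.1, 0.3]
width: 0.3
```

```bash
python3 rows.py 1 457 -85.8 64 85.4; python3 snap.py scene d2 250 150 400 260
```

```text
t 43.77 tcp [457.9 -83.9  98.1] th 85.7 tilt [0.0006 0.0001] w 0.3 F [ 0.4 -0.1  0.3] q7 1.41
[{"dx": 0.045, "dy": 0.001, "dz": -0.003, "wx": 0.05, "wy": 0, "wz": 0, "fingers": 1.0}]
```

View pics/d2.png

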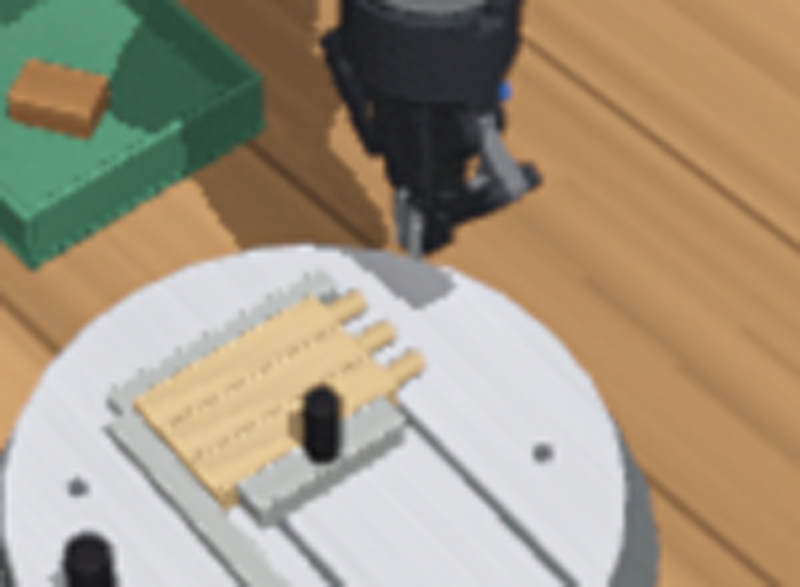

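>>> servo_tool([
  {"dx": 0.045, "dy": 0, "dz": -0.003, "wx": 0.05, "wy": 0, "wz": 0, "fingers": 1},
  {"dx": 0, "dy": -0.01, "dz": 0, "wx": 0, "wy": 0, "wz": 0, "fingers": 1},
  {"dx": 0, "dy": -0.003, "dz": 0, "wx": 0, "wy": 0, "wz": 0, "fingers": 1},
  {"dx": 0, "dy": 0, "dz": 0, "wx": 0, "wy": 0, "wz": 0, "fingers": 1},
])

```text
clock: 44.32
eef_pos: [468.2, -87.2, 64.8]
tool_rot: [-1.557, 1.568, -0.067]
force: [-0.2, -0.9, 0.6]
width: -0.0
```

>>> servo_tool([
  {"dx": 0, "dy": -0.002, "dz": 0, "wx": 0, "wy": 0, "wz": 0, "fingers": 1},
  {"dx": 0, "dy": 0, "dz": 0, "wx": 0, "wy": 0, "wz": 0, "fingers": 1},
])

```text
clock: 44.58
eef_pos: [468.8, -87.4, 64.1]
tool_rot: [-1.592, 1.57, -0.102]
force: [-0.7, -1.0, -0.4]
width: 0.1
```

>>> servo_tool([
  {"dx": 0, "dy": -0.002, "dz": 0, "wx": 0, "wy": 0, "wz": 0, "fingers": 1},
  {"dx": 0, "dy": 0, "dz": 0, "wx": 0, "wy": 0, "wz": 0, "fingers": 1},
])

```text
clock: 44.82
eef_pos: [470.1, -87.5, 63.7]
tool_rot: [-1.189, 1.571, 0.301]
force: [0.2, 0.3, 0.3]
width: -0.3
```

```bash
python3 rows.py 1 470.7 -86.8 64 85.4; python3 snap.py scene d3 250 150 400 260
```

```text
t 44.83 tcp [470.1 -87.5  63.7] th 85.4 tilt [0.0001 0.    ] w -0.3 F [0.2 0.3 0.3] q7 1.4
[{"dx": -0.0, "dy": -0.001, "dz": 0.001, "wx": -0.01, "wy": 0, "wz": 0, "fingers": 1.0}]
```

View pics/d3.png

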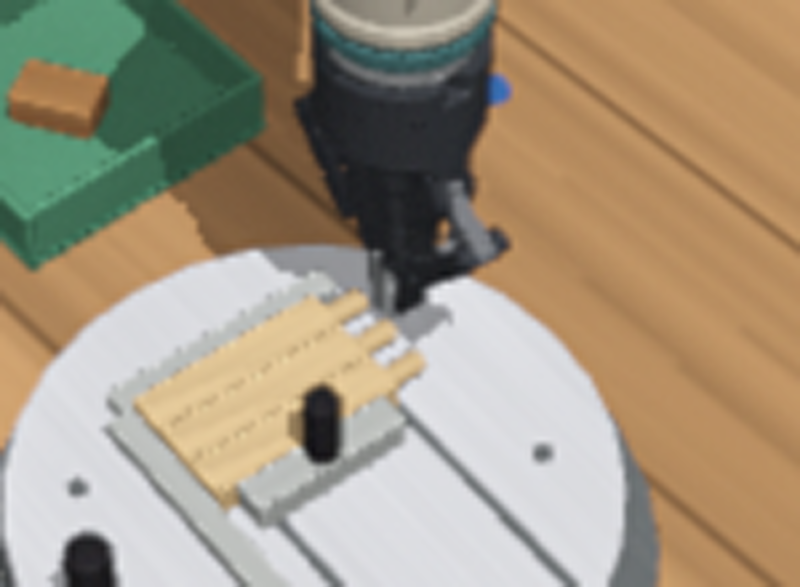

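>>> servo_tool([
  {"dx": 0, "dy": -0.002, "dz": 0, "wx": 0, "wy": 0, "wz": 0, "fingers": 1},
  {"dx": 0, "dy": 0, "dz": 0, "wx": 0, "wy": 0, "wz": 0, "fingers": 1},
])

```text
clock: 45.12
eef_pos: [471.5, -87.6, 63.6]
tool_rot: [1.325, 1.571, 2.815]
force: [0.8, -0.7, -0.3]
width: 0.2
```

>>> servo_tool([
  {"dx": 0, "dy": -0.0015, "dz": 0, "wx": 0, "wy": 0, "wz": 0, "fingers": 1},
  {"dx": 0, "dy": 0, "dz": 0, "wx": 0, "wy": 0, "wz": 0, "fingers": 1},
])

```text
clock: 45.38
eef_pos: [471.9, -87.7, 63.5]
tool_rot: [1.597, 1.569, 3.087]
force: [-1.7, 0.7, 1.1]
width: -0.0
```

>>> servo_tool([
  {"dx": 0, "dy": -0.0015, "dz": 0, "wx": 0, "wy": 0, "wz": 0, "fingers": 1},
  {"dx": 0, "dy": 0, "dz": 0, "wx": 0, "wy": 0, "wz": 0, "fingers": 1},
])

```text
clock: 45.62
eef_pos: [472.2, -87.8, 63.4]
tool_rot: [1.641, 1.568, 3.131]
force: [-5.1, 1.3, 1.0]
width: -0.1
```

>>> servo_tool([
  {"dx": 0, "dy": 0.012, "dz": 0, "wx": 0, "wy": 0, "wz": 0, "fingers": 1},
  {"dx": 0, "dy": 0, "dz": 0.029, "wx": 0, "wy": 0, "wz": 0, "fingers": 1},
  {"dx": 0, "dy": 0, "dz": 0, "wx": 0, "wy": 0, "wz": 0, "fingers": 1},
  {"dx": 0, "dy": -0.008, "dz": 0, "wx": 0, "wy": 0, "wz": 0, "fingers": 1},
  {"dx": 0, "dy": 0, "dz": 0, "wx": 0, "wy": 0, "wz": 0, "fingers": 1},
])

```text
clock: 46.25
eef_pos: [473.2, -66.7, 63.7]
tool_rot: [-1.902, 1.57, -0.413]
force: [0.4, 1.0, -0.2]
width: 0.1
```

>>> servo_tool([
  {"dx": 0, "dy": -0.002, "dz": 0, "wx": 0, "wy": 0, "wz": 0, "fingers": 1},
  {"dx": 0, "dy": 0, "dz": 0, "wx": 0, "wy": 0, "wz": 0, "fingers": 1},
])

```text
clock: 46.5
eef_pos: [473.6, -66.5, 63.6]
tool_rot: [1.978, 1.57, -2.816]
force: [-1.0, -1.1, 1.1]
width: -0.0
```

>>> servo_tool([
  {"dx": 0, "dy": -0.0015, "dz": 0, "wx": 0, "wy": 0, "wz": 0, "fingers": 1},
  {"dx": 0, "dy": 0, "dz": 0, "wx": 0, "wy": 0, "wz": 0, "fingers": 1},
])

```text
clock: 46.75
eef_pos: [473.9, -66.5, 63.5]
tool_rot: [1.799, 1.568, -2.994]
force: [-3.6, -1.4, 0.7]
width: -0.3
```

```bash
python3 rows.py 1 470.7 -86.8 64 85.4; python3 snap.py scene d4 250 150 400 260
```

```text
t 46.75 tcp [473.9 -66.5  63.5] th 85.3 tilt [-0.0025 -0.0004] w -0.3 F [-3.6 -1.4  0.7] q7 1.37
[{"dx": -0.001, "dy": 0.002, "dz": -0.027, "wx": -0.01, "wy": 0, "wz": 0, "fingers": 1.0}]
```

View pics/d4.png

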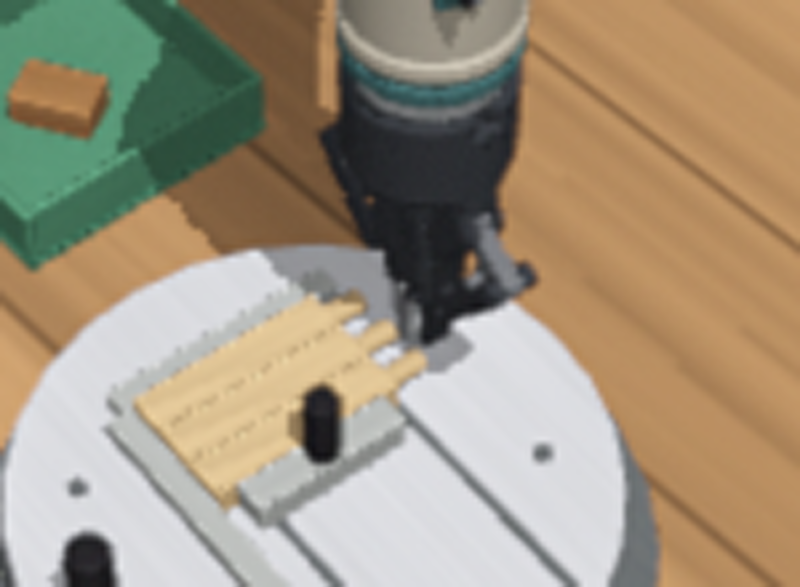

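>>> servo_tool([
  {"dx": 0, "dy": 0.013, "dz": 0, "wx": 0, "wy": 0, "wz": 0, "fingers": 1},
  {"dx": -0.06, "dy": 0, "dz": 0, "wx": 0, "wy": 0, "wz": 0, "fingers": 1},
  {"dx": -0.06, "dy": 0, "dz": 0, "wx": 0, "wy": 0, "wz": 0, "fingers": 0.7},
  {"dx": 0, "dy": 0, "dz": 0, "wx": 0, "wy": 0, "wz": 0, "fingers": 0.4},
  {"dx": 0, "dy": 0, "dz": 0, "wx": 0, "wy": 0, "wz": 0, "fingers": 0.4},
])

```text
clock: 47.42
eef_pos: [465.6, -65.1, 153.7]
tool_rot: [-1.421, 1.569, 0.069]
force: [-0.2, -0.6, -0.0]
width: 51.0
```

```bash
python3 two.py d5 56; python3 rows.py .4 675 -51 150 85.4
```

```text
top [([351.8, 234.8], 0.59), ([492.6, 280.7], 0.58)] [array([554.8, -43.9,  93. ]), array([ 468.8, -304.8,   93. ])]
scene [([292.7, 219.0], 0.63), ([308.2, 228.7], 0.6)] [array([566.3, -90.5,  93. ]), array([558.1, -45.2,  93. ])]
t 47.73 tcp [465.  -65.2 152.9] th 85.4 tilt [-0.0016  0.0003] w 51.2 F [-0.3 -0.3 -0.2] q7 1.4
[{"dx": 0.001, "dy": -0.069, "dz": 0.01, "wx": -0.0, "wy": 0, "wz": 0, "fingers": 0.4}, {"dx": 0.001, "dy": -0.07, "dz": 0.011, "wx": -0.0, "wy": 0, "wz": 0, "fingers": 0.4}, {"dx": 0.001, "dy": -0.069, "dz": 0.01, "wx": -0.0, "wy": 0, "wz": 0, "fingers": 0.4}, {"dx": 0.001, "dy": -0.07, "dz": 0.01, "wx": -0.0, "wy": 0, "wz": 0, "fingers": 0.4}]
```

View pics/d5.png

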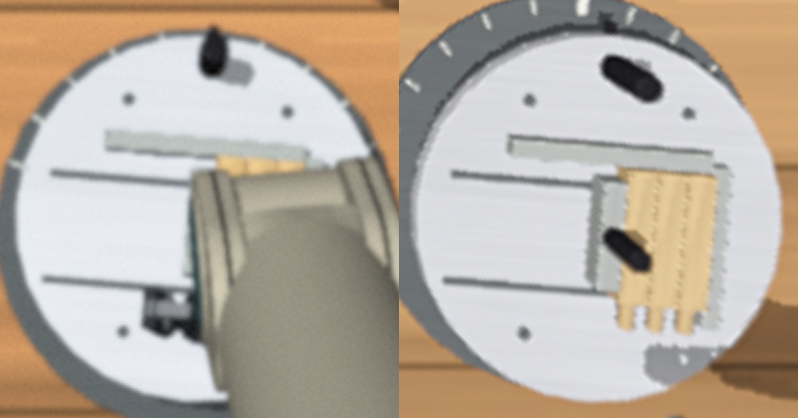

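>>> servo_tool([
  {"dx": 0.001, "dy": -0.069, "dz": 0.01, "wx": 0, "wy": 0, "wz": 0, "fingers": 0.4},
  {"dx": 0.001, "dy": -0.07, "dz": 0.011, "wx": 0, "wy": 0, "wz": 0, "fingers": 0.4},
  {"dx": 0.001, "dy": -0.069, "dz": 0.01, "wx": 0, "wy": 0, "wz": 0, "fingers": 0.4},
  {"dx": 0.001, "dy": -0.07, "dz": 0.01, "wx": 0, "wy": 0, "wz": 0, "fingers": 0.4},
  {"dx": 0, "dy": 0, "dz": 0, "wx": 0, "wy": 0, "wz": 0, "fingers": 0.4},
])

```text
clock: 48.35
eef_pos: [678.8, -50.4, 149.1]
tool_rot: [-1.016, 1.569, 0.474]
force: [-0.5, -0.8, 0.3]
width: 51.6
```

>>> servo_tool([
  {"dx": 0, "dy": 0, "dz": 0, "wx": 0, "wy": 0, "wz": 0, "fingers": 0.4},
  {"dx": 0, "dy": 0, "dz": 0, "wx": 0, "wy": 0, "wz": 0, "fingers": 0.4},
])

```text
clock: 48.6
eef_pos: [674.3, -51.8, 150.4]
tool_rot: [1.824, 1.569, -2.969]
force: [-0.7, -0.4, 0.7]
width: 51.1
```

```bash
python3 rows.py .4 675 -51 76 85.4; python3 snap.py scene d6 200 170 400 320
```

```text
t 48.6 tcp [674.3 -51.8 150.4] th 85.3 tilt [-0.0018 -0.0003] w 51.1 F [-0.7 -0.4  0.7] q7 1.4
[{"dx": 0.05, "dy": -0.0, "dz": 0.001, "wx": -0.0, "wy": 0, "wz": 0, "fingers": 0.4}, {"dx": 0.049, "dy": -0.001, "dz": 0.0, "wx": -0.0, "wy": 0, "wz": 0, "fingers": 0.4}]
```

View pics/d6.png

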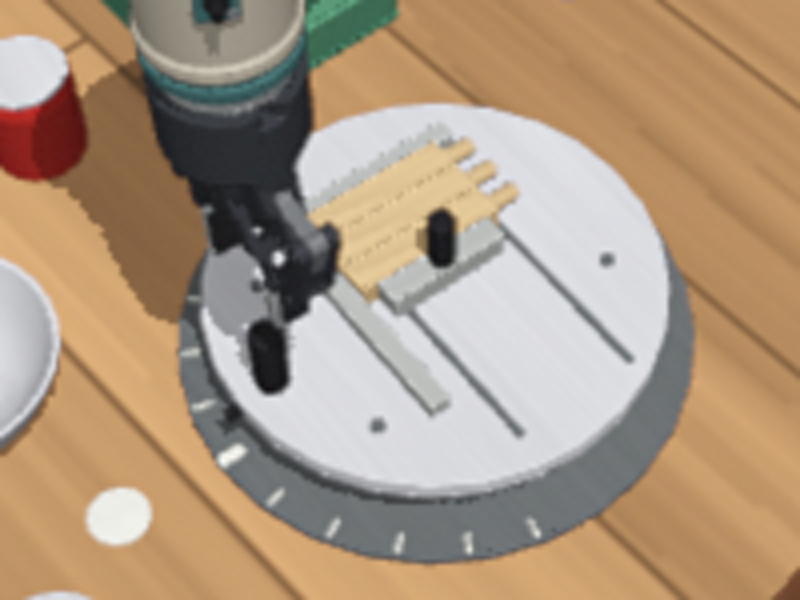

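>>> servo_tool([
  {"dx": 0.05, "dy": 0, "dz": 0.001, "wx": 0, "wy": 0, "wz": 0, "fingers": 0.4},
  {"dx": 0.049, "dy": 0, "dz": 0, "wx": 0, "wy": 0, "wz": 0, "fingers": 0.4},
  {"dx": 0, "dy": 0, "dz": 0, "wx": 0, "wy": 0, "wz": 0, "fingers": 0.5},
  {"dx": 0, "dy": 0, "dz": 0, "wx": 0, "wy": 0, "wz": 0, "fingers": 0.7},
  {"dx": 0, "dy": 0, "dz": 0, "wx": 0, "wy": 0, "wz": 0, "fingers": 1},
])

```text
clock: 49.28
eef_pos: [676.9, -51.3, 78.6]
tool_rot: [-1.698, 1.568, -0.209]
force: [-1.0, -1.6, 2.7]
width: 20.3
```

>>> servo_tool([
  {"dx": 0, "dy": 0, "dz": 0, "wx": 0, "wy": 0, "wz": 0, "fingers": 1},
  {"dx": 0, "dy": 0, "dz": 0, "wx": 0, "wy": 0, "wz": 0, "fingers": 1},
  {"dx": 0, "dy": 0, "dz": 0, "wx": 0, "wy": 0, "wz": 0, "fingers": 1},
])

```text
clock: 49.65
eef_pos: [676.8, -51.3, 78.5]
tool_rot: [-1.735, 1.568, -0.246]
force: [-2.0, -1.2, 6.6]
width: 20.3
```

```bash
python3 ang.py
```

```text
[676.8 -51.3  78.5] 116.3 ang -5.1 th 85.33 [-2.  -1.2  6.6] [-0.1   0.34 -0.07] 20.34560779979667
```

>>> servo_tool([
  {"dx": 0, "dy": 0.0002, "dz": 0.008, "wx": -0.5, "wy": 0, "wz": 0, "fingers": 1},
  {"dx": 0, "dy": 0.0002, "dz": 0.008, "wx": -0.5, "wy": 0, "wz": 0, "fingers": 1},
  {"dx": 0, "dy": 0.0002, "dz": 0.008, "wx": -0.5, "wy": 0, "wz": 0, "fingers": 1},
  {"dx": 0, "dy": 0.0002, "dz": 0.008, "wx": -0.5, "wy": 0, "wz": 0, "fingers": 1},
  {"dx": 0, "dy": 0.0002, "dz": 0.008, "wx": -0.5, "wy": 0, "wz": 0, "fingers": 1},
])

```text
clock: 50.28
eef_pos: [675.3, -24.5, 78.4]
tool_rot: [-2.854, 1.565, -1.101]
force: [-1.0, -5.4, 6.3]
width: 20.1
```

>>> servo_tool([
  {"dx": 0, "dy": 0.0002, "dz": 0.008, "wx": -0.5, "wy": 0, "wz": 0, "fingers": 1},
  {"dx": 0, "dy": 0.0002, "dz": 0.008, "wx": -0.5, "wy": 0, "wz": 0, "fingers": 1},
  {"dx": 0, "dy": 0.0002, "dz": 0.008, "wx": -0.5, "wy": 0, "wz": 0, "fingers": 1},
  {"dx": 0, "dy": 0.0002, "dz": 0.008, "wx": -0.5, "wy": 0, "wz": 0, "fingers": 1},
  {"dx": 0, "dy": 0.0002, "dz": 0.008, "wx": -0.5, "wy": 0, "wz": 0, "fingers": 1},
])

```text
clock: 50.9
eef_pos: [666.9, 4.3, 78.5]
tool_rot: [-2.862, 1.565, -0.847]
force: [-0.0, -5.2, 6.2]
width: 20.0
```

```bash
python3 ang.py; python3 snap.py scene e1 200 170 400 320; python3 -c "
from cell import ctrl;print(ctrl.read_state()['qpos'].round(2))"
```

```text
[666.9   4.3  78.5] 115.2 ang 23.15 th 115.46 [-0.  -5.2  6.2] [-1.04  0.15  0.62] 19.965851076018428
[ 0.11  0.84 -0.29  1.58  0.32  0.76  1.7 ]
```

View pics/e1.png

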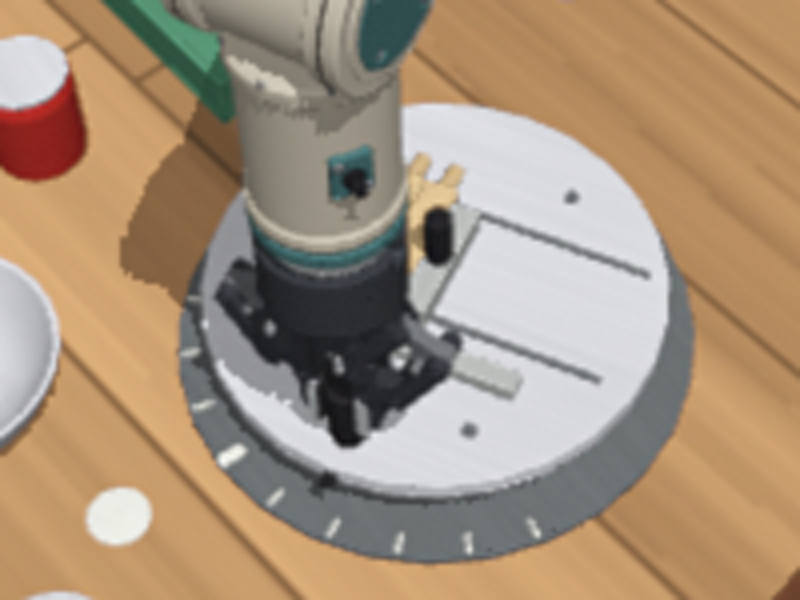

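>>> servo_tool([
  {"dx": 0, "dy": 0.0002, "dz": 0.008, "wx": -0.5, "wy": 0, "wz": 0, "fingers": 1},
  {"dx": 0, "dy": 0.0002, "dz": 0.008, "wx": -0.5, "wy": 0, "wz": 0, "fingers": 1},
  {"dx": 0, "dy": 0.0002, "dz": 0.008, "wx": -0.5, "wy": 0, "wz": 0, "fingers": 1},
  {"dx": 0, "dy": 0.0002, "dz": 0.008, "wx": -0.5, "wy": 0, "wz": 0, "fingers": 1},
  {"dx": 0, "dy": 0.0002, "dz": 0.008, "wx": -0.5, "wy": 0, "wz": 0, "fingers": 1},
])

```text
clock: 51.58
eef_pos: [651.4, 29.8, 78.4]
tool_rot: [-2.913, 1.564, -0.636]
force: [2.0, -4.6, 5.1]
width: 20.3
```

>>> servo_tool([
  {"dx": 0, "dy": 0.0002, "dz": 0.008, "wx": -0.5, "wy": 0, "wz": 0, "fingers": 1},
  {"dx": 0, "dy": 0.0002, "dz": 0.008, "wx": -0.5, "wy": 0, "wz": 0, "fingers": 1},
  {"dx": 0, "dy": 0.0002, "dz": 0.008, "wx": -0.5, "wy": 0, "wz": 0, "fingers": 1},
  {"dx": 0, "dy": 0.0002, "dz": 0.008, "wx": -0.5, "wy": 0, "wz": 0, "fingers": 1},
  {"dx": 0, "dy": 0.0002, "dz": 0.008, "wx": -0.5, "wy": 0, "wz": 0, "fingers": 1},
])

```text
clock: 52.2
eef_pos: [629.8, 50.6, 78.4]
tool_rot: [-2.971, 1.564, -0.432]
force: [3.2, -5.1, 5.1]
width: 20.2
```

>>> servo_tool([
  {"dx": 0, "dy": 0, "dz": 0, "wx": 0, "wy": 0, "wz": 0, "fingers": 1},
  {"dx": 0, "dy": 0, "dz": 0, "wx": 0, "wy": 0, "wz": 0, "fingers": 1},
])

```text
clock: 52.45
eef_pos: [627.5, 53.0, 78.4]
tool_rot: [-2.605, 1.569, -0.068]
force: [-2.1, -1.2, 8.0]
width: 20.5
```

```bash
python3 ang.py; python3 snap.py scene e2 200 170 400 320; python3 -c "
from cell import ctrl;print(ctrl.read_state()['qpos'].round(2))"
```

```text
[627.5  53.   78.4] 115.1 ang 54.69 th 145.32 [-2.1 -1.2  8. ] [-0.17  0.36 -0.16] 20.521283821020045
[ 0.12  0.82 -0.41  1.69  0.46  0.73  2.01]
```

View pics/e2.png

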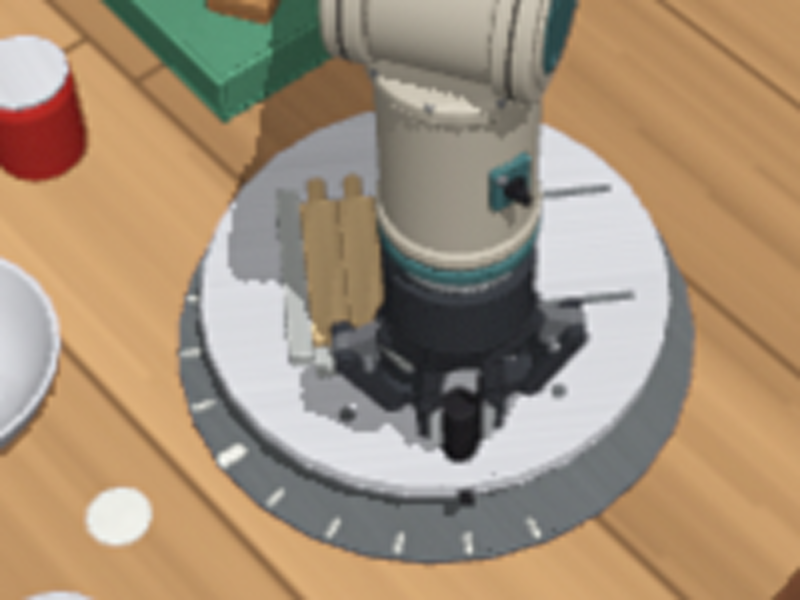

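>>> servo_tool([
  {"dx": 0, "dy": 0, "dz": 0, "wx": 0, "wy": 0, "wz": 0, "fingers": 0.5},
  {"dx": 0, "dy": 0, "dz": 0, "wx": 0, "wy": 0, "wz": 0, "fingers": 0.4},
  {"dx": -0.03, "dy": 0, "dz": 0, "wx": 0, "wy": 0, "wz": 0, "fingers": 0.4},
  {"dx": -0.07, "dy": 0, "dz": 0, "wx": 0, "wy": 0, "wz": 0, "fingers": 0.4},
  {"dx": -0.07, "dy": 0, "dz": 0, "wx": 0, "wy": 0, "wz": 0, "fingers": 0.4},
])

```text
clock: 53.12
eef_pos: [626.5, 53.0, 204.9]
tool_rot: [0.292, 1.57, 2.83]
force: [0.6, -0.2, -0.4]
width: 51.2
```

```bash
python3 rows.py .4 560 250 210 115
```

```text
t 53.12 tcp [626.5  53.  204.9] th 145.4 tilt [-0.001   0.0003] w 51.2 F [ 0.6 -0.2 -0.4] q7 2.09
[{"dx": -0.001, "dy": -0.028, "dz": 0.037, "wx": 0.84, "wy": 0, "wz": 0, "fingers": 0.4}, {"dx": -0.001, "dy": -0.024, "dz": 0.039, "wx": 0.84, "wy": 0, "wz": 0, "fingers": 0.4}, {"dx": -0.001, "dy": -0.021, "dz": 0.042, "wx": 0.84, "wy": 0, "wz": 0, "fingers": 0.4}, {"dx": -0.002, "dy": -0.017, "dz": 0.043, "wx": 0.84, "wy": 0, "wz": 0, "fingers": 0.4}, {"dx": -0.001, "dy": -0.013, "dz": 0.044, "wx": 0.84, "wy": 0, "wz": 0, "fingers": 0.4}]
[{"dx": -0.001, "dy": -0.009, "dz": 0.045, "wx": 0.84, "wy": 0, "wz": 0, "fingers": 0.4}]
```

>>> servo_tool([
  {"dx": -0.001, "dy": -0.028, "dz": 0.037, "wx": 0.84, "wy": 0, "wz": 0, "fingers": 0.4},
  {"dx": -0.001, "dy": -0.024, "dz": 0.039, "wx": 0.84, "wy": 0, "wz": 0, "fingers": 0.4},
  {"dx": -0.001, "dy": -0.021, "dz": 0.042, "wx": 0.84, "wy": 0, "wz": 0, "fingers": 0.4},
  {"dx": -0.002, "dy": -0.017, "dz": 0.043, "wx": 0.84, "wy": 0, "wz": 0, "fingers": 0.4},
  {"dx": -0.001, "dy": -0.013, "dz": 0.044, "wx": 0.84, "wy": 0, "wz": 0, "fingers": 0.4},
])

```text
clock: 53.75
eef_pos: [571.0, 218.5, 208.4]
tool_rot: [-0.836, 1.57, 1.258]
force: [0.7, 0.3, 0.3]
width: 51.2
```

>>> servo_tool([
  {"dx": -0.001, "dy": -0.009, "dz": 0.045, "wx": 0.84, "wy": 0, "wz": 0, "fingers": 0.4},
  {"dx": 0, "dy": 0, "dz": 0.05, "wx": 0, "wy": 0, "wz": 0, "fingers": 0.4},
  {"dx": 0, "dy": 0, "dz": 0.05, "wx": 0, "wy": 0, "wz": 0, "fingers": 0.4},
  {"dx": 0, "dy": 0, "dz": 0, "wx": 0, "wy": 0, "wz": 0, "fingers": 0.4},
  {"dx": 0, "dy": 0, "dz": 0, "wx": 0, "wy": 0, "wz": 0, "fingers": 0.4},
])

```text
clock: 54.38
eef_pos: [528.8, 317.0, 209.0]
tool_rot: [2.814, 1.57, -1.46]
force: [0.8, 0.3, -0.6]
width: 51.4
```

```bash
python3 two.py f1 74; python3 snap.py top f2;python3 snap.py scene f3
```

```text
top [([351.8, 235.6], 0.68), ([372.1, 204.5], 0.3)] [array([553.2, -43.9,  93. ]), array([613.1, -82.8,  93. ])]
scene [([306.3, 226.9], 0.66)] [array([557.9, -52. ,  93. ])]
```

View pics/f1.png

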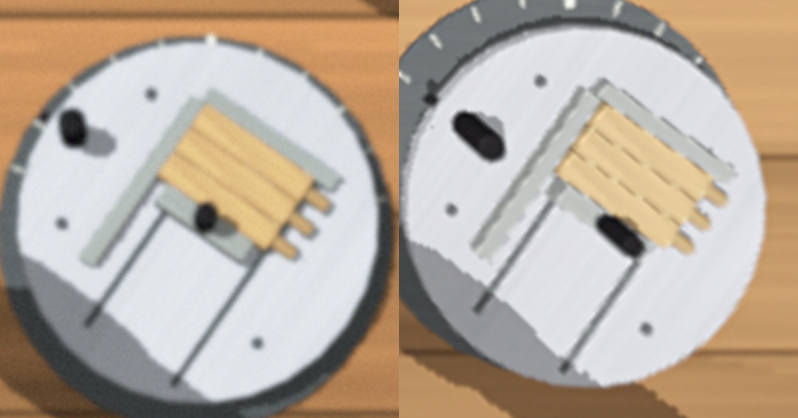

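View pics/f1s.png

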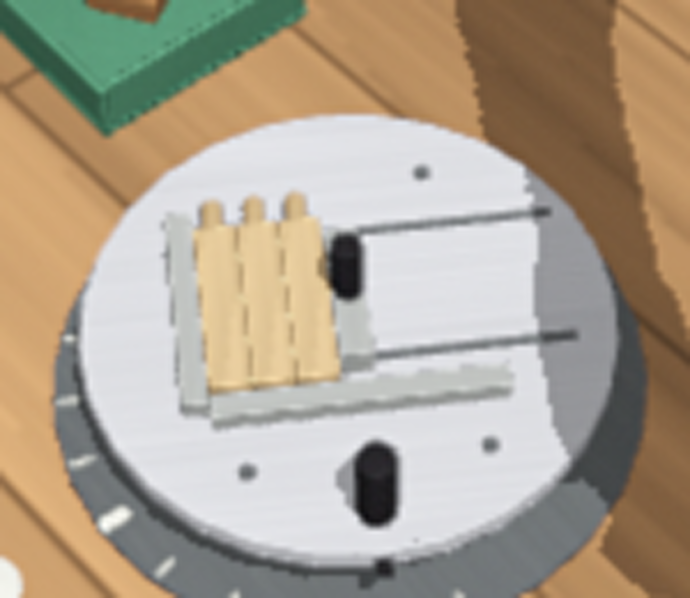

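View pics/f2.png

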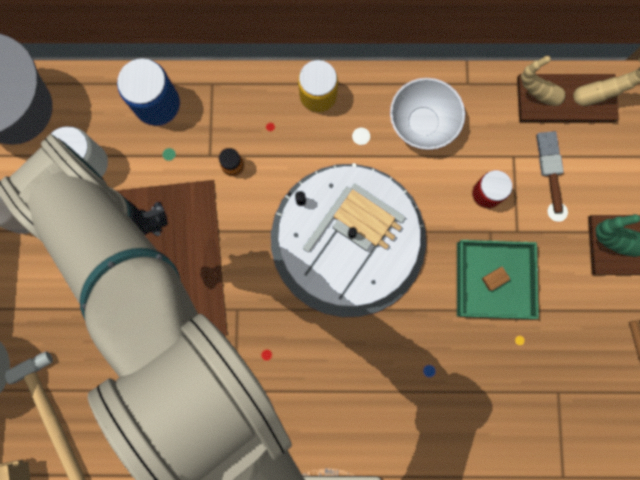

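Run:
```python
from h import *
t=ctrl.get_image("top")[:,:,::-1];s=ctrl.get_image("scene")[:,:,::-1]
a=np.radians(55.4)
def tab(n,im,z,sc=3.6):
    K,R,tt=cam(n);P=K@np.hstack([R,tt[:,None]])
    ex=np.array([np.cos(a),np.sin(a),0]);ey=np.array([-np.sin(a),np.cos(a),0]);C=np.array([561,-41,z])
    # u -> y from 30 down to -90 ; v -> x from 65 to -85
    o=C+ex*65+ey*20
    A=np.vstack([np.c_[-ey/sc,-ex/sc,o],[0,0,1]])
    return cv2.warpPerspective(im,P@A,(int(115*sc*.95),int(150*sc)),flags=cv2.INTER_CUBIC|cv2.WARP_INVERSE_MAP)
cv2.imwrite("pics/g1.png",np.hstack([tab("top",t,74),tab("scene",s,74)])[:600,:800])
```

```text
(no output)
```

View pics/g1.png

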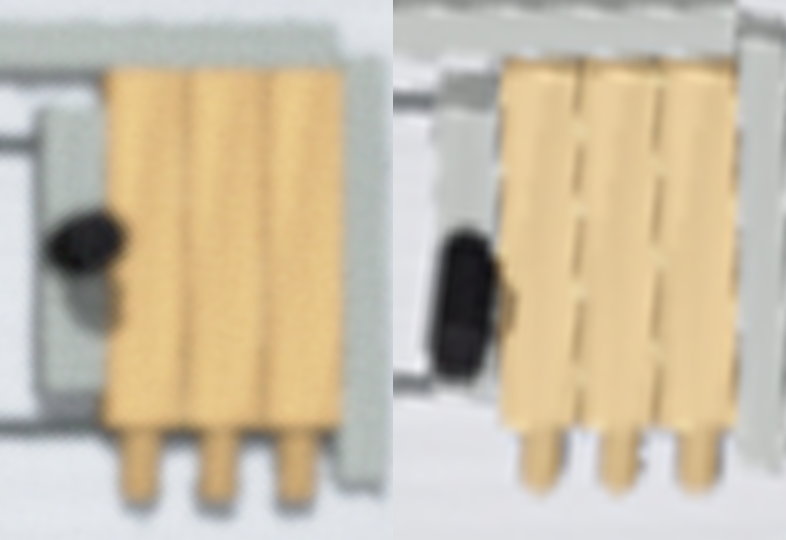

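```bash
python3 -c "
from cell import ctrl
print(ctrl.finish_job())"
```

```text
the job is handed in; nothing more can be done
None
```

The job is done and handed in at about 55 s of the 210 s allowed. The offcut is in the green tray, and all three cores present are packed on the jig. The jig was loaded at zero, then turned four clicks anticlockwise and released.

**Row:** After the jaw closed, I pressed the tenon tips lightly and met firm resistance, about 4 to 5 N. The TCP positions at contact matched a straight row against the end stop. The jaw stopped against the row at about 7 N after about 94 mm of travel, which is what three cores should give. The final pictures from both cameras show the row tight against the fence, end stop and jaw.

**Angle:** At release the post stood at 54.7 degrees in world axes, about 60 degrees on from where I gripped it at zero. The groove lines on the table read a little high, about 55.7 to 56.8 degrees against an expected 55.4, which I put down to measurement error. The last table-aligned view looks square at 55.4 degrees.

**Bystanders:** In the last pictures the pot and jar stand where they began.

**Disagreement:** At the start the table measured about 4 degrees off a whole click from the scale marks. At zero and at four clicks it agreed with them to within 1 to 2 degrees, so I did not find the cause.

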